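# Lock the batter portioner's stop nut

## Task

The hex nut on the batter portioner's stud is already set to the right portion; lock it there. First take the squeeze bottle that was left on the portioner's base and stand it on the empty round rubber mat in the condiment tray, keeping it upright; then run the wing nut down the stud (clockwise from above) and tighten it firmly against the hex nut until the spring washer between them is squeezed flat. Do not turn the hex nut, and leave everything else where it is.

Things in the scene. Friction and masses are not known exactly. Their poses are not given: they have to be found in the camera images.
- portioner: batter portioner, fixed (place and yaw vary): aluminium base plate 12 mm thick, with a threaded stud (18 mm diameter, top 135 mm above the counter). Origin at counter height on the stud's axis; x points from stud to hopper. The plate reaches from -130 to 250 mm in x, 125 mm to either side in y. A flat arm, top 39 mm above the counter, runs from the column to the stud under the hex nut
- hopper (a point): top centre of the portioner's hopper lid, 166 mm above the counter, 215 mm from the stud. Hopper radius 67 mm, from 60 mm above the counter up, with a 10 mm knob on top: its near side is 148 mm from the stud's axis. A column 36 x 60 mm carries it
- stop_top (a point): centre of the top face of the hex nut (the first nut, already set, 50 mm across flats, 22 mm high) on the stud; 65 to 75 mm above the counter. It is stiff: turning it takes over 1.5 N m
- stop_edge (a point): point on the hex nut's top face, 25 mm from the stud axis, that turns with it; it must stay where it is
- lock_under (a point): centre of the underside of the wing nut (the second nut), on the stud's axis. Hub 42 mm in diameter, 20 mm high. Hangs 14 to 30 mm above the hex nut at the start. A brass spring washer (47 mm) hangs 5 mm below this underside: it touches the hex nut when the underside is 5 mm above stop_top and is flat, a hard stop, when it is 2 mm above
- wing_a (a point): middle of one wing of the wing nut, 42 mm from the stud's axis, 28 mm above the nut's underside. A wing is a flat plate 9 mm thick standing radially, from 12 to 52 mm from the axis (104 mm over both wings), 10 to 46 mm above the underside. Push its flat face, or grip it across its thickness, to turn the nut
- wing_b (a point): the same point on the opposite wing
- lock_nut (a joint): turn of the wing nut, rad; grows clockwise seen from above. It goes down 12 mm a turn (1.91 mm per rad), 1.0 to 2.3 turns in all, and stays where it is left. Running friction about 0.05 N m; squeezing the washer flat takes up to about 0.35 N m (8 N pushed on a wing 42 mm out)
- bottle_mid (a point): centre, half-way up, of the white squeeze bottle (about 250 g) standing on the base plate, robot's side of the stud, 80 to 125 mm from the stud's axis. 135 mm high: straight round body 52 mm in diameter to 105 mm above its foot, then a narrow nozzle. z points up. Best gripped 88 mm above its foot, fingers closing across the line to the stud
- mat_top (a point): centre of the top of the round black rubber mat, 72 mm in diameter, 3 mm thick, fixed in one of the tray's three places; its top is 7 mm above the counter
- tray: aluminium condiment tray, fixed, 320 x 115 mm, walls 22 mm high and 4 mm thick, floor 4 mm; origin under its centre, x along its long side. It has three places, at x = -98, 0 and 98 mm: the mat, the canister and the jar, in any order. It stands on the left or on the right of the portioner
- canister: steel canister with short wooden handles in it, standing in the tray: 64 mm in diameter, 130 mm high over the handles; origin at its foot. Leave it standing
- jar: amber glass jar with a steel cap standing in the tray: 64 mm in diameter, 100 mm high; origin at its foot. Leave it standing
- jug: steel batter jug, 116 mm in diameter, 120 mm high, with a handle at its side (+y), on the other side of the portioner from the tray; origin at its foot. Leave it
- plates: stack of small white plates, 110 mm in diameter, 53 mm high, origin at its foot. Leave it
- ladle: steel spoon 170 mm long lying flat on the portioner's base plate, beside the stud and hopper. Leave it
- oil_brush: wooden oil brush 190 mm long lying on the counter. Leave it
- lid: black plastic lid, 60 mm in diameter, 14 mm high, lying on the portioner's base plate behind the stud. Leave it
Mind the look-alikes: they are no part of the job. Of the things like the part that bears mat_top, leave any that is brown; of the rest the larger one is meant.

How it is judged:
By the outcome, as a careful person would: the job done as asked, in the order asked, and still so for the second after the job is handed in, with the robot touching nothing.
It also fails if it takes over 72 s, if anything falls off the work surface, if the arm or the gripper's body presses on something with over 40 N, if the wrist force passes 120 N, or if a joint passes its speed limit or range.

## Robot

A 6-joint arm with a two-finger parallel gripper is mounted at the origin on the work surface. World frame = base frame: x ahead of the robot, y to its left, z up, the work surface at z = 0. Lengths are in m, angles in rad, forces in N, time in s.
With the tool pointing down it reaches from about 0.425 to 0.95 m from the base axis. Payload 3.5 kg.
Tool frame: the origin (TCP) lies at the very end of the fingers, on their centre line; the grasp point (between the pads) lies 19 mm behind it; y points along the fingers, z is the direction in which the jaws open and shut, and the axes are right-handed (so a half turn about y gives the same grasp; the last joint's range is limited). The gripper opens to 85 mm and grips with 20 to 120 N. Pads are 22 mm wide; open, the fingers measure 114 mm over their backs; the gripper's body (76 mm by 85 mm) begins 54 mm behind the grasp point. The pads swing forward as they close: fully open they stand 13 mm farther back than shut.
Start: joints at [1.179, 0.286, 1.577, -0, 1.279, -0.15], TCP at [0.162, 0.655, 0.231] pointing down, gripper open.
Joint ranges: [-2.77, 2.77], [-0.9, 2.22], [0.21, 2.48], [-1.53, 4.67], [0.24, 2.81], [-2.84, 2.84]. Speed limits (rad/s): [2.79, 2.79, 3.14, 3.14, 3.14, 3.14].

## Interface

Orientations are given as a unit quaternion [x, y, z, w].
In Python, from plant import ctrl gives the robot as it stands. The module is installed in compiled form; this text tells all that it offers.
- The arm moves only by the tool jog_arm, never from a script. Its argument "deltas" is a list of rows, each a list of 3 entries, a list of its own where there are three numbers: the turn, a rotation vector about the tool's x, y, z in rad, then the shift along the tool's x, y, z in m, then the opening, from 0 (shut) to 1 (fully open). In form: [[[wx, wy, wz], [dx, dy, dz], gripper], ...]. A call has 1 to 10 rows; each row is the pose to reach, as a shift and turn from the pose measured when the call began, along the tool's axes at that moment; what a row does not reach only later rows make up. A row lasts 1/12 s, in which the tool goes at most 41.7 mm and 7.16 degrees, less where a joint would pass 70% of its speed; a pose out of reach is approached as far as the arm can. A call with a gripper value outside its range is refused whole. The fingers move at their own pace and stop on an object; "force" is the grip in N (left out, the last holds). Time passes only in rows, so rows that repeat a pose let the fingers close. It gives the time, the measured TCP pose, the force and the opening at its end, in the units of the state.
- ctrl.get_state(): the state, without advancing time (a new reading comes with each control period).
- ctrl.read_camera(name): name is "scene" or "top"; returns a dict with "pixels" (480x640x3 uint8, blue, green, red), "range_z" (480x640 float32, m along the optical axis (not along the pixel's ray), 0 where there is no reading), "fx", "fy", "cx", "cy" (pixels), "T" (4x4, takes a point from camera to world coordinates). Camera axes: x right, y up, looking along -z (the intrinsics and any distortion apply to the point x, -y, -z); pixel columns grow to the right and rows downward; lengths in m; the calibration is good to about 2 mm. A picture is of the moment at which its call begins.
- ctrl.sign_off(): hands the job in, once; it reports no verdict.
The state is a dict: "time": time; "qpos": joint angles; "dq": joint speeds; "joint_efforts": joint torques, N m; "eef_pos": TCP position; "tcp_rot": TCP orientation; "contact_force": force on the tool from outside, world axes, zero at the start; "wrist_torque": the same for the moment, N m; "opening": opening from 0.0 (shut) to 1.0 (fully open).
Only numpy, scipy, OpenCV 4.12 (cv2) and the standard library are available. Lean on these libraries where they do the work, as an engineer would, in place of code of your own. Each camera call takes 0.05 s, during which the arm holds its last target.

## Working session

There is one attempt and no reset: what is moved stays moved. The work goes in short steps, Python scripts to look and compute and a tool call to move; the robot and the scene stay as the last step left them, time stands still between calls to the robot, and variables do not carry over. Pictures are saved under pics/ and viewed, and the job is handed in when it is done.

Besides the shell and the picture viewer there is one more tool, called after ">>>" in YAML: its name, and indented under it one key for each argument. jog_arm: Moves the arm, as the interface text tells. Its arguments: {"type":"object","properties":{"deltas":{"type":"array","items":{"type":"array"}},"force":{"type":"number"}},"required":["deltas"]}

```bash
mkdir -p pics; ls; python3 - <<'E'
from plant import ctrl
import cv2,numpy as np
s=ctrl.get_state()
for k,v in s.items(): print(k,np.round(v,4))
for n in("scene","top"):
    d=ctrl.read_camera(n); cv2.imwrite(f"pics/{n}0.png",d["pixels"]); np.savez(f"pics/{n}0.npz",**d)
    print(n,d["fx"],d["fy"],d["cx"],d["cy"],np.round(d["T"],4).tolist(),[k for k in d], (d["range_z"]>0).mean())
E
```

```text
pics
time 0.0
qpos [ 1.179   0.2872  1.5782  0.      1.2786 -0.15  ]
dq [-0.0023 -0.0008 -0.0001 -0.0003 -0.0015  0.0011]
joint_efforts [ 6.00000e-04 -4.05976e+01 -2.92630e+01 -1.00000e-04  5.70000e-03
 -0.00000e+00]
eef_pos [0.1613 0.6548 0.2299]
tcp_rot [ 0.7027 -0.0855  0.085  -0.7011]
contact_force [ 0.4564 -0.4542  0.6988]
wrist_torque [-0.0272 -0.025  -0.0188]
opening 0.9985
scene 474.30177299978726 474.30177299978726 312.2147063678964 241.3103078605792 [[-0.7088, -0.5914, 0.3845, 1.0415], [0.7054, -0.6004, 0.3767, 0.4033], [0.0081, 0.5382, 0.8428, 1.1893], [0.0, 0.0, 0.0, 1.0]] ['pixels', 'range_z', 'fx', 'fy', 'cx', 'cy', 'T'] 0.9958626302083333
top 470.63256149371347 470.63256149371347 316.72757185652887 237.6722986068305 [[-0.0055, 0.9872, -0.1596, 0.4272], [-0.9997, -0.0089, -0.0205, -0.0727], [-0.0217, 0.1595, 0.987, 1.0637], [0.0, 0.0, 0.0, 1.0]] ['pixels', 'range_z', 'fx', 'fy', 'cx', 'cy', 'T'] 0.9960286458333333
```

View pics/scene0.png

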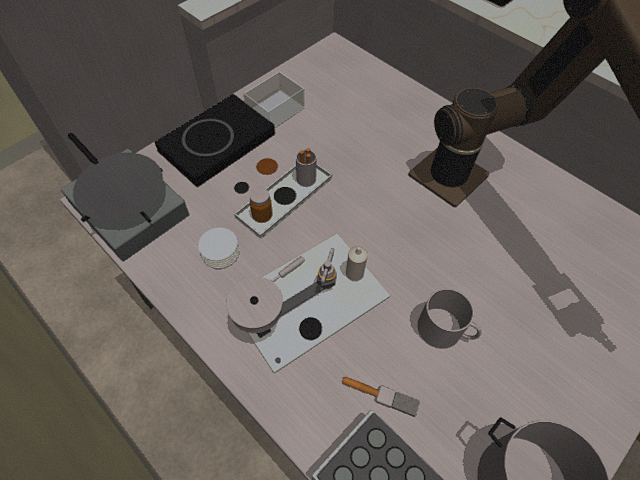

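View pics/top0.png

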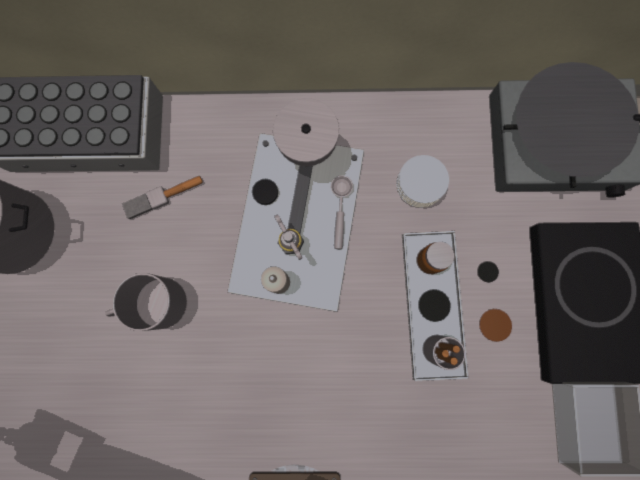

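The scene shows a wing nut (scene 327,275), the bottle (357,263), and the mat in the middle tray place (285,196). In the top view those are (290,238), (275,280) and (434,305). Small black and brown discs lie outside the tray at (488,271) and (495,325).

```bash
cat > h.py <<'E'
import numpy as np,cv2
from scipy.spatial.transform import Rotation as R
def load(f): return dict(np.load(f))
def ray(d,u,v):
    u=np.asarray(u,float);v=np.asarray(v,float)
    c=np.stack([(u-d["cx"])/d["fx"],-(v-d["cy"])/d["fy"],-np.ones_like(u)],-1)
    return d["T"][:3,3], c@d["T"][:3,:3].T
def plane(d,u,v,z):
    o,r=ray(d,u,v); return o+r*((z-o[2])/r[...,2])[...,None]
def cloud(d):
    v,u=np.mgrid[:480,:640]; o,r=ray(d,u,v); return o+r*d["range_z"][...,None]
def tri(d1,p1,d2,p2):
    o1,r1=ray(d1,*p1);o2,r2=ray(d2,*p2)
    s=np.linalg.lstsq(np.stack([r1,-r2],1),o2-o1,rcond=None)[0]
    a=o1+s[0]*r1;b=o2+s[1]*r2; return (a+b)/2,np.linalg.norm(a-b)
def proj(d,p):
    c=(np.asarray(p)-d["T"][:3,3])@d["T"][:3,:3]
    return np.stack([d["cx"]+d["fx"]*c[...,0]/-c[...,2],d["cy"]-d["fy"]*c[...,1]/-c[...,2]],-1)
E
python3 - <<'E'
from h import *
S=load("pics/scene0.npz");T=load("pics/top0.npz")
a=cv2.resize(S["pixels"][230:310,280:400],None,fx=5,fy=5,interpolation=cv2.INTER_CUBIC)
b=cv2.resize(T["pixels"][200:310,230:350],None,fx=5,fy=5,interpolation=cv2.INTER_CUBIC)
a=np.clip(a*1.6,0,255);b=np.clip(b*1.6,0,255)
cv2.imwrite("pics/c1.png",a);cv2.imwrite("pics/c2.png",b)
for n,d in(("S",S),("T",T)):
    P=cloud(d)
    m=(P[...,2]>-.01)&(P[...,2]<.01)&(P[...,0]>.3)&(P[...,0]<.9)&(abs(P[...,1])<.4)
    print(n,"counter z",np.median(P[m][:,2]),P[m][:,2].std())
    g=cv2.cvtColor(d["pixels"],cv2.COLOR_BGR2GRAY)
    dark=(g<60)&(P[...,2]>-.01)&(P[...,2]<.04)&(P[...,0]>.3)&(P[...,0]<.9)&(P[...,1]<.3)&(P[...,1]>-.45)
    k,l,st,c=cv2.connectedComponentsWithStats(dark.astype(np.uint8))
    for i in range(1,k):
        if st[i,4]>80:
            q=P[l==i]; print(n,c[i].round(1),st[i],np.median(q,0).round(4), np.ptp(q,axis=0).round(3))
E
```

```text
S counter z 0.0005934981052905242 0.002984450439203868
S [241.5 187.4] [234 182  15  11 117] [ 0.5167 -0.4321  0.003 ] [0.049 0.041 0.014]
S [284.5 195.3] [274 187  22  18 294] [ 0.4428 -0.3089  0.0075] [0.068 0.067 0.014]
S [261.9 217.5] [252 211  20  11  99] [ 0.5607 -0.2781  0.025 ] [0.047 0.044 0.03 ]
S [421.3 329.7] [418 315  10  26  89] [0.5025 0.2761 0.0211] [0.042 0.052 0.038]
S [310.1 328.3] [299 317  23  23 388] [0.7046 0.0704 0.0264] [0.057 0.059 0.025]
T counter z 0.0001383300607129545 0.0029434093872315993
T [305.5 170. ] [299 166  13  11  91] [ 0.7488 -0.0279  0.0383] [0.025 0.027 0.006]
T [265.  191.7] [253 180  25  25 491] [0.7018 0.0661 0.0258] [0.056 0.055 0.022]
T [487.  271.5] [478 262  18  20 297] [ 0.518  -0.4319  0.0021] [0.043 0.04  0.011]
T [179.1 304.3] [164 279  22  49 218] [0.4482 0.25   0.0229] [0.105 0.039 0.039]
T [434.1 305.2] [419 290  31  31 747] [ 0.4449 -0.3095  0.0068] [0.066 0.068 0.012][ WARN:0@0.630] global loadsave.cpp:1063 imwrite_ Unsupported depth image for selected encoder is fallbacked to CV_8U.
```

View pics/c1.png

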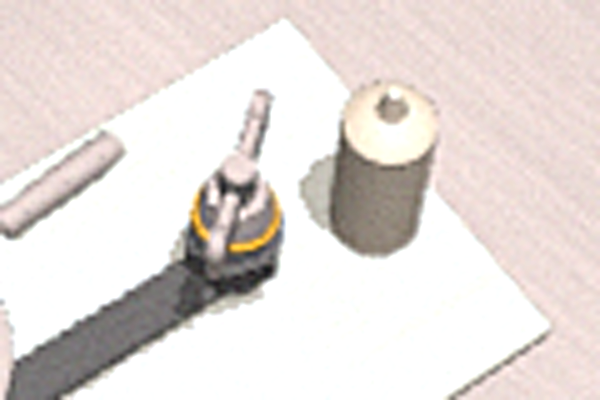

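View pics/c2.png

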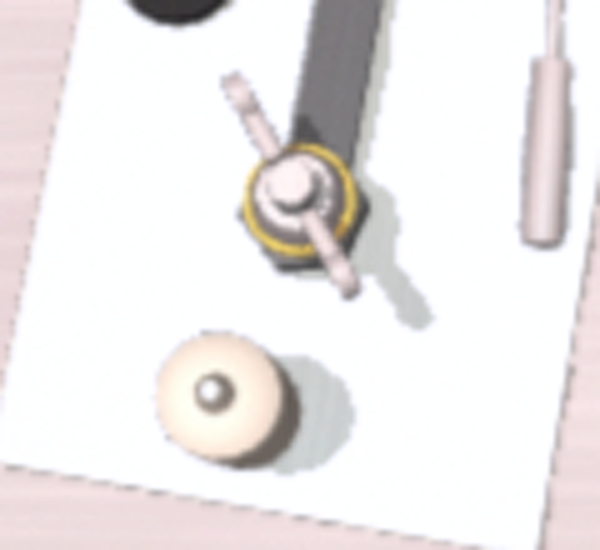

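```bash
python3 - <<'E'
from h import *
S=load("pics/scene0.npz");T=load("pics/top0.npz")
for n,a,b in(("stud",(327.8,262.5),(288.7,236.5)),("wing far/right",(332.3,248.8),(300.3,258)),("wing near",(323.2,279),(276.2,216)),("nozzle",(358.5,248.5),(272.8,277.6))):
    p,e=tri(S,a,T,b); print(n,p.round(4),round(e,4))
PS=cloud(S);PT=cloud(T);A=np.concatenate([PS.reshape(-1,3),PT.reshape(-1,3)])
print("stud plane z.135",plane(T,288.7,236.5,.135),plane(S,327.8,262.5,.135))
# bottle
ax=plane(T,288.7,236.5,.135)
for n,P in(("S",PS.reshape(-1,3)),("T",PT.reshape(-1,3))):
    m=(P[:,2]>.03)&(P[:,2]<.16)&(np.hypot(P[:,0]-.515,P[:,1]-.04)<.06)&(np.hypot(*(P[:,:2]-ax[:2]).T)>.055)
    q=P[m]; print(n,"bottle",len(q),q.min(0),q.max(0))
    for z0,z1 in((.03,.06),(.06,.09),(.09,.107),(.107,.122),(.122,.16)):
        k=q[(q[:,2]>z0)&(q[:,2]<z1)]
        if len(k)>8:
            # circle fit
            M=np.c_[2*k[:,:2],np.ones(len(k))];s=np.linalg.lstsq(M,(k[:,:2]**2).sum(1),rcond=None)[0]
            print(z0,z1,len(k),s[:2].round(4),np.sqrt(max(0,s[2]+s[0]**2+s[1]**2)).round(4), k[:,:2].mean(0).round(4))
    m=(P[:,2]>.05)&(P[:,2]<.17)&(np.hypot(*(P[:,:2]-ax[:2]).T)<.055); q=P[m]
    print(n,"nut");
    for r in range(0,55,6):
        k=q[(np.hypot(*(q[:,:2]-ax[:2]).T)*1000//6)==r//6]
        if len(k): print(r,len(k),np.percentile(k[:,2],[5,25,50,75,95]).round(4))
    m=(P[:,2]>.008)&(P[:,2]<.016)&(P[:,0]>.4)&(P[:,0]<.9)&(abs(P[:,1])<.22)
    rc=cv2.minAreaRect((P[m][:,:2]*1000).astype(np.float32)); print("base",rc)
    # hopper lid
    m=(P[:,2]>.155)&(P[:,2]<.17)&(P[:,0]>.6)&(P[:,0]<.95)&(abs(P[:,1])<.2); print("hop",len(P[m]),cv2.minEnclosingCircle((P[m][:,:2]*1000).astype(np.float32)))
    # tray walls
    m=(P[:,2]>.012)&(P[:,2]<.03)&(P[:,0]>.25)&(P[:,0]<.65)&(P[:,1]<-.23)&(P[:,1]>-.39); print("tray",cv2.minAreaRect((P[m][:,:2]*1000).astype(np.float32)))
E
```

```text
stud [0.579  0.0043 0.1356] 0.0041
wing far/right [ 0.5368 -0.0189  0.1275] 0.003
wing near [0.6213 0.0296 0.1354] 0.0037
nozzle [0.4963 0.0345 0.1445] 0.0042
stud plane z.135 [0.58032552 0.00275781 0.135     ] [0.57745222 0.00578293 0.135     ]
S bottle 547 [0.47269254 0.01159832 0.03033299] [0.52227166 0.06394049 0.15022607]
0.03 0.06 101 [0.4957 0.0372] 0.0251 [0.5121 0.0483]
0.06 0.09 98 [0.4958 0.0372] 0.0249 [0.5121 0.0476]
0.09 0.107 62 [0.496  0.0377] 0.0245 [0.5114 0.0484]
0.107 0.122 131 [0.4967 0.0374] 0.0228 [0.5037 0.0433]
0.122 0.16 155 [0.4964 0.0372] 0.0141 [0.4988 0.0388]
S nut
0 16 [0.1325 0.134  0.1352 0.1367 0.1399]
6 42 [0.1106 0.1146 0.1318 0.135  0.1372]
12 75 [0.0796 0.104  0.111  0.1237 0.1327]
18 112 [0.0654 0.0709 0.0988 0.1086 0.1307]
24 110 [0.0538 0.0635 0.0692 0.0889 0.13  ]
30 35 [0.0562 0.0646 0.1165 0.1294 0.1355]
36 18 [0.1088 0.1339 0.1363 0.1373 0.138 ]
42 18 [0.1057 0.1225 0.1354 0.1368 0.1378]
48 26 [0.104  0.1138 0.1266 0.1327 0.1363]
base ((640.9049072265625, -8.401123046875), (399.4309997558594, 395.2963562011719), 79.93234252929688)
hop 2181
[... 495 characters left out ...]
] 0.0142 [0.4977 0.0352]
T nut
0 29 [0.1316 0.1342 0.1355 0.1362 0.1369]
6 90 [0.1082 0.1112 0.1298 0.1342 0.1369]
12 131 [0.0937 0.1039 0.1094 0.1115 0.1298]
18 185 [0.0586 0.0677 0.0886 0.1027 0.1298]
24 75 [0.0606 0.0674 0.0872 0.1288 0.1316]
30 27 [0.1259 0.1289 0.1308 0.1325 0.134 ]
36 29 [0.1306 0.1322 0.1334 0.1352 0.1361]
42 31 [0.1285 0.1318 0.1339 0.1357 0.1373]
48 12 [0.1269 0.1312 0.1337 0.1344 0.1358]
base ((651.2125244140625, 50.688446044921875), (362.8505554199219, 379.5421447753906), 79.81670379638672)
hop 3202 ((793.2371215820312, -32.78312301635742), 67.1408920288086)
tray ((448.0737609863281, -307.3426513671875), (320.47210693359375, 116.29510498046875), 2.439720392227173)
```

```bash
cat >> h.py <<'E'
from plant import ctrl
def goal(p,az):
    "tool y down, tool z at azimuth az(deg) (mod 180 nearest); print delta in tool frame"
    s=ctrl.get_state(); q=R.from_quat(s["tcp_rot"]); p=np.array(p)
    best=None
    for a in(az,az+180):
        z=np.array([np.cos(np.radians(a)),np.sin(np.radians(a)),0]);y=np.array([0,0,-1.])
        M=R.from_matrix(np.stack([np.cross(y,z),y,z],1)); w=(q.inv()*M).as_rotvec()
        if best is None or np.linalg.norm(w)<np.linalg.norm(best): best=w
    d=q.inv().apply(p-s["eef_pos"])
    print("rot",best.round(4).tolist(),"shift",d.round(4).tolist(),"rows rot",round(np.degrees(np.linalg.norm(best))/7.16,1),"lin",round(np.linalg.norm(d)/.0417,1))
def st():
    s=ctrl.get_state(); M=R.from_quat(s["tcp_rot"]).as_matrix()
    print("t",round(s["time"],2),"p",np.round(s["eef_pos"],4),"zaz",np.degrees(np.arctan2(M[1,2],M[0,2])).round(2),"ydir",M[:,1].round(4),"q",np.round(s["qpos"],3),"F",np.round(s["contact_force"],2),"Tq",np.round(s["wrist_torque"],3),"op",round(float(s["opening"]),3))
E
python3 - <<'E'
from h import *
st()
b=np.array([.4968,.0364]);s=np.array([.579,.0043]);d=b-s
az=np.degrees(np.arctan2(d[1],d[0]))-90;print(az,np.linalg.norm(d))
goal([b[0],b[1],.24],az); goal([b[0],b[1],.24],az+180)
E
```

```text
t 0.1 p [0.1614 0.6548 0.2301] zaz 76.15 ydir [-8.0e-04 -1.9e-03 -1.0e+00] q [ 1.179  0.287  1.578  0.     1.279 -0.15 ] F [-0.16  0.04 -0.09] Tq [ 0.032  0.003 -0.003] op 1.0
68.66881047013842 0.08824539648049631
rot [0.0021, 0.1305, -0.0002] shift [0.4737, -0.009, -0.5201] rows rot 1.0 lin 16.9
rot [0.0021, 0.1305, -0.0002] shift [0.4737, -0.009, -0.5201] rows rot 1.0 lin 16.9
```

>>> jog_arm:
  deltas:
    - [[0.002,0.03,0],[0.028,-0.001,-0.031],1]
    - [[0.002,0.06,0],[0.056,-0.002,-0.061],1]
    - [[0.002,0.09,0],[0.084,-0.003,-0.092],1]
    - [[0.002,0.13,0],[0.112,-0.004,-0.123],1]
    - [[0.002,0.13,0],[0.14,-0.005,-0.154],1]
    - [[0.002,0.13,0],[0.168,-0.006,-0.184],1]
    - [[0.002,0.13,0],[0.196,-0.007,-0.215],1]
    - [[0.002,0.13,0],[0.224,-0.008,-0.246],1]
    - [[0.002,0.13,0],[0.252,-0.009,-0.277],1]
    - [[0.002,0.13,0],[0.28,-0.009,-0.307],1]

```text
time: 0.93
eef_pos: [0.3599, 0.2878, 0.2395]
tcp_rot: [0.695, -0.131, 0.13, -0.695]
contact_force: [1.4, 0.9, -0.1]
opening: 1.0
```

```bash
python3 -c "
from h import *
st();goal([.4968,.0364,.24],68.67)"
```

```text
t 0.93 p [0.3599 0.2878 0.2395] zaz 68.73 ydir [-1.e-04 -1.e-04 -1.e+00] q [ 0.454 -0.211  2.074 -0.     1.279 -0.746] F [ 1.37  0.89 -0.15] Tq [ 0.046 -0.055 -0.034] op 1.0
rot [0.0001, 0.001, -0.0] shift [0.2188, -0.0005, -0.1846] rows rot 0.0 lin 6.9
```

>>> jog_arm:
  deltas:
    - [[0,0,0],[0.03,0,-0.025],1]
    - [[0,0,0],[0.06,0,-0.05],1]
    - [[0,0,0],[0.09,0,-0.075],1]
    - [[0,0,0],[0.12,0,-0.1],1]
    - [[0,0,0],[0.15,0,-0.125],1]
    - [[0,0,0],[0.175,0,-0.147],1]
    - [[0,0,0],[0.199,0,-0.168],1]
    - [[0,0,0],[0.213,0,-0.18],1]
    - [[0,0,0],[0.219,0,-0.185],1]
    - [[0,0,0],[0.219,0,-0.185],1]

```text
time: 1.77
eef_pos: [0.4971, 0.0348, 0.239]
tcp_rot: [0.695, -0.132, 0.131, -0.695]
contact_force: [-0.9, 0.0, -0.1]
opening: 1.0
```

```bash
python3 -c "
from h import *
st();goal([.4968,.0364,.24],68.67);goal([.4968,.0364,.078],68.67)"
```

```text
t 1.77 p [0.4971 0.0348 0.239 ] zaz 68.58 ydir [-1.1e-03  1.0e-04 -1.0e+00] q [-0.134 -0.117  1.993 -0.     1.266 -1.331] F [-0.87  0.02 -0.14] Tq [-0.053  0.034  0.035] op 1.0
rot [0.0003, -0.0016, -0.0011] shift [-0.0009, -0.001, 0.0014] rows rot 0.0 lin 0.0
rot [0.0003, -0.0016, -0.0011] shift [-0.0007, 0.161, 0.0015] rows rot 0.0 lin 3.9
```

>>> jog_arm:
  deltas:
    - [[0,0,0],[0,0.02,0.001],1]
    - [[0,0,0],[0,0.045,0.0015],1]
    - [[0,0,0],[0,0.07,0.0015],1]
    - [[0,0,0],[0,0.095,0.0015],1]
    - [[0,0,0],[0,0.12,0.0015],1]
    - [[0,0,0],[0,0.14,0.0015],1]
    - [[0,0,0],[0,0.152,0.0015],1]
    - [[0,0,0],[0,0.159,0.0015],1]
    - [[0,0,0],[0,0.161,0.0015],1]
    - [[0,0,0],[0,0.161,0.0015],1]

```text
time: 2.6
eef_pos: [0.4976, 0.0367, 0.0783]
tcp_rot: [-0.695, 0.131, -0.131, 0.695]
contact_force: [0.3, 0.4, -0.8]
opening: 1.0
```

```bash
python3 -c "
from h import *
st()
d=ctrl.read_camera('scene');e=ctrl.read_camera('top')
cv2.imwrite('pics/g1.png',np.hstack([cv2.resize(d['pixels'][190:320,270:420],None,fx=2.6,fy=2.6),cv2.resize(e['pixels'][190:320,200:350],None,fx=2.6,fy=2.6)]))"
```

```text
t 2.6 p [0.4976 0.0367 0.0783] zaz 68.62 ydir [-8.e-04  2.e-04 -1.e+00] q [-0.13   0.087  2.114  0.     0.941 -1.328] F [ 0.35  0.38 -0.82] Tq [ 0.01 -0.03 -0.08] op 1.0
```

View pics/g1.png

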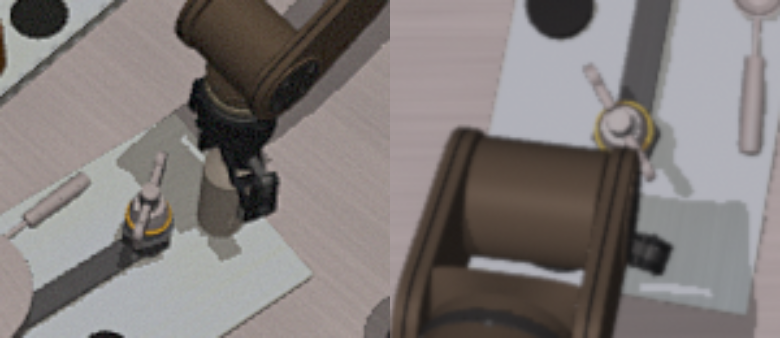

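The gripper straddles the bottle (left half ~215,190) and is clear of the wing nut. I'll close it.

>>> jog_arm:
  deltas:
    - [[0,0,0],[0,0,0],0.5]
    - [[0,0,0],[0,0,0],0.4]
    - [[0,0,0],[0,0,0],0.3]
    - [[0,0,0],[0,0,0],0.2]
    - [[0,0,0],[0,0,0],0.1]
    - [[0,0,0],[0,0,0],0]
    - [[0,0,0],[0,0,0],0]
    - [[0,0,0],[0,0,0],0]
  force: 45

```text
time: 3.37
eef_pos: [0.4994, 0.0359, 0.0807]
tcp_rot: [0.695, -0.13, 0.132, -0.695]
contact_force: [-0.6, -0.6, 5.9]
opening: 0.594
```

```bash
python3 -c "
from h import *
st()"
```

```text
t 3.37 p [0.4994 0.0359 0.0807] zaz 68.6 ydir [ 3.1e-03 -9.0e-04 -1.0e+00] q [-1.310e-01  8.500e-02  2.111e+00 -1.000e-03  9.420e-01 -1.328e+00] F [-0.58 -0.59  5.94] Tq [-0.213  0.237  0.005] op 0.594
```

>>> jog_arm:
  deltas:
    - [[0,0,0],[0,-0.008,0],0]
    - [[0,0,0],[0,-0.02,0],0]
    - [[0,0,0],[0,-0.035,0],0]
    - [[0,0,0],[0,-0.05,0],0]
    - [[0,0,0],[0,-0.068,0],0]
    - [[0,0,0],[0,-0.086,0],0]
    - [[0,0,0],[0,-0.104,0],0]
    - [[0,0,0],[0,-0.12,0],0]
    - [[0,0,0],[0,-0.13,0],0]
    - [[0,0,0],[0,-0.132,0],0]

```text
time: 4.2
eef_pos: [0.5, 0.036, 0.2154]
tcp_rot: [-0.695, 0.129, -0.134, 0.695]
contact_force: [-0.1, 0.1, -1.6]
opening: 0.596
```

```bash
python3 -c "
from h import *
st()
S=load('pics/scene0.npz');T=load('pics/top0.npz')
print(plane(S,284.5,195.3,.007),plane(T,434.1,305.2,.007),tri(S,(284.5,195.3),T,(434.1,305.2)))
goal([.4438,-.309,.212],92.3)
d=ctrl.read_camera('scene')
cv2.imwrite('pics/g2.png',cv2.resize(d['pixels'][130:330,240:440],None,fx=3,fy=3))"
```

```text
t 4.2 p [0.5    0.036  0.2154] zaz 68.61 ydir [ 0.0076 -0.0013 -1.    ] q [-0.131 -0.093  2.016 -0.     1.211 -1.328] F [-0.11  0.08 -1.58] Tq [ 0.051  0.023 -0.   ] op 0.596
[ 0.44290603 -0.30842973  0.007     ] [ 0.44453072 -0.30949728  0.007     ] (array([ 0.44399319, -0.30845795,  0.00830067]), np.float64(0.0017847060501252885))
rot [0.0, -0.4135, 0.0078] shift [0.0735, 0.0034, -0.3417] rows rot 3.3 lin 8.4
```

View pics/g2.png

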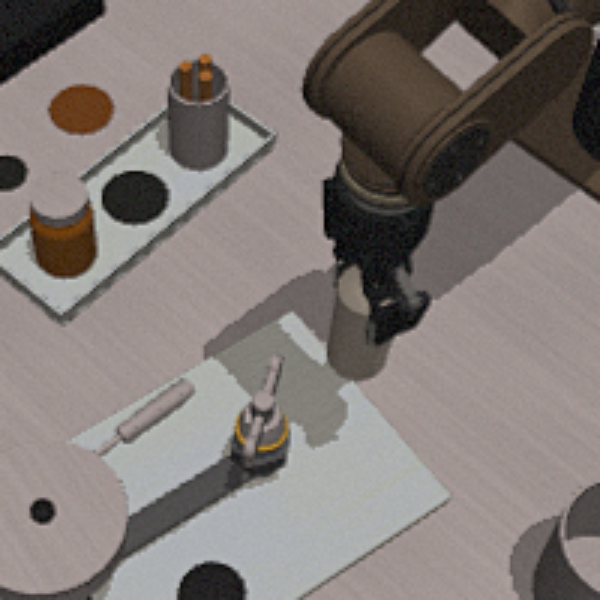

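>>> jog_arm:
  deltas:
    - [[0,-0.02,0.001],[0.002,0,-0.01],0]
    - [[0,-0.06,0.003],[0.007,0,-0.032],0]
    - [[0,-0.1,0.004],[0.014,0,-0.064],0]
    - [[0,-0.15,0.005],[0.021,0.001,-0.098],0]
    - [[0,-0.19,0.006],[0.028,0.001,-0.132],0]
    - [[0,-0.23,0.008],[0.036,0.002,-0.166],0]
    - [[0,-0.27,0.008],[0.043,0.002,-0.2],0]
    - [[0,-0.31,0.008],[0.05,0.003,-0.234],0]
    - [[0,-0.35,0.008],[0.057,0.003,-0.266],0]
    - [[0,-0.38,0.008],[0.063,0.003,-0.292],0]

```text
time: 5.08
eef_pos: [0.4502, -0.2605, 0.2096]
tcp_rot: [-0.706, -0.001, 0.004, 0.708]
contact_force: [1.0, 0.6, -1.8]
opening: 0.593
```

```bash
python3 -c "
from h import *
st()
goal([.4437,-.309,.212],92.3)"
```

```text
t 5.08 p [ 0.4502 -0.2605  0.2096] zaz 90.41 ydir [-0.0041  0.0019 -1.    ] q [-7.190e-01 -3.600e-02  1.972e+00 -1.000e-03  1.209e+00 -2.296e+00] F [ 1.01  0.57 -1.84] Tq [-0.044 -0.026  0.036] op 0.593
rot [-0.002, -0.0331, -0.004] shift [-0.0069, -0.0024, -0.0485] rows rot 0.3 lin 1.2
```

>>> jog_arm:
  deltas:
    - [[-0.001,-0.02,-0.002],[-0.003,-0.001,-0.018],0]
    - [[-0.002,-0.03,-0.004],[-0.006,-0.002,-0.034],0]
    - [[-0.002,-0.033,-0.004],[-0.007,-0.002,-0.044],0]
    - [[-0.002,-0.033,-0.004],[-0.007,-0.002,-0.0485],0]
    - [[-0.002,-0.033,-0.004],[-0.007,-0.002,-0.0485],0]
    - [[-0.002,-0.033,-0.004],[-0.007,-0.002,-0.0485],0]

```text
time: 5.58
eef_pos: [0.4436, -0.3082, 0.2109]
tcp_rot: [-0.706, -0.014, 0.014, 0.707]
contact_force: [-1.0, 0.3, -2.4]
opening: 0.598
```

```bash
cat > bot.py <<'E'
from h import *
st()
s=ctrl.get_state()
for n in("scene","top"):
    d=ctrl.read_camera(n); P=cloud(d).reshape(-1,3); np.savez("pics/b_%s.npz"%n,**d)
    hsv=cv2.cvtColor(d["pixels"],cv2.COLOR_BGR2HSV).reshape(-1,3)
    p=s["eef_pos"]; 
    m=(np.hypot(P[:,0]-p[0],P[:,1]-p[1])<.036)&(P[:,2]<p[2]+.0)&(P[:,2]>p[2]-.06)
    q=P[m]
    print(n,len(q))
    for a in range(-60,0,15):
        k=q[(q[:,2]-p[2]>a/1000)&(q[:,2]-p[2]<a/1000+.015)]
        if len(k)>10:
            # fixed-radius fit
            from scipy.optimize import least_squares
            f=least_squares(lambda c:np.hypot(k[:,0]-c[0],k[:,1]-c[1])-.0255,p[:2],loss="soft_l1",f_scale=.002)
            print(a,len(k),f.x.round(4),"z",k[:,2].min().round(4))
    cv2.imwrite("pics/b_%s_%d.png"%(n,s["time"]*100),d["pixels"][150:400] if n=="top" else d["pixels"][130:330,200:440])
E
python3 bot.py
```

```text
t 5.58 p [ 0.4436 -0.3082  0.2109] zaz 92.3 ydir [-7.0e-04  1.4e-03 -1.0e+00] q [-7.950e-01  8.000e-03  1.927e+00  1.000e-03  1.208e+00 -2.407e+00] F [-1.01  0.29 -2.36] Tq [ 0.021  0.022 -0.017] op 0.598
scene 251
-60 63 [ 0.4396 -0.308 ] z 0.1514
-45 60 [ 0.4399 -0.3077] z 0.1665
-30 73 [ 0.4398 -0.3075] z 0.181
-15 55 [ 0.4399 -0.3075] z 0.1963
top 23
```

```bash
python3 -c "
from h import *
goal([.4466,-.309,.079],92.3)"
```

```text
rot [-0.0009, 0.001, -0.0003] shift [0.0028, 0.1322, -0.0013] rows rot 0.0 lin 3.2
```

>>> jog_arm:
  deltas:
    - [[0,0,0],[0.001,0.01,0],0]
    - [[0,0,0],[0.003,0.03,-0.001],0]
    - [[0,0,0],[0.003,0.05,-0.001],0]
    - [[0,0,0],[0.003,0.07,-0.001],0]
    - [[0,0,0],[0.003,0.09,-0.001],0]
    - [[0,0,0],[0.003,0.107,-0.001],0]
    - [[0,0,0],[0.003,0.12,-0.001],0]
    - [[0,0,0],[0.003,0.128,-0.001],0]
    - [[0,0,0],[0.003,0.131,-0.001],0]
    - [[0,0,0],[0.003,0.132,-0.001],0]

```text
time: 6.52
eef_pos: [0.4467, -0.3081, 0.0786]
tcp_rot: [-0.706, -0.014, 0.015, 0.708]
contact_force: [0.3, -0.3, -1.7]
opening: 0.598
```

```bash
python3 bot.py; python3 -c "
import cv2,glob
f=sorted(glob.glob('pics/b_scene_*.png'))[-1]
cv2.imwrite('pics/b2.png',cv2.resize(cv2.imread(f),None,fx=3,fy=3))"
```

```text
t 6.52 p [ 0.4467 -0.3081  0.0786] zaz 92.38 ydir [-0.0011  0.0017 -1.    ] q [-7.910e-01  1.790e-01  2.010e+00  1.000e-03  9.550e-01 -2.404e+00] F [ 0.27 -0.35 -1.67] Tq [ 0.038 -0.001 -0.044] op 0.598
scene 188
-60 46 [ 0.4426 -0.3081] z 0.0192
-45 50 [ 0.4424 -0.308 ] z 0.0337
-30 45 [ 0.4432 -0.3074] z 0.0486
-15 47 [ 0.4426 -0.3072] z 0.0636
top 10
```

View pics/b2.png

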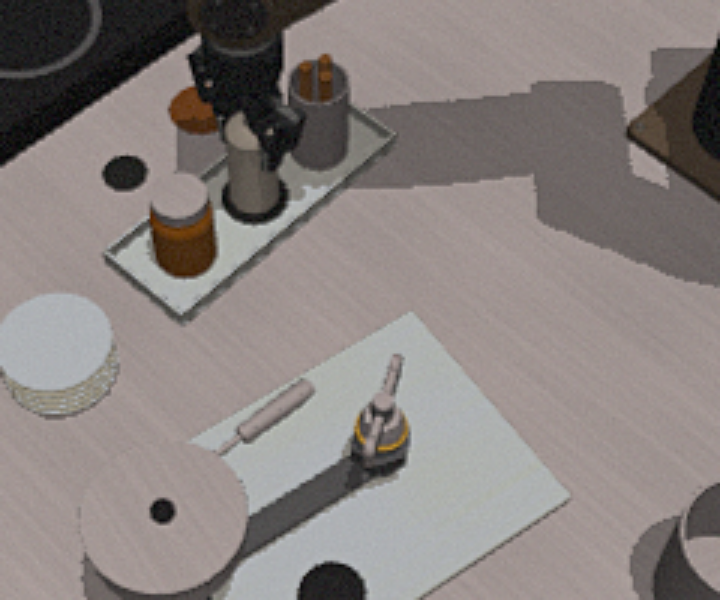

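The bottle foot is centred over the black mat at (255,205), with a dark rim showing around it. I'll lower the last few mm and feel for contact.

>>> jog_arm:
  deltas:
    - [[0,0,0],[0,0.001,0],0]
    - [[0,0,0],[0,0.002,0],0]
    - [[0,0,0],[0,0.003,0],0]
    - [[0,0,0],[0,0.003,0],0]

```text
time: 6.95
eef_pos: [0.4473, -0.309, 0.0771]
tcp_rot: [0.707, 0.015, -0.014, -0.707]
contact_force: [-0.7, -0.1, -2.2]
opening: 0.596
```

>>> jog_arm:
  deltas:
    - [[0,0,0],[0,0.001,0],0]
    - [[0,0,0],[0,0.002,0],0]
    - [[0,0,0],[0,0.002,0],0]
    - [[0,0,0],[0,0.002,0],0]

```text
time: 7.28
eef_pos: [0.4476, -0.3093, 0.0758]
tcp_rot: [0.707, 0.015, -0.014, -0.707]
contact_force: [-0.8, 0.6, 2.4]
opening: 0.597
```

>>> jog_arm:
  deltas:
    - [[0,0,0],[0,0,0],0.58]
    - [[0,0,0],[0,0,0],0.61]
    - [[0,0,0],[0,0,0],0.64]
    - [[0,0,0],[0,0,0],0.68]
    - [[0,0,0],[0,0,0],0.74]
    - [[0,0,0],[0,0,0],0.8]
    - [[0,0,0],[0,0,0],0.85]
    - [[0,0,0],[0,0,0],0.85]

```text
time: 7.95
eef_pos: [0.4477, -0.3093, 0.0758]
tcp_rot: [0.707, 0.015, -0.014, -0.707]
contact_force: [0.8, -0.1, 0.8]
opening: 0.848
```

```bash
python3 bot.py; python3 -c "
import cv2,glob
f=sorted(glob.glob('pics/b_scene_*.png'))[-1]
cv2.imwrite('pics/b3.png',cv2.resize(cv2.imread(f),None,fx=3,fy=3))"
```

```text
t 7.95 p [ 0.4477 -0.3093  0.0758] zaz 92.37 ydir [ 1.4e-03 -9.0e-04 -1.0e+00] q [-7.910e-01  1.840e-01  2.009e+00  1.000e-03  9.460e-01 -2.404e+00] F [ 0.78 -0.08  0.78] Tq [-0.015 -0.009  0.04 ] op 0.848
scene 190
-60 51 [ 0.4442 -0.3094] z 0.0159
-45 51 [ 0.4441 -0.3097] z 0.0309
-30 50 [ 0.4437 -0.3097] z 0.0466
-15 38 [ 0.444  -0.3092] z 0.0611
top 5
```

View pics/b3.png

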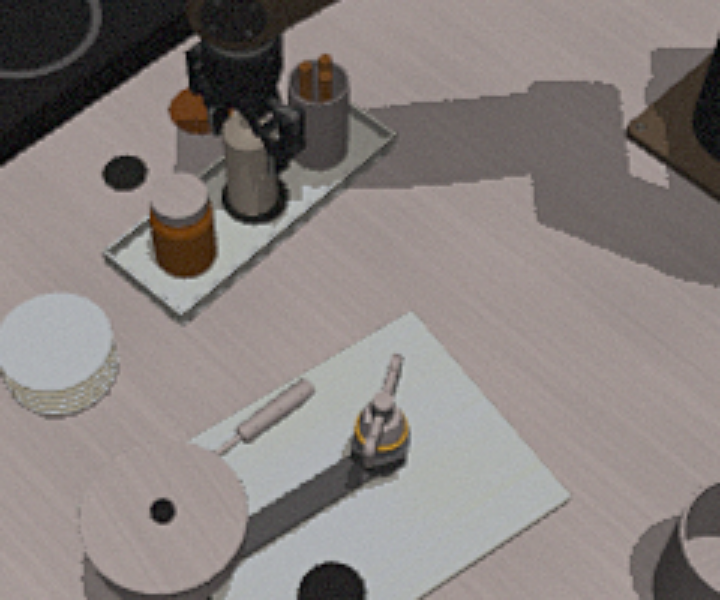

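The bottle stands upright on the mat, within about 1.5 mm of its centre. I'll retreat straight up.

>>> jog_arm:
  deltas:
    - [[0,0,0],[0,-0.01,0],0.85]
    - [[0,0,0],[0,-0.03,0],0.85]
    - [[0,0,0],[0,-0.06,0],0.85]
    - [[0,0,0],[0,-0.09,0],0.85]
    - [[0,0,0],[0,-0.12,0],0.85]
    - [[0,0,0],[0,-0.15,0],0.85]
    - [[0,0,0],[0,-0.165,0],0.85]
    - [[0,0,0],[0,-0.17,0],0.85]

```text
time: 8.72
eef_pos: [0.4487, -0.3104, 0.2511]
tcp_rot: [0.709, 0.017, -0.012, -0.705]
contact_force: [0.3, -0.7, 1.2]
opening: 0.848
```

```bash
python3 - <<'E'
from h import *
st()
S=load("pics/scene0.npz");T=load("pics/top0.npz")
# bottle check + wing azimuth & stud axis from depth with both cams
for n in("scene","top"):
    d=ctrl.read_camera(n);P=cloud(d).reshape(-1,3)
    m=(np.hypot(P[:,0]-.444,P[:,1]+.309)<.034)&(P[:,2]>.125)&(P[:,2]<.16)
    print(n,"bottle top",P[m].mean(0).round(4),P[m][:,2].max(), len(P[m]))
    ax=np.array([.5775,.0058]) if n=="scene" else np.array([.5803,.0028])
    m=(np.hypot(*(P[:,:2]-ax).T)<.06)&(P[:,2]>.122)&(P[:,2]<.145); q=P[m]
    r=np.hypot(*(q[:,:2]-ax).T)
    c,w,v=None,*np.linalg.eigh(np.cov(q[r>.015][:,:2].T))
    print("wing az",np.degrees(np.arctan2(v[1,1],v[0,1])),"mid",q[:,:2].mean(0))
    k=P[(np.hypot(*(P[:,:2]-ax).T)<.012)&(P[:,2]>.131)&(P[:,2]<.14)];print("stud top",len(k),np.median(k,0))
    # wing plane fit: line offset from each wing
    e=q[r>.015];u=v[:,1]; t=(e[:,:2]-ax)@u; 
    print("tips",t.min(),t.max(),"mean off normal",((e[:,:2]-ax)@v[:,0]).mean(), "ztop each",np.percentile(e[t<0,2],90),np.percentile(e[t>0,2],90))
E
```

```text
t 8.72 p [ 0.4487 -0.3104  0.2511] zaz 92.37 ydir [ 0.0073 -0.0067 -1.    ] q [-7.910e-01 -2.100e-02  1.880e+00  1.000e-03  1.272e+00 -2.404e+00] F [ 0.3  -0.74  1.19] Tq [-0.011  0.018  0.043] op 0.848
scene bottle top [ 0.4463 -0.306   0.1332] 0.14391666922161295 29
wing az -150.5774462261267 mid [0.58284815 0.00940376]
stud top 42 [0.58026474 0.00684393 0.13498905]
tips -0.05459130042917937 0.046128584964998276 mean off normal -0.00042946061281950776 ztop each 0.1368754943415548 0.1362090883422347<stdin>:8: RuntimeWarning: Mean of empty slice.
  ret = um.true_divide(
Traceback (most recent call last):
ValueError: zero-size array to reduction operation maximum which has no identity
```

```bash
python3 - <<'E'
from h import *
for n in("scene","top"):
    d=load(f"pics/{n}0.npz");P=cloud(d).reshape(-1,3);g=d["pixels"].reshape(-1,3).astype(float)
    ax=np.array([.580,.005])
    for _ in range(4):
        k=P[(np.hypot(*(P[:,:2]-ax).T)<.0115)&(P[:,2]>.131)&(P[:,2]<.14)];ax=k[:,:2].mean(0)
    print(n,"stud top",len(k),ax.round(4))
    m=(np.hypot(*(P[:,:2]-ax).T)<.06)&(P[:,2]>.125)&(P[:,2]<.145); q=P[m]
    r=np.hypot(*(q[:,:2]-ax).T);e=q[r>.015]
    w,v=np.linalg.eigh(np.cov(e[:,:2].T));u=v[:,1];t=(e[:,:2]-ax)@u
    print("az",np.degrees(np.arctan2(u[1],u[0])),"tips",t.min(),t.max(),"off",((e[:,:2]-ax)@v[:,0]).mean())
    # hex top & brass ring
    h=cv2.cvtColor(d["pixels"],cv2.COLOR_BGR2HSV).reshape(-1,3)
    b=(h[:,1]>110)&(np.hypot(*(P[:,:2]-ax).T)<.035)&(P[:,2]>.05)
    q=P[b];M=np.c_[2*q[:,:2],np.ones(len(q))];s=np.linalg.lstsq(M,(q[:,:2]**2).sum(1),rcond=None)[0]
    print("brass",len(q),s[:2].round(4),np.sqrt(s[2]+s[0]**2+s[1]**2).round(4),"z",np.percentile(q[:,2],[10,50,90]).round(4))
    # hub top
    k=P[(np.hypot(*(P[:,:2]-ax).T)<.02)&(P[:,2]>.1)&(P[:,2]<.118)];print("hub z",np.percentile(k[:,2],[10,50,90]).round(4))
E
```

```text
scene stud top 45 [0.5808 0.008 ]
az -150.68303757876043 tips -0.05235723329615951 0.05150972063389656 off 4.4550429802592034e-05
brass 43 [0.5794 0.0064] 0.0218 z [0.0837 0.0883 0.0915]
hub z [0.102  0.109  0.1127]
top stud top 70 [0.5816 0.0056]
az -150.62237880769806 tips -0.05049798506213373 0.05154694098324587 off 0.0002667126778342535
brass 65 [0.5822 0.0054] 0.022 z [0.0847 0.0882 0.0902]
hub z [0.1024 0.1089 0.112 ]
```

```bash
python3 -c "
from h import *
goal([.581,.0065,.23],119.4)"
```

```text
rot [0.0038, -0.4718, 0.0026] shift [0.1461, 0.017, 0.3103] rows rot 3.8 lin 8.2
```

>>> jog_arm:
  deltas:
    - [[0,-0.03,0],[0.008,0.001,0.016],0.6]
    - [[0.001,-0.08,0],[0.022,0.002,0.046],0.5]
    - [[0.001,-0.13,0],[0.038,0.004,0.08],0.33]
    - [[0.002,-0.19,0.001],[0.054,0.006,0.115],0.33]
    - [[0.002,-0.24,0.001],[0.071,0.008,0.15],0.33]
    - [[0.003,-0.3,0.002],[0.087,0.01,0.185],0.33]
    - [[0.003,-0.35,0.002],[0.104,0.012,0.22],0.33]
    - [[0.004,-0.4,0.003],[0.12,0.014,0.255],0.33]
    - [[0.004,-0.44,0.003],[0.135,0.016,0.287],0.33]
    - [[0.004,-0.472,0.003],[0.146,0.017,0.31],0.33]
  force: 60

```text
time: 9.65
eef_pos: [0.5801, 0.0094, 0.227]
tcp_rot: [-0.683, -0.179, 0.182, 0.685]
contact_force: [-0.8, 0.2, 0.0]
opening: 0.329
```

```bash
python3 -c "
from h import *
st();goal([.581,.0065,.17],119.4)"
```

```text
t 9.65 p [0.5801 0.0094 0.227 ] zaz 119.62 ydir [-0.005   0.0015 -1.    ] q [-1.590e-01  8.500e-02  1.816e+00  1.000e-03  1.245e+00 -2.247e+00] F [-0.8   0.2   0.01] Tq [ 0.037  0.018 -0.024] op 0.329
rot [-0.0038, 0.0039, -0.0036] shift [-0.0004, 0.057, -0.0031] rows rot 0.1 lin 1.4
```

>>> jog_arm:
  deltas:
    - [[-0.004,0.004,-0.004],[0,0.02,-0.003],0.33]
    - [[-0.004,0.004,-0.004],[0,0.04,-0.003],0.33]
    - [[-0.004,0.004,-0.004],[0,0.055,-0.003],0.33]
    - [[-0.004,0.004,-0.004],[0,0.066,-0.003],0.33]
    - [[-0.004,0.004,-0.004],[0,0.07,-0.003],0.33]
    - [[-0.004,0.004,-0.004],[0,0.07,-0.003],0.33]
    - [[-0.004,0.004,-0.004],[0,0.07,-0.003],0.33]

```text
time: 10.23
eef_pos: [0.5813, 0.0066, 0.157]
tcp_rot: [0.684, 0.179, -0.179, -0.684]
contact_force: [-0.1, 0.3, -0.4]
opening: 0.329
```

```bash
python3 -c "
from h import *
st();goal([.581,.0065,.113],119.4)
d=ctrl.read_camera('scene');e=ctrl.read_camera('top')
cv2.imwrite('pics/n1.png',np.hstack([cv2.resize(d['pixels'][210:310,270:370],None,fx=4,fy=4,interpolation=2),cv2.resize(e['pixels'][180:280,240:340],None,fx=4,fy=4,interpolation=2)]))"
```

```text
t 10.23 p [0.5813 0.0066 0.157 ] zaz 119.37 ydir [ 3.e-04  0.e+00 -1.e+00] q [-0.163  0.154  1.875  0.     1.112 -2.247] F [-0.13  0.34 -0.37] Tq [-0.015 -0.033  0.053] op 0.329
rot [0.0001, -0.0005, 0.0002] shift [-0.0003, 0.044, 0.0] rows rot 0.0 lin 1.1
```

View pics/n1.png

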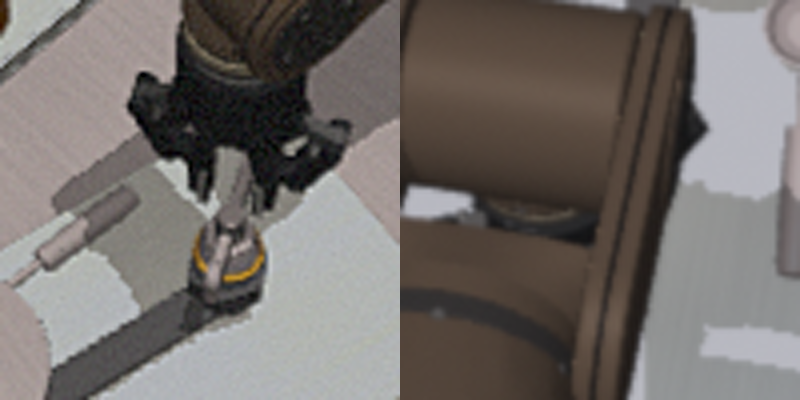

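The fingers straddle the wing plate (left half: fingers at about 200,185 and 265,195, the far wing between them at 232,170). I'll descend.

>>> jog_arm:
  deltas:
    - [[0,0,0],[0,0.008,0],0.33]
    - [[0,0,0],[0,0.016,0],0.33]
    - [[0,0,0],[0,0.023,0],0.33]
    - [[0,0,0],[0,0.029,0],0.33]
    - [[0,0,0],[0,0.034,0],0.33]
    - [[0,0,0],[0,0.037,0],0.33]
    - [[0,0,0],[0,0.037,0],0.33]

```text
time: 10.92
eef_pos: [0.5814, 0.0066, 0.12]
tcp_rot: [0.684, 0.179, -0.179, -0.684]
contact_force: [-0.4, 0.4, 0.1]
opening: 0.328
```

```bash
python3 -c "
from h import *
st()
d=ctrl.read_camera('scene')
cv2.imwrite('pics/n2.png',cv2.resize(d['pixels'][210:310,270:370],None,fx=6,fy=6,interpolation=2))"
```

```text
t 10.92 p [0.5814 0.0066 0.12  ] zaz 119.38 ydir [ 5.e-04 -0.e+00 -1.e+00] q [-0.163  0.199  1.897  0.     1.044 -2.247] F [-0.39  0.45  0.14] Tq [ 0.008 -0.012  0.002] op 0.328
```

View pics/n2.png

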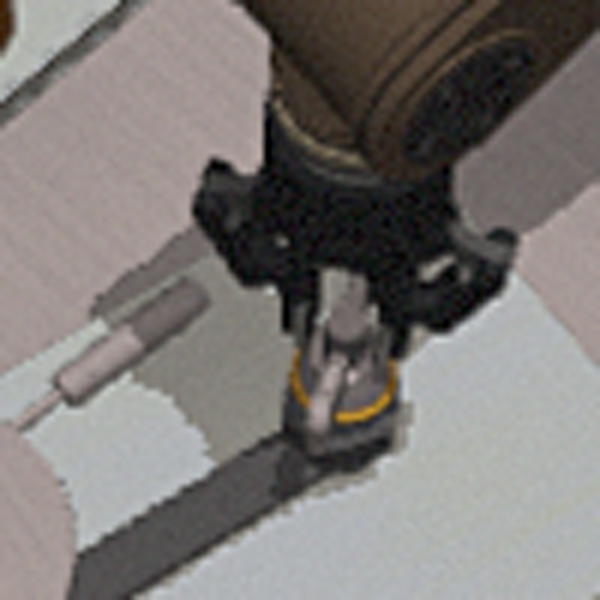

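>>> jog_arm:
  deltas:
    - [[0,0.1,0],[0,0.003,0],0.33]
    - [[0,0.2,0],[0,0.005,0],0.33]
    - [[0,0.3,0],[0,0.005,0],0.33]
    - [[0,0.4,0],[0,0.005,0],0.33]
    - [[0,0.5,0],[0,0.005,0],0.33]
    - [[0,0.6,0],[0,0.005,0],0.33]
    - [[0,0.7,0],[0,0.005,0],0.33]
    - [[0,0.8,0],[0,0.0055,0],0.33]
    - [[0,0.9,0],[0,0.0055,0],0.33]
    - [[0,1.0,0],[0,0.0055,0],0.33]

```text
time: 11.8
eef_pos: [0.5825, 0.006, 0.1157]
tcp_rot: [0.686, -0.171, 0.173, -0.686]
contact_force: [1.3, -1.3, -1.6]
opening: 0.332
```

```bash
cat > look.py <<'E'
from h import *
import sys
st()
d=ctrl.read_camera('scene')
cv2.imwrite('pics/%s.png'%sys.argv[1],cv2.resize(d['pixels'][210:310,270:370],None,fx=6,fy=6,interpolation=2))
E
python3 look.py n3
```

```text
t 11.8 p [0.5825 0.006  0.1157] zaz 61.84 ydir [ 0.0034 -0.0017 -1.    ] q [-1.630e-01  2.060e-01  1.899e+00 -1.000e-03  1.033e+00 -1.242e+00] F [ 1.31 -1.32 -1.6 ] Tq [-0.317 -0.204  0.073] op 0.332
```

View pics/n3.png

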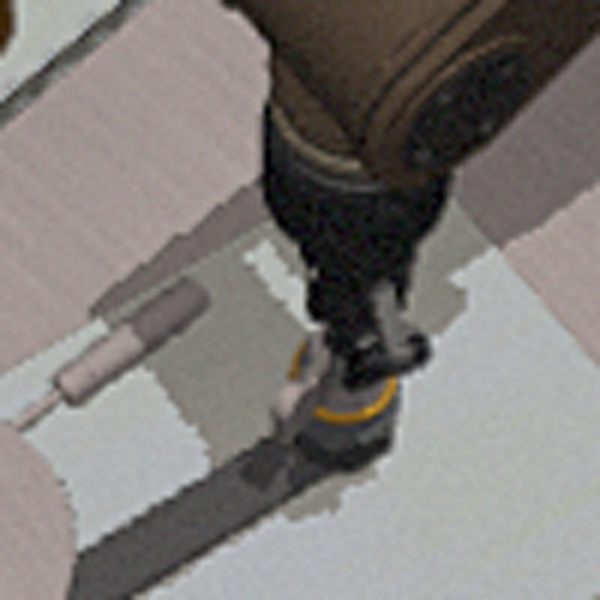

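```bash
python3 -c "
from h import *
goal([.581,.0065,.113],61.84)"
```

```text
rot [-0.0001, -0.0033, 0.0037] shift [-0.0015, 0.0026, -0.0002] rows rot 0.0 lin 0.1
```

>>> jog_arm:
  deltas:
    - [[0,0.1,0.003],[-0.001,0.001,0],0.33]
    - [[0,0.2,0.003],[-0.001,0.001,0],0.33]
    - [[0,0.3,0.003],[-0.001,0.001,0],0.33]
    - [[0,0.4,0.003],[-0.001,0.001,0],0.33]
    - [[0,0.5,0.003],[-0.001,0.0015,0],0.33]
    - [[0,0.6,0.003],[-0.001,0.0015,0],0.33]
    - [[0,0.7,0.003],[-0.001,0.0015,0],0.33]
    - [[0,0.8,0.003],[-0.001,0.002,0],0.33]
    - [[0,0.9,0.003],[-0.001,0.002,0],0.33]
    - [[0,1.0,0.003],[-0.001,0.002,0],0.33]

```text
time: 12.68
eef_pos: [0.5817, 0.0052, 0.1139]
tcp_rot: [0.518, -0.48, 0.482, -0.518]
contact_force: [-1.2, -3.1, -0.2]
opening: 0.33
```

```bash
python3 -c "
from h import *
st();goal([.581,.0065,.111],5)"
```

```text
t 12.68 p [0.5817 0.0052 0.1139] zaz 4.24 ydir [ 0.0018 -0.0019 -1.    ] q [-0.165  0.207  1.901 -0.002  1.032 -0.238] F [-1.24 -3.15 -0.25] Tq [-0.555  0.114  0.048] op 0.33
rot [-0.0016, -0.0133, 0.002] shift [-0.0014, 0.0029, -0.0006] rows rot 0.1 lin 0.1
```

>>> jog_arm:
  deltas:
    - [[0,0.1,0.002],[-0.001,0.001,0],0.33]
    - [[0,0.2,0.002],[-0.001,0.001,0],0.33]
    - [[0,0.3,0.002],[-0.001,0.001,0],0.33]
    - [[0,0.4,0.002],[-0.001,0.001,0],0.33]
    - [[0,0.5,0.002],[-0.001,0.0015,0],0.33]
    - [[0,0.6,0.002],[-0.001,0.0015,0],0.33]
    - [[0,0.7,0.002],[-0.001,0.0015,0],0.33]
    - [[0,0.8,0.002],[-0.001,0.002,0],0.33]
    - [[0,0.9,0.002],[-0.001,0.002,0],0.33]
    - [[0,1.0,0.002],[-0.001,0.002,0],0.33]

```text
time: 13.52
eef_pos: [0.5807, 0.0058, 0.1117]
tcp_rot: [0.223, -0.671, 0.671, -0.223]
contact_force: [-2.0, -2.1, -1.3]
opening: 0.331
```

```bash
python3 -c "
from h import *
st();goal([.581,.0065,.109],-53)"; python3 look.py n4
```

```text
t 13.52 p [0.5807 0.0058 0.1117] zaz -53.18 ydir [-2.e-04 -1.e-03 -1.e+00] q [-1.640e-01  2.090e-01  1.903e+00 -1.000e-03  1.029e+00  7.650e-01] F [-1.98 -2.14 -1.26] Tq [-0.331  0.37   0.066] op 0.331
rot [-0.0007, -0.0032, 0.0008] shift [-0.0007, 0.0027, -0.0004] rows rot 0.0 lin 0.1
t 13.52 p [0.5807 0.0058 0.1117] zaz -53.18 ydir [-2.e-04 -1.e-03 -1.e+00] q [-1.640e-01  2.090e-01  1.903e+00 -1.000e-03  1.029e+00  7.650e-01] F [-1.98 -2.14 -1.26] Tq [-0.331  0.37   0.066] op 0.331
```

View pics/n4.png

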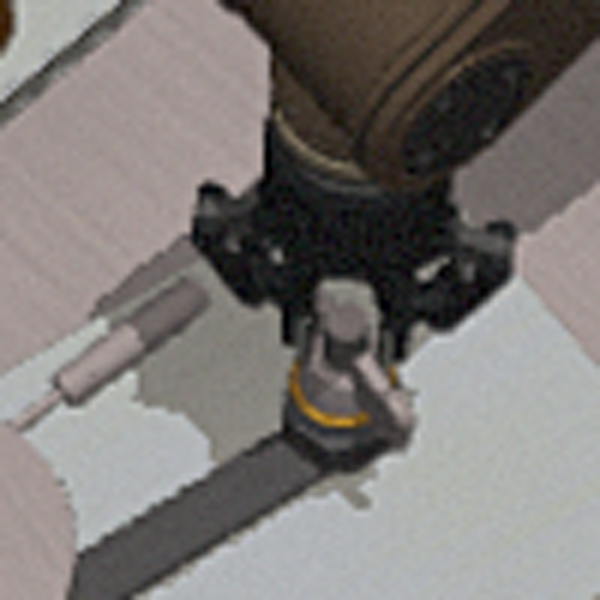

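The nut is following well: the near wing is now at about (395,415), and the fingers straddle the stud. Continuing the sweep.

>>> jog_arm:
  deltas:
    - [[0,0.1,0],[-0.001,0.001,0],0.33]
    - [[0,0.2,0],[-0.001,0.001,0],0.33]
    - [[0,0.3,0],[-0.001,0.001,0],0.33]
    - [[0,0.4,0],[-0.001,0.001,0],0.33]
    - [[0,0.5,0],[-0.001,0.0015,0],0.33]
    - [[0,0.6,0],[-0.001,0.0015,0],0.33]
    - [[0,0.7,0],[-0.001,0.0015,0],0.33]
    - [[0,0.8,0],[-0.001,0.002,0],0.33]
    - [[0,0.9,0],[-0.001,0.002,0],0.33]
    - [[0,1.0,0],[-0.001,0.002,0],0.33]

```text
time: 14.4
eef_pos: [0.5815, 0.006, 0.1095]
tcp_rot: [-0.127, -0.695, 0.696, 0.127]
contact_force: [0.6, -2.6, -3.4]
opening: 0.329
```

```bash
python3 -c "
from h import *
st();goal([.581,.0065,.109],-110)"
```

```text
t 14.4 p [0.5815 0.006  0.1095] zaz -110.71 ydir [-0.     -0.0018 -1.    ] q [-0.163  0.213  1.902 -0.002  1.025  1.77 ] F [ 0.58 -2.65 -3.41] Tq [-0.359 -0.028  0.035] op 0.329
rot [-0.0017, -0.0124, -0.0006] shift [0.0006, 0.0005, -0.0003] rows rot 0.1 lin 0.0
```

>>> jog_arm:
  deltas:
    - [[0,0.1,0],[0,0.0005,0],0.33]
    - [[0,0.2,0],[0,0.0005,0],0.33]
    - [[0,0.3,0],[0,0.0005,0],0.33]
    - [[0,0.4,0],[0,0.001,0],0.33]
    - [[0,0.5,0],[0,0.001,0],0.33]
    - [[0,0.6,0],[0,0.001,0],0.33]
    - [[0,0.7,0],[0,0.001,0],0.33]
    - [[0,0.8,0],[0,0.0015,0],0.33]
    - [[0,0.88,0],[0,0.0015,0],0.33]
    - [[0,0.88,0],[0,0.0015,0],0.33]

```text
time: 15.23
eef_pos: [0.5814, 0.0053, 0.1078]
tcp_rot: [-0.411, -0.575, 0.577, 0.41]
contact_force: [-0.3, -2.2, -1.1]
opening: 0.329
```

```bash
python3 look.py n5
```

```text
t 15.23 p [0.5814 0.0053 0.1078] zaz -161.0 ydir [-3.e-04 -3.e-03 -1.e+00] q [-0.164  0.216  1.903 -0.004  1.022  2.648] F [-0.29 -2.18 -1.12] Tq [-0.383  0.035  0.095] op 0.329
```

View pics/n5.png

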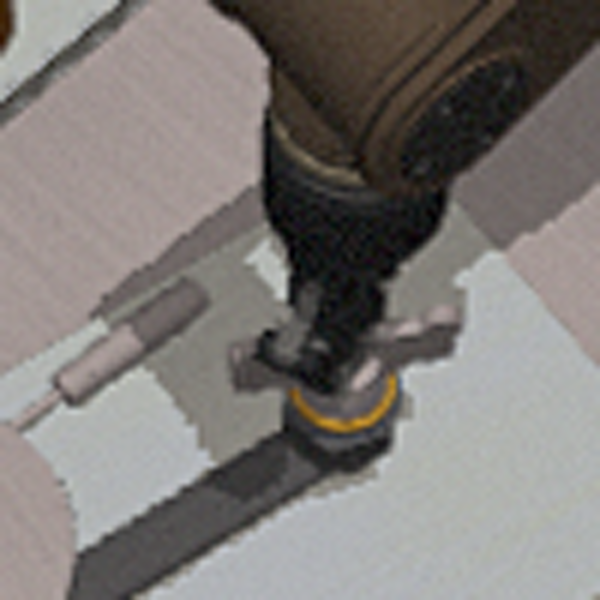

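>>> jog_arm:
  deltas:
    - [[0,-0.1,0],[0,0,0],0.33]
    - [[0,-0.2,0],[0,0,0],0.33]
    - [[0,-0.3,0],[0,0,0],0.33]
    - [[0,-0.4,0],[0,0,0],0.33]
    - [[0,-0.5,0],[0,0,0],0.33]
    - [[0,-0.6,0],[0,0,0],0.33]
    - [[0,-0.6,0],[0,-0.015,0],0.33]
    - [[0,-0.6,0],[0,-0.03,0],0.33]
    - [[0,-0.6,0],[0,-0.043,0],0.33]
    - [[0,-0.6,0],[0,-0.048,0],0.33]

```text
time: 16.12
eef_pos: [0.583, 0.0058, 0.1589]
tcp_rot: [-0.222, -0.671, 0.672, 0.219]
contact_force: [0.6, -0.3, 0.3]
opening: 0.333
```

```bash
python3 look.py n6
```

```text
t 16.12 p [0.583  0.0058 0.1589] zaz -126.35 ydir [ 0.0047 -0.0029 -1.    ] q [-1.630e-01  1.540e-01  1.872e+00 -2.000e-03  1.111e+00  2.043e+00] F [ 0.61 -0.32  0.27] Tq [ 0.01   0.004 -0.067] op 0.333
```

View pics/n6.png

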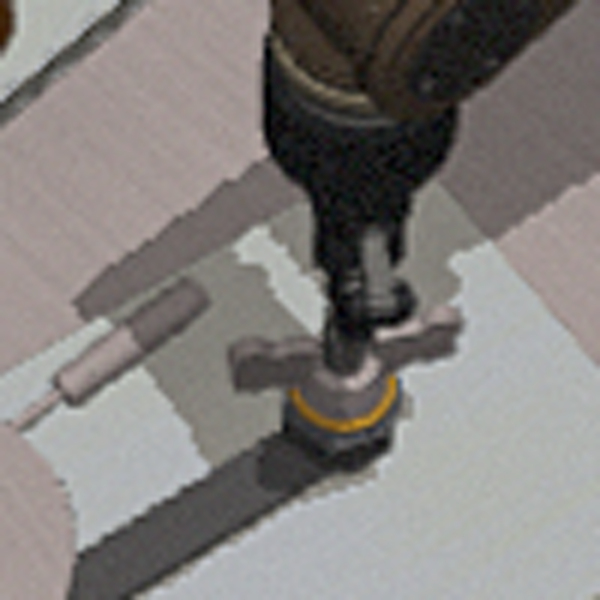

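```bash
cat > wing.py <<'E'
from h import *
s=ctrl.get_state()
d=ctrl.read_camera('scene');P=cloud(d).reshape(-1,3);ax=np.array([.5808,.008])
r=np.hypot(*(P[:,:2]-ax).T)
q=P[(r<.056)&(r>.028)&(P[:,2]>.085)&(P[:,2]<min(.145,s["eef_pos"][2]-.01))]
w,v=np.linalg.eigh(np.cov(q[:,:2].T));u=v[:,1];t=(q[:,:2]-ax)@u
print(len(q),"wing az",np.degrees(np.arctan2(u[1],u[0])),"tips",t.min(),t.max(),"off",((q[:,:2]-ax)@v[:,0]).mean(),"top z",np.percentile(q[:,2],[80,95]))
E
python3 wing.py; python3 -c "
from h import *
goal([.581,.0065,.159],-66)"
```

```text
148 wing az 146.3929193538186 tips -0.05090303095474385 0.05189667867660966 off -0.0010114325252575257 top z [0.12524441 0.1301285 ]
rot [-0.0027, -1.0542, -0.004] shift [0.0018, -0.0012, 0.0002] rows rot 8.4 lin 0.1
```

>>> jog_arm:
  deltas:
    - [[0,-0.1,0],[0,0,0],0.33]
    - [[0,-0.22,0],[0,0,0],0.33]
    - [[0,-0.34,0],[0,0,0],0.33]
    - [[0,-0.46,0],[0,0,0],0.33]
    - [[0,-0.58,0],[0,0,0],0.33]
    - [[0,-0.7,0],[0,0,0],0.33]
    - [[0,-0.82,0],[0,0,0],0.33]
    - [[0,-0.94,0],[0,0,0],0.33]
    - [[0,-1.06,0],[0,0,0],0.33]
    - [[0,-1.18,0],[0,0,0],0.33]

```text
time: 17.05
eef_pos: [0.5819, 0.0058, 0.1566]
tcp_rot: [0.192, -0.679, 0.681, -0.193]
contact_force: [0.3, -0.2, 0.3]
opening: 0.33
```

>>> jog_arm:
  deltas:
    - [[0,-0.1,0],[0,0,0],0.33]
    - [[0,-0.22,0],[0,0,0],0.33]
    - [[0,-0.34,0],[0,0,0],0.33]
    - [[0,-0.46,0],[0,0,0],0.33]
    - [[0,-0.58,0],[0,0,0],0.33]
    - [[0,-0.7,0],[0,0,0],0.33]
    - [[0,-0.82,0],[0,0,0],0.33]
    - [[0,-0.94,0],[0,0,0],0.33]
    - [[0,-1.06,0],[0,0,0],0.33]
    - [[0,-1.18,0],[0,0,0],0.33]

```text
time: 17.88
eef_pos: [0.5813, 0.0061, 0.1554]
tcp_rot: [0.541, -0.456, 0.457, -0.54]
contact_force: [-0.1, 0.0, 0.3]
opening: 0.329
```

```bash
python3 wing.py; python3 -c "
from h import *
st();goal([.581,.0065,.155],54)"
```

```text
148 wing az 146.51091689169996 tips -0.05095473245843996 0.05204553935072513 off -0.0008652578249152001 top z [0.12556325 0.12841397]
t 17.93 p [0.5813 0.006  0.1554] zaz 9.82 ydir [-0.     -0.0018 -1.    ] q [-0.163  0.156  1.876 -0.002  1.109 -0.334] F [-0.61 -1.36 -1.  ] Tq [ 0.018 -0.002  0.009] op 0.333
rot [0.001, -0.771, 0.0016] shift [-0.0005, 0.0004, -0.0002] rows rot 6.2 lin 0.0
```

>>> jog_arm:
  deltas:
    - [[0,-0.12,0],[0,0,0],0.33]
    - [[0,-0.24,0],[0,0,0],0.33]
    - [[0,-0.36,0],[0,0,0],0.33]
    - [[0,-0.48,0],[0,0,0],0.33]
    - [[0,-0.6,0],[0,0,0],0.33]
    - [[0,-0.72,0],[0,0,0],0.33]
    - [[0,-0.81,0],[0,0,0],0.33]
    - [[0,-0.81,0],[0,0.008,0],0.33]
    - [[0,-0.81,0],[0,0.016,0],0.33]
    - [[0,-0.81,0],[0,0.02,0],0.33]

```text
time: 18.77
eef_pos: [0.5801, 0.0062, 0.1331]
tcp_rot: [0.677, -0.207, 0.205, -0.676]
contact_force: [0.0, 0.1, 0.1]
opening: 0.333
```

```bash
python3 look.py n7;python3 -c "
from h import *
goal([.581,.0065,.106],56.4)"
```

```text
t 18.77 p [0.5801 0.0062 0.1331] zaz 56.07 ydir [-0.0032 -0.0012 -1.    ] q [-0.163  0.182  1.891 -0.002  1.072 -1.141] F [0.03 0.12 0.14] Tq [-0.018  0.005  0.021] op 0.333
rot [0.0033, -0.0051, -0.0032] shift [0.001, 0.0264, 0.001] rows rot 0.1 lin 0.6
```

View pics/n7.png

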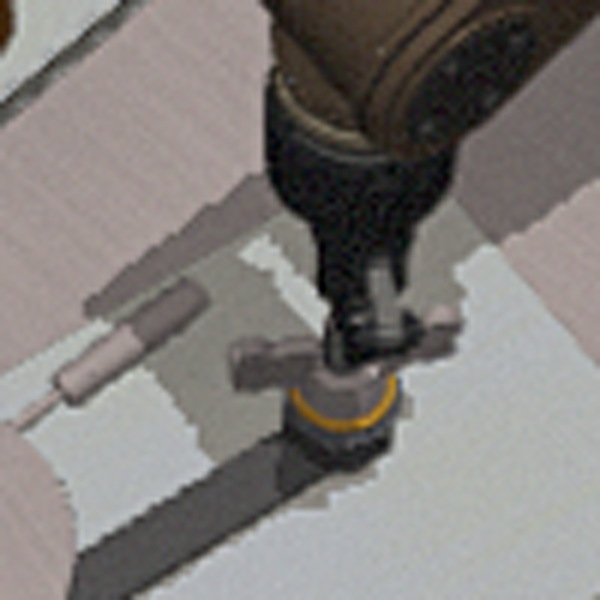

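The fingers are aligned again, one on either side of the wing plate. I'll go down and then turn.

>>> jog_arm:
  deltas:
    - [[0.003,0,-0.003],[0.001,0.008,0.001],0.33]
    - [[0.003,0,-0.003],[0.001,0.016,0.001],0.33]
    - [[0.003,0,-0.003],[0.001,0.022,0.001],0.33]
    - [[0.003,0,-0.003],[0.001,0.026,0.001],0.33]
    - [[0.003,0.1,-0.003],[0.001,0.026,0.001],0.33]
    - [[0.003,0.2,-0.003],[0.001,0.026,0.001],0.33]
    - [[0.003,0.3,-0.003],[0.001,0.026,0.001],0.33]
    - [[0.003,0.4,-0.003],[0.001,0.026,0.001],0.33]
    - [[0.003,0.5,-0.003],[0.001,0.026,0.001],0.33]
    - [[0.003,0.6,-0.003],[0.001,0.026,0.001],0.33]

```text
time: 19.65
eef_pos: [0.581, 0.0064, 0.1062]
tcp_rot: [0.585, -0.398, 0.399, -0.584]
contact_force: [0.1, -1.7, -0.1]
opening: 0.326
```

```bash
python3 -c "
from h import *
st();goal([.581,.0065,.105],22)"
```

```text
t 19.65 p [0.581  0.0064 0.1062] zaz 21.44 ydir [-3.0e-04 -1.7e-03 -1.0e+00] q [-0.163  0.217  1.905 -0.002  1.02  -0.536] F [ 0.09 -1.72 -0.14] Tq [-0.346  0.082  0.025] op 0.326
rot [0.0009, -0.0098, 0.0015] shift [-0.0001, 0.0012, 0.0] rows rot 0.1 lin 0.0
```

>>> jog_arm:
  deltas:
    - [[0,0.1,0.001],[0,0.001,0],0.33]
    - [[0,0.2,0.001],[0,0.001,0],0.33]
    - [[0,0.3,0.001],[0,0.001,0],0.33]
    - [[0,0.4,0.001],[0,0.001,0],0.33]
    - [[0,0.5,0.001],[0,0.0015,0],0.33]
    - [[0,0.6,0.001],[0,0.0015,0],0.33]
    - [[0,0.7,0.001],[0,0.0015,0],0.33]
    - [[0,0.8,0.001],[0,0.002,0],0.33]
    - [[0,0.9,0.001],[0,0.002,0],0.33]
    - [[0,1.0,0.001],[0,0.002,0],0.33]

```text
time: 20.48
eef_pos: [0.5805, 0.0056, 0.1038]
tcp_rot: [0.321, -0.63, 0.631, -0.319]
contact_force: [-1.2, -3.0, -1.1]
opening: 0.333
```

```bash
python3 -c "
from h import *
st();goal([.581,.0065,.103],-36)"
```

```text
t 20.48 p [0.5805 0.0056 0.1038] zaz -36.12 ydir [-0.0018 -0.0024 -1.    ] q [-0.164  0.22   1.907 -0.003  1.016  0.468] F [-1.24 -3.04 -1.1 ] Tq [-0.387  0.143  0.081] op 0.333
rot [0.0, -0.002, 0.0029] shift [-0.001, 0.0008, -0.0001] rows rot 0.0 lin 0.0
```

>>> jog_arm:
  deltas:
    - [[0,0.1,0.002],[-0.001,0.0005,0],0.33]
    - [[0,0.2,0.002],[-0.001,0.0005,0],0.33]
    - [[0,0.3,0.002],[-0.001,0.0005,0],0.33]
    - [[0,0.4,0.002],[-0.001,0.001,0],0.33]
    - [[0,0.5,0.002],[-0.001,0.001,0],0.33]
    - [[0,0.6,0.002],[-0.001,0.001,0],0.33]
    - [[0,0.7,0.002],[-0.001,0.0015,0],0.33]
    - [[0,0.8,0.002],[-0.001,0.0015,0],0.33]
    - [[0,0.9,0.002],[-0.001,0.002,0],0.33]
    - [[0,1.0,0.002],[-0.001,0.002,0],0.33]

```text
time: 21.32
eef_pos: [0.5808, 0.0058, 0.1014]
tcp_rot: [-0.022, -0.706, 0.708, 0.023]
contact_force: [-1.0, -2.0, -1.2]
opening: 0.33
```

```bash
python3 -c "
from h import *
st();goal([.581,.0065,.101],-94)"; python3 look.py n8
```

```text
t 21.32 p [0.5808 0.0058 0.1014] zaz -93.67 ydir [-9.0e-04 -2.9e-03 -1.0e+00] q [-0.163  0.223  1.907 -0.003  1.011  1.473] F [-0.99 -2.02 -1.2 ] Tq [-0.309  0.064  0.01 ] op 0.33
rot [-0.0029, 0.0057, 0.0007] shift [-0.0001, 0.0004, -0.0007] rows rot 0.1 lin 0.0
t 21.32 p [0.5808 0.0058 0.1014] zaz -93.67 ydir [-9.0e-04 -2.9e-03 -1.0e+00] q [-0.163  0.223  1.907 -0.003  1.011  1.473] F [-0.99 -2.02 -1.2 ] Tq [-0.309  0.064  0.01 ] op 0.33
```

View pics/n8.png

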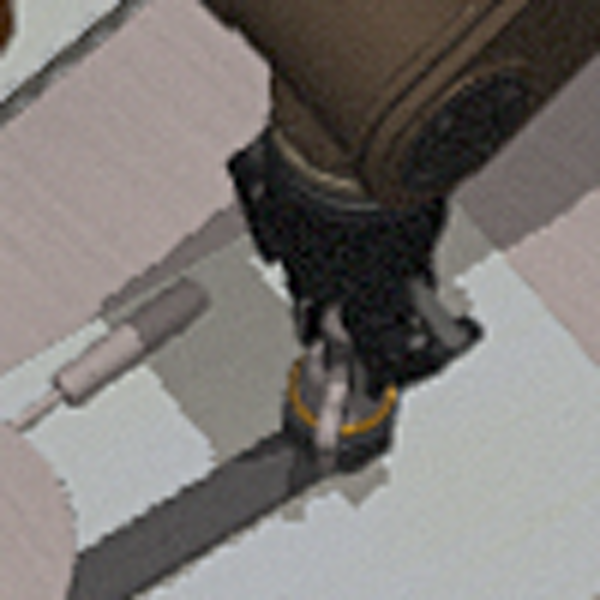

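>>> jog_arm:
  deltas:
    - [[0,0.12,0],[0,0.0005,0],0.33]
    - [[0,0.24,0],[0,0.0005,0],0.33]
    - [[0,0.36,0],[0,0.001,0],0.33]
    - [[0,0.48,0],[0,0.001,0],0.33]
    - [[0,0.6,0],[0,0.001,0],0.33]
    - [[0,0.72,0],[0,0.0015,0],0.33]
    - [[0,0.84,0],[0,0.0015,0],0.33]
    - [[0,0.96,0],[0,0.002,0],0.33]
    - [[0,1.08,0],[0,0.002,0],0.33]
    - [[0,1.17,0],[0,0.002,0],0.33]

```text
time: 22.2
eef_pos: [0.5809, 0.0053, 0.0991]
tcp_rot: [-0.412, -0.574, 0.577, 0.41]
contact_force: [1.2, -2.6, -0.3]
opening: 0.331
```

>>> jog_arm:
  deltas:
    - [[0,-0.1,0],[0,0,0],0.33]
    - [[0,-0.2,0],[0,0,0],0.33]
    - [[0,-0.3,0],[0,0,0],0.33]
    - [[0,-0.4,0],[0,0,0],0.33]
    - [[0,-0.5,0],[0,0,0],0.33]
    - [[0,-0.62,0],[0,0,0],0.33]
    - [[0,-0.62,0],[0,-0.015,0],0.33]
    - [[0,-0.62,0],[0,-0.03,0],0.33]
    - [[0,-0.62,0],[0,-0.045,0],0.33]
    - [[0,-0.62,0],[0,-0.052,0],0.33]

```text
time: 23.03
eef_pos: [0.5821, 0.0054, 0.1533]
tcp_rot: [-0.217, -0.672, 0.675, 0.214]
contact_force: [0.2, -0.5, 0.9]
opening: 0.331
```

```bash
python3 wing.py; python3 -c "
from h import *
st();goal([.581,.0065,.155],54)"
```

```text
142 wing az 146.63688673508858 tips -0.05080736830560073 0.05045990770111152 off -0.000987671547336391 top z [0.11934503 0.12286929]
t 23.08 p [0.5826 0.0053 0.1542] zaz -125.47 ydir [ 0.0043 -0.0046 -1.    ] q [-0.163  0.158  1.876 -0.004  1.103  2.029] F [ 0.09 -1.06  1.33] Tq [ 0.011 -0.025 -0.063] op 0.328
rot [-0.0012, 0.0092, -0.0062] shift [0.002, -0.0008, 0.0] rows rot 0.1 lin 0.1
```

>>> jog_arm:
  deltas:
    - [[0,-0.1,0],[0,0,0],0.33]
    - [[0,-0.22,0],[0,0,0],0.33]
    - [[0,-0.34,0],[0,0,0],0.33]
    - [[0,-0.46,0],[0,0,0],0.33]
    - [[0,-0.58,0],[0,0,0],0.33]
    - [[0,-0.7,0],[0,0,0],0.33]
    - [[0,-0.82,0],[0,0,0],0.33]
    - [[0,-0.94,0],[0,0,0],0.33]
    - [[0,-1.06,0],[0,0,0],0.33]
    - [[0,-1.18,0],[0,0,0],0.33]

```text
time: 23.92
eef_pos: [0.5822, 0.0055, 0.1532]
tcp_rot: [0.197, -0.677, 0.681, -0.199]
contact_force: [-0.4, -0.3, 0.1]
opening: 0.332
```

>>> jog_arm:
  deltas:
    - [[0,-0.1,0],[0,0,0],0.33]
    - [[0,-0.22,0],[0,0,0],0.33]
    - [[0,-0.34,0],[0,0,0],0.33]
    - [[0,-0.46,0],[0,0,0],0.33]
    - [[0,-0.58,0],[0,0,0],0.33]
    - [[0,-0.7,0],[0,0,0],0.33]
    - [[0,-0.82,0],[0,0,0],0.33]
    - [[0,-0.94,0],[0,0,0],0.33]
    - [[0,-1.06,0],[0,0,0],0.33]
    - [[0,-1.18,0],[0,0,0],0.33]

```text
time: 24.75
eef_pos: [0.5818, 0.0056, 0.1521]
tcp_rot: [0.544, -0.451, 0.453, -0.543]
contact_force: [0.3, -0.1, 0.6]
opening: 0.334
```

```bash
python3 -c "
from h import *
st();goal([.581,.0065,.15],56.6)"
```

```text
t 24.75 p [0.5818 0.0056 0.1521] zaz 10.54 ydir [ 0.0019 -0.0039 -1.    ] q [-0.163  0.16   1.878 -0.004  1.101 -0.345] F [ 0.34 -0.1   0.6 ] Tq [-0.025  0.037 -0.006] op 0.334
rot [0.0006, -0.8039, 0.0044] shift [-0.0011, 0.0021, -0.0006] rows rot 6.4 lin 0.1
```

>>> jog_arm:
  deltas:
    - [[0,-0.12,0.003],[-0.001,0,0],0.33]
    - [[0,-0.24,0.003],[-0.001,0,-0.001],0.33]
    - [[0,-0.36,0.003],[-0.001,0,-0.001],0.33]
    - [[0,-0.48,0.003],[-0.001,0,-0.001],0.33]
    - [[0,-0.6,0.003],[-0.001,0,-0.001],0.33]
    - [[0,-0.72,0.003],[-0.001,0,-0.001],0.33]
    - [[0,-0.8,0.003],[-0.001,0.0,-0.001],0.33]
    - [[0,-0.8,0.003],[-0.001,0.01,-0.001],0.33]
    - [[0,-0.8,0.003],[-0.001,0.02,-0.001],0.33]
    - [[0,-0.8,0.003],[-0.001,0.025,-0.001],0.33]

```text
time: 25.58
eef_pos: [0.5793, 0.0065, 0.1243]
tcp_rot: [0.677, -0.206, 0.204, -0.676]
contact_force: [-0.4, 0.4, -0.0]
opening: 0.332
```

```bash
python3 -c "
from h import *
st();goal([.581,.0065,.1],56.6)"
```

```text
t 25.58 p [0.5793 0.0065 0.1243] zaz 56.29 ydir [-3.4e-03 -8.0e-04 -1.0e+00] q [-0.163  0.191  1.898 -0.002  1.055 -1.145] F [-0.37  0.38 -0.03] Tq [ 0.016 -0.051 -0.035] op 0.332
rot [0.0025, -0.0054, -0.0024] shift [0.0015, 0.0243, 0.001] rows rot 0.1 lin 0.6
```

>>> jog_arm:
  deltas:
    - [[0.002,0,-0.002],[0.001,0.008,0.001],0.33]
    - [[0.002,0,-0.002],[0.001,0.016,0.001],0.33]
    - [[0.002,0,-0.002],[0.001,0.022,0.001],0.33]
    - [[0.002,0,-0.002],[0.001,0.024,0.001],0.33]
    - [[0.002,0.1,-0.002],[0.001,0.024,0.001],0.33]
    - [[0.002,0.2,-0.002],[0.001,0.024,0.001],0.33]
    - [[0.002,0.3,-0.002],[0.001,0.024,0.001],0.33]
    - [[0.002,0.4,-0.002],[0.001,0.024,0.001],0.33]
    - [[0.002,0.5,-0.002],[0.001,0.024,0.001],0.33]
    - [[0.002,0.6,-0.002],[0.001,0.024,0.001],0.33]

```text
time: 26.42
eef_pos: [0.5809, 0.0065, 0.1005]
tcp_rot: [0.585, -0.397, 0.398, -0.584]
contact_force: [-0.2, -3.8, 0.5]
opening: 0.33
```

>>> jog_arm:
  deltas:
    - [[0,0.07,0],[0,0.001,0],0.33]
    - [[0,0.14,0],[0,0.001,0],0.33]
    - [[0,0.21,0],[0,0.001,0],0.33]
    - [[0,0.28,0],[0,0.001,0],0.33]
    - [[0,0.35,0],[0,0.001,0],0.33]
    - [[0,0.4,0],[0,0.001,0],0.33]
    - [[0,0.4,0],[0,0.001,0],0.33]

```text
time: 27.0
eef_pos: [0.5808, 0.0058, 0.0994]
tcp_rot: [0.495, -0.505, 0.506, -0.493]
contact_force: [-0.6, -2.2, 0.2]
opening: 0.331
```

```bash
python3 -c "
from h import *
st();goal([.581,.0065,.098],-2)"
```

```text
t 27.0 p [0.5808 0.0058 0.0994] zaz -1.31 ydir [-4.0e-04 -3.3e-03 -1.0e+00] q [-0.163  0.226  1.909 -0.004  1.007 -0.138] F [-0.63 -2.25  0.18] Tq [-0.423  0.094  0.067] op 0.331
rot [0.0003, 0.012, 0.0033] shift [-0.0008, 0.0014, 0.0002] rows rot 0.1 lin 0.0
```

>>> jog_arm:
  deltas:
    - [[0,0.06,0.002],[0,0.0005,0],0.33]
    - [[0,0.12,0.002],[0,0.0005,0],0.33]
    - [[0,0.18,0.002],[0,0.0005,0],0.33]
    - [[0,0.24,0.002],[0,0.001,0],0.33]
    - [[0,0.3,0.002],[0,0.001,0],0.33]
    - [[0,0.36,0.002],[0,0.001,0],0.33]
    - [[0,0.42,0.002],[0,0.001,0],0.33]
    - [[0,0.42,0.002],[0,0.001,0],0.33]

```text
time: 27.67
eef_pos: [0.5806, 0.0055, 0.0985]
tcp_rot: [0.379, -0.597, 0.598, -0.378]
contact_force: [-0.5, -0.7, -0.5]
opening: 0.331
```

```bash
python3 -c "
from h import *
st();goal([.581,.0065,.098],-25);print(ctrl.get_state()['joint_efforts'])"
```

```text
t 27.67 p [0.5806 0.0055 0.0985] zaz -25.36 ydir [-5.0e-04 -1.8e-03 -1.0e+00] q [-0.164  0.227  1.91  -0.002  1.005  0.279] F [-0.54 -0.72 -0.47] Tq [-0.233  0.194  0.045] op 0.331
rot [-0.0003, -0.0063, 0.0018] shift [-0.001, 0.0005, -0.0001] rows rot 0.1 lin 0.0
[  0.74372096 -34.52797294 -25.9387064    0.30640841  -0.22235645
   0.30178176]
```

>>> jog_arm:
  deltas:
    - [[0,0.06,0.001],[-0.001,0.0003,0],0.33]
    - [[0,0.12,0.001],[-0.001,0.0003,0],0.33]
    - [[0,0.18,0.001],[-0.001,0.0005,0],0.33]
    - [[0,0.24,0.001],[-0.001,0.0005,0],0.33]
    - [[0,0.3,0.001],[-0.001,0.0006,0],0.33]
    - [[0,0.3,0.001],[-0.001,0.0006,0],0.33]

```text
time: 28.17
eef_pos: [0.5807, 0.0064, 0.0977]
tcp_rot: [0.285, -0.647, 0.647, -0.284]
contact_force: [-1.0, -1.3, 0.3]
opening: 0.331
```

```bash
python3 -c "
from h import *
st();print(ctrl.get_state()['joint_efforts'][5])"; python3 look.py n9
```

```text
t 28.17 p [0.5807 0.0064 0.0977] zaz -42.48 ydir [-9.e-04 -9.e-04 -1.e+00] q [-1.630e-01  2.280e-01  1.909e+00 -1.000e-03  1.005e+00  5.790e-01] F [-1.   -1.25  0.26] Tq [-0.05   0.238  0.031] op 0.331
0.29969491995871067
t 28.17 p [0.5807 0.0064 0.0977] zaz -42.48 ydir [-9.e-04 -9.e-04 -1.e+00] q [-1.630e-01  2.280e-01  1.909e+00 -1.000e-03  1.005e+00  5.790e-01] F [-1.   -1.25  0.26] Tq [-0.05   0.238  0.031] op 0.331
```

View pics/n9.png

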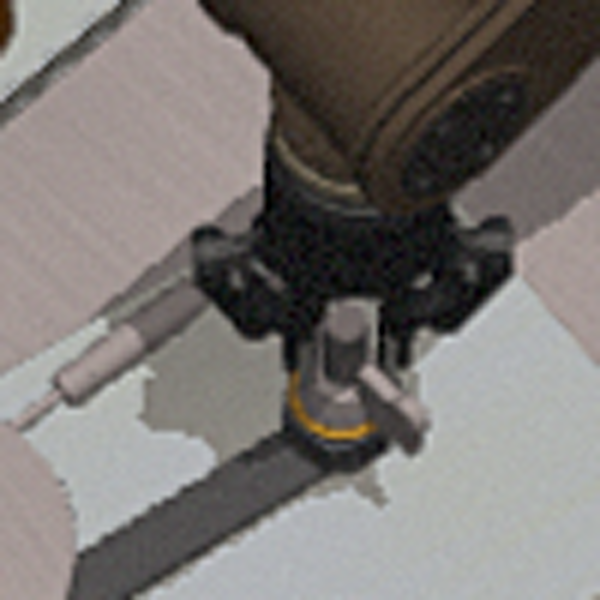

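>>> jog_arm:
  deltas:
    - [[0,0.06,0],[0,0.0003,0],0.33]
    - [[0,0.12,0],[0,0.0003,0],0.33]
    - [[0,0.18,0],[0,0.0005,0],0.33]
    - [[0,0.24,0],[0,0.0005,0],0.33]
    - [[0,0.3,0],[0,0.0006,0],0.33]
    - [[0,0.3,0],[0,0.0006,0],0.33]

```text
time: 28.72
eef_pos: [0.5809, 0.0066, 0.0972]
tcp_rot: [0.186, -0.682, 0.682, -0.186]
contact_force: [0.4, -0.3, -0.5]
opening: 0.328
```

```bash
python3 -c "
from h import *
st();print(ctrl.get_state()['joint_efforts'][5])"
```

```text
t 28.72 p [0.5809 0.0066 0.0972] zaz -59.48 ydir [-2.e-04 -5.e-04 -1.e+00] q [-1.630e-01  2.290e-01  1.909e+00 -1.000e-03  1.003e+00  8.760e-01] F [ 0.44 -0.35 -0.55] Tq [-0.037  0.051  0.003] op 0.328
0.2851772401481867
```

>>> jog_arm:
  deltas:
    - [[0,0.06,0],[0,0.0003,0],0.33]
    - [[0,0.12,0],[0,0.0003,0],0.33]
    - [[0,0.18,0],[0,0.0005,0],0.33]
    - [[0,0.24,0],[0,0.0005,0],0.33]
    - [[0,0.3,0],[0,0.0006,0],0.33]
    - [[0,0.3,0],[0,0.0006,0],0.33]

```text
time: 29.22
eef_pos: [0.5813, 0.0066, 0.0966]
tcp_rot: [0.083, -0.702, 0.702, -0.083]
contact_force: [0.3, -0.4, -1.0]
opening: 0.331
```

```bash
python3 -c "
from h import *
st();print(ctrl.get_state()['joint_efforts'][5])"; python3 look.py n10
```

```text
t 29.22 p [0.5813 0.0066 0.0966] zaz -76.55 ydir [ 7.e-04 -5.e-04 -1.e+00] q [-0.163  0.23   1.909 -0.     1.001  1.173] F [ 0.27 -0.36 -0.98] Tq [-0.111 -0.009  0.009] op 0.331
0.28517735190689564
t 29.22 p [0.5813 0.0066 0.0966] zaz -76.55 ydir [ 7.e-04 -5.e-04 -1.e+00] q [-0.163  0.23   1.909 -0.     1.001  1.173] F [ 0.27 -0.36 -0.98] Tq [-0.111 -0.009  0.009] op 0.331
```

View pics/n10.png

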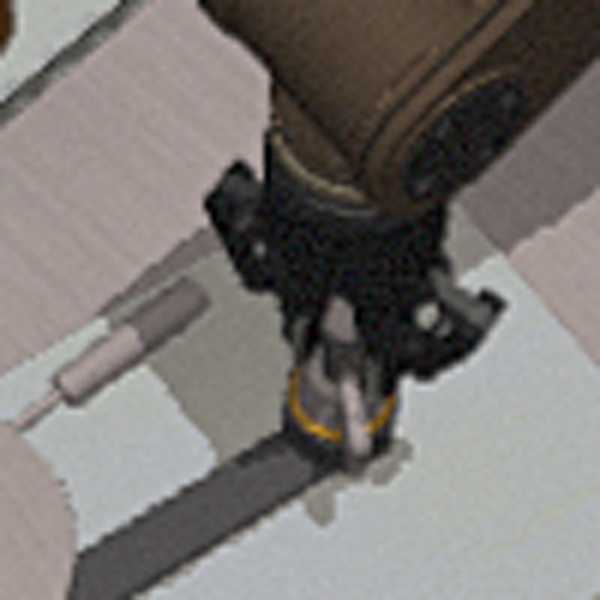

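>>> jog_arm:
  deltas:
    - [[0,0.06,0],[0,0.0003,0],0.33]
    - [[0,0.12,0],[0,0.0003,0],0.33]
    - [[0,0.18,0],[0,0.0005,0],0.33]
    - [[0,0.24,0],[0,0.0005,0],0.33]
    - [[0,0.3,0],[0,0.0006,0],0.33]
    - [[0,0.3,0],[0,0.0006,0],0.33]

```text
time: 29.77
eef_pos: [0.5817, 0.0065, 0.0962]
tcp_rot: [-0.022, -0.707, 0.707, 0.021]
contact_force: [-0.0, -1.8, -0.7]
opening: 0.328
```

```bash
python3 -c "
from h import *
st();print(ctrl.get_state()['joint_efforts'][5])"
```

```text
t 29.77 p [0.5817 0.0065 0.0962] zaz -93.54 ydir [ 1.8e-03 -7.0e-04 -1.0e+00] q [-0.163  0.231  1.909 -0.     0.999  1.47 ] F [-0.02 -1.8  -0.7 ] Tq [-0.34   0.003  0.03 ] op 0.328
0.2920253947377205
```

>>> jog_arm:
  deltas:
    - [[0,0.06,0],[0,0.0003,0],0.33]
    - [[0,0.12,0],[0,0.0003,0],0.33]
    - [[0,0.18,0],[0,0.0005,0],0.33]
    - [[0,0.24,0],[0,0.0005,0],0.33]
    - [[0,0.3,0],[0,0.0006,0],0.33]
    - [[0,0.3,0],[0,0.0006,0],0.33]

```text
time: 30.27
eef_pos: [0.5818, 0.0062, 0.0957]
tcp_rot: [-0.127, -0.695, 0.696, 0.125]
contact_force: [0.8, -2.7, -0.2]
opening: 0.329
```

```bash
python3 -c "
from h import *
st();print(ctrl.get_state()['joint_efforts'][5])"; python3 look.py n11
```

```text
t 30.27 p [0.5818 0.0062 0.0957] zaz -110.57 ydir [ 0.0023 -0.0013 -1.    ] q [-1.630e-01  2.320e-01  1.909e+00 -1.000e-03  9.980e-01  1.767e+00] F [ 0.82 -2.66 -0.2 ] Tq [-0.381  0.011 -0.021] op 0.329
0.30362083576619625
t 30.27 p [0.5818 0.0062 0.0957] zaz -110.57 ydir [ 0.0023 -0.0013 -1.    ] q [-1.630e-01  2.320e-01  1.909e+00 -1.000e-03  9.980e-01  1.767e+00] F [ 0.82 -2.66 -0.2 ] Tq [-0.381  0.011 -0.021] op 0.329
```

View pics/n11.png

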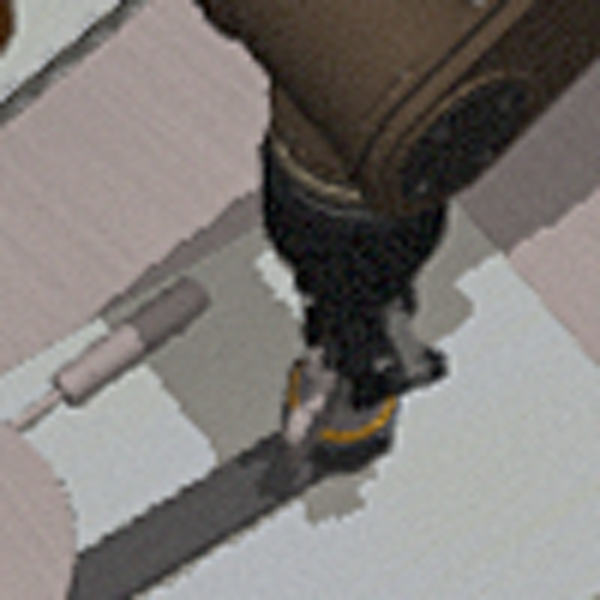

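>>> jog_arm:
  deltas:
    - [[0,0.06,0],[0,0.0003,0],0.33]
    - [[0,0.12,0],[0,0.0003,0],0.33]
    - [[0,0.18,0],[0,0.0005,0],0.33]
    - [[0,0.24,0],[0,0.0005,0],0.33]
    - [[0,0.3,0],[0,0.0006,0],0.33]
    - [[0,0.36,0],[0,0.0008,0],0.33]
    - [[0,0.42,0],[0,0.0008,0],0.33]
    - [[0,0.42,0],[0,0.0008,0],0.33]

```text
time: 30.98
eef_pos: [0.582, 0.0057, 0.095]
tcp_rot: [-0.268, -0.654, 0.655, 0.266]
contact_force: [-0.0, -3.2, -0.9]
opening: 0.33
```

```bash
python3 -c "
from h import *
st();print(ctrl.get_state()['joint_efforts'][5])"
```

```text
t 30.98 p [0.582  0.0057 0.095 ] zaz -134.41 ydir [ 0.0025 -0.0022 -1.    ] q [-1.640e-01  2.330e-01  1.910e+00 -2.000e-03  9.960e-01  2.183e+00] F [-0.02 -3.24 -0.91] Tq [-0.536  0.033  0.087] op 0.33
0.32508756034076214
```

>>> jog_arm:
  deltas:
    - [[0,0.06,0],[0,0.0003,0],0.33]
    - [[0,0.12,0],[0,0.0003,0],0.33]
    - [[0,0.18,0],[0,0.0005,0],0.33]
    - [[0,0.24,0],[0,0.0005,0],0.33]
    - [[0,0.3,0],[0,0.0006,0],0.33]
    - [[0,0.36,0],[0,0.0008,0],0.33]
    - [[0,0.42,0],[0,0.0008,0],0.33]
    - [[0,0.48,0],[0,0.0008,0],0.33]
    - [[0,0.48,0],[0,0.0008,0],0.33]

```text
time: 31.73
eef_pos: [0.5818, 0.0051, 0.0942]
tcp_rot: [-0.416, -0.572, 0.574, 0.413]
contact_force: [-0.9, -4.6, -0.2]
opening: 0.331
```

```bash
python3 -c "
from h import *
st();print(ctrl.get_state()['joint_efforts'][5])"; python3 look.py n12
```

```text
t 31.73 p [0.5818 0.0051 0.0942] zaz -161.73 ydir [ 0.0019 -0.0034 -1.    ] q [-0.164  0.234  1.91  -0.004  0.995  2.66 ] F [-0.91 -4.6  -0.23] Tq [-0.751  0.134  0.04 ] op 0.331
0.3404185362160206
t 31.73 p [0.5818 0.0051 0.0942] zaz -161.73 ydir [ 0.0019 -0.0034 -1.    ] q [-0.164  0.234  1.91  -0.004  0.995  2.66 ] F [-0.91 -4.6  -0.23] Tq [-0.751  0.134  0.04 ] op 0.331
```

View pics/n12.png

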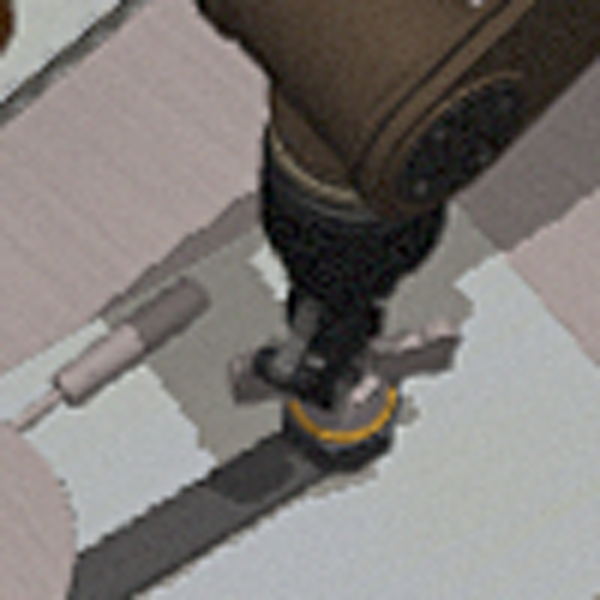

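>>> jog_arm:
  deltas:
    - [[0,-0.1,0],[0,0,0],0.33]
    - [[0,-0.2,0],[0,0,0],0.33]
    - [[0,-0.3,0],[0,0,0],0.33]
    - [[0,-0.4,0],[0,0,0],0.33]
    - [[0,-0.5,0],[0,0,0],0.33]
    - [[0,-0.62,0],[0,0,0],0.33]
    - [[0,-0.62,0],[0,-0.015,0],0.33]
    - [[0,-0.62,0],[0,-0.03,0],0.33]
    - [[0,-0.62,0],[0,-0.045,0],0.33]
    - [[0,-0.62,0],[0,-0.056,0],0.33]

```text
time: 32.62
eef_pos: [0.5823, 0.0064, 0.1517]
tcp_rot: [0.22, 0.673, -0.672, -0.217]
contact_force: [0.3, 0.4, 0.3]
opening: 0.329
```

```bash
python3 wing.py; python3 look.py n13; python3 -c "
from h import *
d=ctrl.read_camera('scene');P=cloud(d).reshape(-1,3);ax=np.array([.5808,.008])
h=cv2.cvtColor(d['pixels'],cv2.COLOR_BGR2HSV).reshape(-1,3);r=np.hypot(*(P[:,:2]-ax).T)
b=(h[:,1]>110)&(r<.035)&(P[:,2]>.05)&(P[:,2]<.1)
print('brass z',np.percentile(P[b][:,2],[10,50,90]))
k=P[(r>.024)&(r<.0265)&(P[:,0]>.575)&(P[:,2]>.05)&(P[:,2]<.085)];print('hex z',np.percentile(k[:,2],[10,50,80,90,95]))
"
```

```text
135 wing az 146.08464265561213 tips -0.05057014710686419 0.05093714220624457 off -0.0010509961647275875 top z [0.11353529 0.1172852 ]
t 32.67 p [0.5837 0.006  0.1541] zaz -125.99 ydir [ 0.0079 -0.0022 -1.    ] q [-1.630e-01  1.590e-01  1.876e+00 -1.000e-03  1.099e+00  2.036e+00] F [0.64 0.61 2.16] Tq [-0.023 -0.027  0.054] op 0.325
brass z [0.06748403 0.06936406 0.07330112]
hex z [0.05263612 0.06080034 0.06907121 0.07001644 0.07140465]
```

View pics/n13.png

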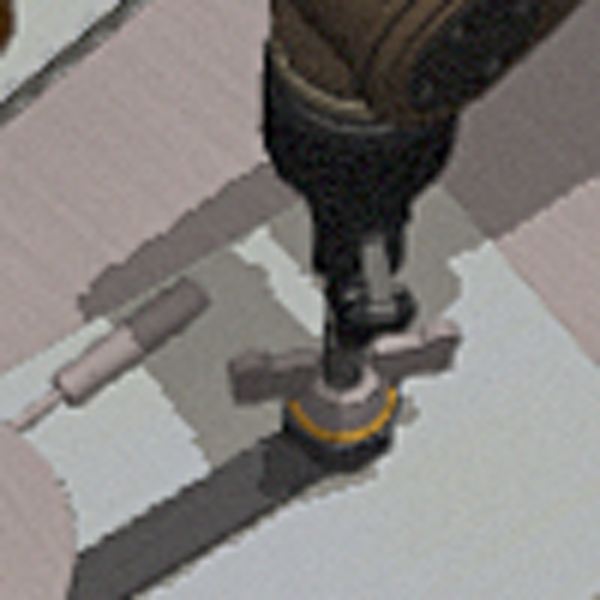

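The brass washer sits close to the hex nut but the wing nut is not yet tight, so one more sweep is needed.

>>> jog_arm:
  deltas:
    - [[0,-0.1,0],[0,0,0],0.33]
    - [[0,-0.22,0],[0,0,0],0.33]
    - [[0,-0.34,0],[0,0,0],0.33]
    - [[0,-0.46,0],[0,0,0],0.33]
    - [[0,-0.58,0],[0,0,0],0.33]
    - [[0,-0.7,0],[0,0,0],0.33]
    - [[0,-0.82,0],[0,0,0],0.33]
    - [[0,-0.94,0],[0,0,0],0.33]
    - [[0,-1.06,0],[0,0,0],0.33]
    - [[0,-1.18,0],[0,0,0],0.33]

```text
time: 33.6
eef_pos: [0.5816, 0.0063, 0.1496]
tcp_rot: [0.194, -0.679, 0.68, -0.195]
contact_force: [0.3, -0.2, 0.9]
opening: 0.328
```

>>> jog_arm:
  deltas:
    - [[0,-0.1,0],[0,0,0],0.33]
    - [[0,-0.22,0],[0,0,0],0.33]
    - [[0,-0.34,0],[0,0,0],0.33]
    - [[0,-0.46,0],[0,0,0],0.33]
    - [[0,-0.58,0],[0,0,0],0.33]
    - [[0,-0.7,0],[0,0,0],0.33]
    - [[0,-0.82,0],[0,0,0],0.33]
    - [[0,-0.94,0],[0,0,0],0.33]
    - [[0,-1.06,0],[0,0,0],0.33]
    - [[0,-1.18,0],[0,0,0],0.33]

```text
time: 34.43
eef_pos: [0.5807, 0.0068, 0.1479]
tcp_rot: [0.542, -0.455, 0.455, -0.541]
contact_force: [-0.2, -0.5, -0.1]
opening: 0.33
```

```bash
python3 -c "
from h import *
st();goal([.581,.0065,.15],56.6)"
```

```text
t 34.43 p [0.5807 0.0068 0.1479] zaz 9.95 ydir [-3.e-04  1.e-04 -1.e+00] q [-0.163  0.164  1.882  0.     1.096 -0.337] F [-0.24 -0.54 -0.07] Tq [-0.021  0.008 -0.027] op 0.33
rot [0.0002, -0.8142, -0.0003] shift [0.0003, -0.0021, 0.0002] rows rot 6.5 lin 0.1
```

>>> jog_arm:
  deltas:
    - [[0,-0.12,0],[0,0,0],0.33]
    - [[0,-0.24,0],[0,0,0],0.33]
    - [[0,-0.36,0],[0,0,0],0.33]
    - [[0,-0.48,0],[0,0,0],0.33]
    - [[0,-0.6,0],[0,0,0],0.33]
    - [[0,-0.72,0],[0,0,0],0.33]
    - [[0,-0.81,0],[0,0.0,0],0.33]
    - [[0,-0.81,0],[0,0.01,0],0.33]
    - [[0,-0.81,0],[0,0.02,0],0.33]
    - [[0,-0.81,0],[0,0.027,0],0.33]

```text
time: 35.27
eef_pos: [0.5794, 0.007, 0.1182]
tcp_rot: [0.677, -0.207, 0.204, -0.677]
contact_force: [-0.0, -0.5, -0.8]
opening: 0.329
```

```bash
python3 -c "
from h import *
st();goal([.581,.0065,.094],56.6)"
```

```text
t 35.27 p [0.5794 0.007  0.1182] zaz 56.26 ydir [-0.0037  0.001  -1.    ] q [-0.163  0.2    1.901  0.     1.045 -1.145] F [-0.04 -0.46 -0.82] Tq [-0.033  0.042  0.   ] op 0.329
rot [0.0012, -0.0059, -0.0036] shift [0.0017, 0.0242, 0.0005] rows rot 0.1 lin 0.6
```

>>> jog_arm:
  deltas:
    - [[0.001,0,-0.003],[0.0015,0.008,0.0005],0.33]
    - [[0.001,0,-0.003],[0.0015,0.016,0.0005],0.33]
    - [[0.001,0,-0.003],[0.0015,0.022,0.0005],0.33]
    - [[0.001,0,-0.003],[0.0015,0.024,0.0005],0.33]
    - [[0.001,0.1,-0.003],[0.0015,0.024,0.0005],0.33]
    - [[0.001,0.2,-0.003],[0.0015,0.024,0.0005],0.33]
    - [[0.001,0.3,-0.003],[0.0015,0.024,0.0005],0.33]
    - [[0.001,0.4,-0.003],[0.0015,0.024,0.0005],0.33]
    - [[0.001,0.5,-0.003],[0.0015,0.024,0.0005],0.33]
    - [[0.001,0.6,-0.003],[0.0015,0.024,0.0005],0.33]

```text
time: 36.1
eef_pos: [0.5812, 0.0065, 0.0945]
tcp_rot: [0.585, -0.397, 0.398, -0.584]
contact_force: [-0.3, -2.4, -0.1]
opening: 0.33
```

>>> jog_arm:
  deltas:
    - [[0,0.06,0],[0,0.0003,0],0.33]
    - [[0,0.12,0],[0,0.0003,0],0.33]
    - [[0,0.18,0],[0,0.0005,0],0.33]
    - [[0,0.24,0],[0,0.0005,0],0.33]
    - [[0,0.3,0],[0,0.0006,0],0.33]
    - [[0,0.3,0],[0,0.0006,0],0.33]

```text
time: 36.6
eef_pos: [0.5809, 0.0054, 0.094]
tcp_rot: [0.52, -0.48, 0.481, -0.518]
contact_force: [-2.0, -3.2, -0.9]
opening: 0.331
```

```bash
python3 -c "
from h import *
st();goal([.581,.0065,.093],5);print(ctrl.get_state()['joint_efforts'][5])"
```

```text
t 36.6 p [0.5809 0.0054 0.094 ] zaz 4.4 ydir [-0.0013 -0.0033 -1.    ] q [-0.164  0.234  1.91  -0.004  0.998 -0.238] F [-1.97 -3.16 -0.87] Tq [-0.539  0.361  0.07 ] op 0.331
rot [0.0016, -0.0105, 0.0032] shift [-0.0011, 0.001, 0.0002] rows rot 0.1 lin 0.0
0.3325238451361656
```

>>> jog_arm:
  deltas:
    - [[0,0.06,0.002],[-0.0005,0.0003,0],0.33]
    - [[0,0.12,0.002],[-0.0005,0.0003,0],0.33]
    - [[0,0.18,0.002],[-0.0005,0.0005,0],0.33]
    - [[0,0.24,0.002],[-0.0005,0.0005,0],0.33]
    - [[0,0.3,0.002],[-0.0005,0.0006,0],0.33]
    - [[0,0.36,0.002],[-0.0005,0.0007,0],0.33]
    - [[0,0.36,0.002],[-0.0005,0.0007,0],0.33]

```text
time: 37.18
eef_pos: [0.5807, 0.0053, 0.0934]
tcp_rot: [0.426, -0.565, 0.566, -0.424]
contact_force: [-1.5, -4.2, 0.9]
opening: 0.327
```

```bash
python3 -c "
from h import *
st();goal([.581,.0065,.093],-15.6);print(ctrl.get_state()['joint_efforts'][5])"; python3 look.py n14
```

```text
t 37.18 p [0.5807 0.0053 0.0934] zaz -16.17 ydir [-0.0017 -0.0028 -1.    ] q [-0.164  0.235  1.911 -0.004  0.997  0.12 ] F [-1.47 -4.23  0.95] Tq [-0.566  0.238  0.118] op 0.327
rot [0.0009, -0.01, 0.0031] shift [-0.0012, 0.0004, -0.0001] rows rot 0.1 lin 0.0
0.33669015392661095
t 37.18 p [0.5807 0.0053 0.0934] zaz -16.17 ydir [-0.0017 -0.0028 -1.    ] q [-0.164  0.235  1.911 -0.004  0.997  0.12 ] F [-1.47 -4.23  0.95] Tq [-0.566  0.238  0.118] op 0.327
```

View pics/n14.png

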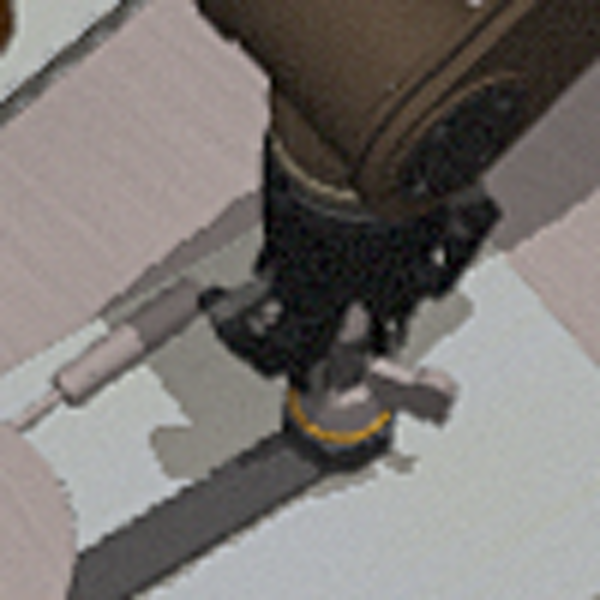

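>>> jog_arm:
  deltas:
    - [[0,0.06,0.002],[-0.001,0.0003,0],0.33]
    - [[0,0.12,0.002],[-0.001,0.0003,0],0.33]
    - [[0,0.18,0.002],[-0.001,0.0005,0],0.33]
    - [[0,0.24,0.002],[-0.001,0.0005,0],0.33]
    - [[0,0.3,0.002],[-0.001,0.0006,0],0.33]
    - [[0,0.36,0.002],[-0.001,0.0007,0],0.33]
    - [[0,0.36,0.002],[-0.001,0.0007,0],0.33]

```text
time: 37.82
eef_pos: [0.5806, 0.0057, 0.0927]
tcp_rot: [0.318, -0.632, 0.632, -0.316]
contact_force: [-3.3, -3.0, 0.1]
opening: 0.33
```

```bash
python3 -c "
from h import *
st();goal([.581,.0065,.092],-36);print(ctrl.get_state()['joint_efforts'][5])"
```

```text
t 37.82 p [0.5806 0.0057 0.0927] zaz -36.66 ydir [-0.0021 -0.0019 -1.    ] q [-0.164  0.236  1.911 -0.003  0.997  0.477] F [-3.26 -2.97  0.1 ] Tq [-0.418  0.398  0.066] op 0.33
rot [0.0006, -0.0115, 0.0027] shift [-0.0009, 0.0007, -0.0002] rows rot 0.1 lin 0.0
0.3040370251983404
```

>>> jog_arm:
  deltas:
    - [[0,0.06,0.002],[-0.001,0.0003,0],0.33]
    - [[0,0.12,0.002],[-0.001,0.0003,0],0.33]
    - [[0,0.18,0.002],[-0.001,0.0005,0],0.33]
    - [[0,0.24,0.002],[-0.001,0.0005,0],0.33]
    - [[0,0.3,0.002],[-0.001,0.0006,0],0.33]
    - [[0,0.36,0.002],[-0.001,0.0007,0],0.33]
    - [[0,0.36,0.002],[-0.001,0.0007,0],0.33]

```text
time: 38.4
eef_pos: [0.5808, 0.0061, 0.0921]
tcp_rot: [0.2, -0.678, 0.679, -0.199]
contact_force: [-2.1, -1.4, -0.1]
opening: 0.328
```

```bash
python3 -c "
from h import *
st();goal([.581,.0065,.092],-57);print(ctrl.get_state()['joint_efforts'][5])"; python3 look.py n15
```

```text
t 38.4 p [0.5808 0.0061 0.0921] zaz -57.24 ydir [-0.0018 -0.001  -1.    ] q [-0.163  0.237  1.911 -0.002  0.995  0.836] F [-2.05 -1.37 -0.08] Tq [-0.206  0.269 -0.016] op 0.328
rot [0.0001, -0.0042, 0.0021] shift [-0.0004, 0.0001, -0.0002] rows rot 0.0 lin 0.0
0.2779057156294584
t 38.4 p [0.5808 0.0061 0.0921] zaz -57.24 ydir [-0.0018 -0.001  -1.    ] q [-0.163  0.237  1.911 -0.002  0.995  0.836] F [-2.05 -1.37 -0.08] Tq [-0.206  0.269 -0.016] op 0.328
```

View pics/n15.png

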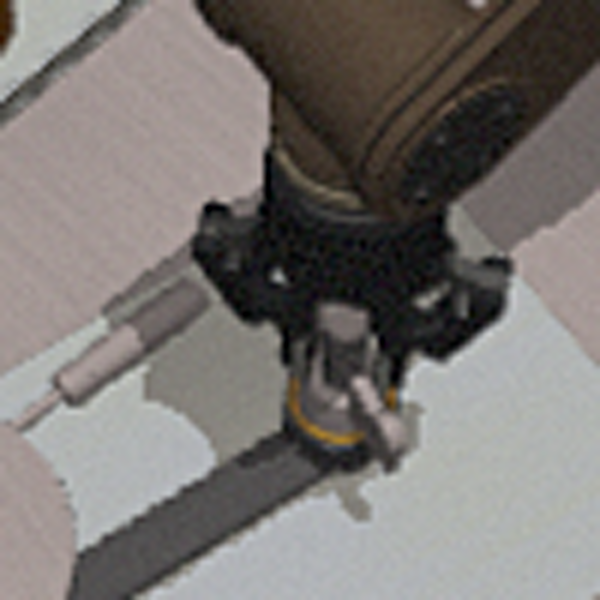

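>>> jog_arm:
  deltas:
    - [[0,0.06,0.001],[0,0.0003,0],0.33]
    - [[0,0.12,0.001],[0,0.0003,0],0.33]
    - [[0,0.18,0.001],[0,0.0005,0],0.33]
    - [[0,0.24,0.001],[0,0.0005,0],0.33]
    - [[0,0.3,0.001],[0,0.0006,0],0.33]
    - [[0,0.36,0.001],[0,0.0007,0],0.33]
    - [[0,0.36,0.001],[0,0.0007,0],0.33]

```text
time: 39.03
eef_pos: [0.5814, 0.0067, 0.0915]
tcp_rot: [-0.075, 0.703, -0.703, 0.076]
contact_force: [-0.3, -2.9, -0.1]
opening: 0.33
```

```bash
python3 -c "
from h import *
st();goal([.581,.0065,.0915],-78);print(ctrl.get_state()['joint_efforts'][5])"
```

```text
t 39.03 p [0.5814 0.0067 0.0915] zaz -77.75 ydir [ 9.e-04  6.e-04 -1.e+00] q [-1.630e-01  2.370e-01  1.912e+00  1.000e-03  9.920e-01  1.193e+00] F [-0.34 -2.86 -0.12] Tq [-0.401  0.159  0.113] op 0.33
rot [0.0003, 0.0044, -0.001] shift [0.0004, -0.0, 0.0001] rows rot 0.0 lin 0.0
0.3545904066413641
```

>>> jog_arm:
  deltas:
    - [[0,0.06,0],[0,0.0003,0],0.33]
    - [[0,0.12,0],[0,0.0003,0],0.33]
    - [[0,0.18,0],[0,0.0005,0],0.33]
    - [[0,0.24,0],[0,0.0005,0],0.33]
    - [[0,0.3,0],[0,0.0006,0],0.33]
    - [[0,0.3,0],[0,0.0006,0],0.33]

```text
time: 39.53
eef_pos: [0.5817, 0.0065, 0.0911]
tcp_rot: [-0.03, -0.706, 0.706, 0.029]
contact_force: [-0.7, -2.9, 0.6]
opening: 0.33
```

```bash
python3 -c "
from h import *
st();print(ctrl.get_state()['joint_efforts'][5])"; python3 look.py n16
```

```text
t 39.53 p [0.5817 0.0065 0.0911] zaz -94.81 ydir [ 1.8e-03 -1.0e-04 -1.0e+00] q [-0.163  0.238  1.911  0.     0.99   1.491] F [-0.7  -2.94  0.58] Tq [-0.567  0.194  0.147] op 0.33
0.3667642269283533
t 39.53 p [0.5817 0.0065 0.0911] zaz -94.81 ydir [ 1.8e-03 -1.0e-04 -1.0e+00] q [-0.163  0.238  1.911  0.     0.99   1.491] F [-0.7  -2.94  0.58] Tq [-0.567  0.194  0.147] op 0.33
```

View pics/n16.png

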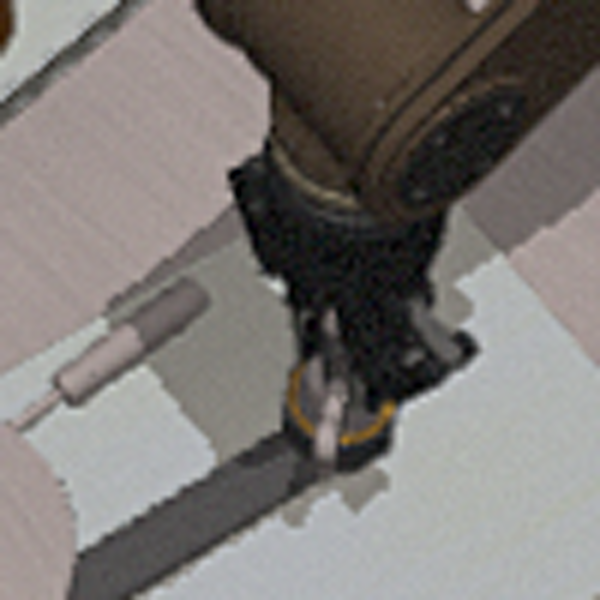

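>>> jog_arm:
  deltas:
    - [[0,0.06,0],[0,0.0003,0],0.33]
    - [[0,0.12,0],[0,0.0003,0],0.33]
    - [[0,0.18,0],[0,0.0005,0],0.33]
    - [[0,0.24,0],[0,0.0005,0],0.33]
    - [[0,0.3,0],[0,0.0006,0],0.33]
    - [[0,0.3,0],[0,0.0006,0],0.33]

```text
time: 40.08
eef_pos: [0.582, 0.0062, 0.0908]
tcp_rot: [-0.135, -0.694, 0.694, 0.133]
contact_force: [-1.0, -4.4, 1.2]
opening: 0.33
```

```bash
python3 -c "
from h import *
st();goal([.581,.0065,.0905],-112);print(ctrl.get_state()['joint_efforts'][5])"
```

```text
t 40.08 p [0.582  0.0062 0.0908] zaz -111.83 ydir [ 2.5e-03 -6.0e-04 -1.0e+00] q [-0.164  0.239  1.911 -0.     0.989  1.788] F [-0.97 -4.42  1.23] Tq [-0.674  0.184  0.129] op 0.33
rot [0.0004, 0.0029, -0.0026] shift [0.0011, 0.0003, 0.0001] rows rot 0.0 lin 0.0
0.38061833940446377
```

>>> jog_arm:
  deltas:
    - [[0,0.06,-0.001],[0.0005,0.0003,0],0.33]
    - [[0,0.12,-0.001],[0.0005,0.0003,0],0.33]
    - [[0,0.18,-0.001],[0.0005,0.0005,0],0.33]
    - [[0,0.24,-0.001],[0.0005,0.0005,0],0.33]
    - [[0,0.3,-0.001],[0.0005,0.0006,0],0.33]
    - [[0,0.3,-0.001],[0.0005,0.0006,0],0.33]

```text
time: 40.58
eef_pos: [0.582, 0.0058, 0.0905]
tcp_rot: [-0.236, -0.667, 0.667, 0.234]
contact_force: [-0.7, -6.2, 0.4]
opening: 0.332
```

```bash
python3 -c "
from h import *
st();goal([.581,.0065,.0905],-129);print(ctrl.get_state()['joint_efforts'][5])"; python3 look.py n17
```

```text
t 40.58 p [0.582  0.0058 0.0905] zaz -128.86 ydir [ 0.0029 -0.0013 -1.    ] q [-1.640e-01  2.390e-01  1.912e+00 -1.000e-03  9.880e-01  2.086e+00] F [-0.69 -6.15  0.39] Tq [-0.874  0.113  0.227] op 0.332
rot [0.0008, 0.0024, -0.0031] shift [0.0012, -0.0, 0.0001] rows rot 0.0 lin 0.0
0.43395607732236385
t 40.58 p [0.582  0.0058 0.0905] zaz -128.86 ydir [ 0.0029 -0.0013 -1.    ] q [-1.640e-01  2.390e-01  1.912e+00 -1.000e-03  9.880e-01  2.086e+00] F [-0.69 -6.15  0.39] Tq [-0.874  0.113  0.227] op 0.332
```

View pics/n17.png

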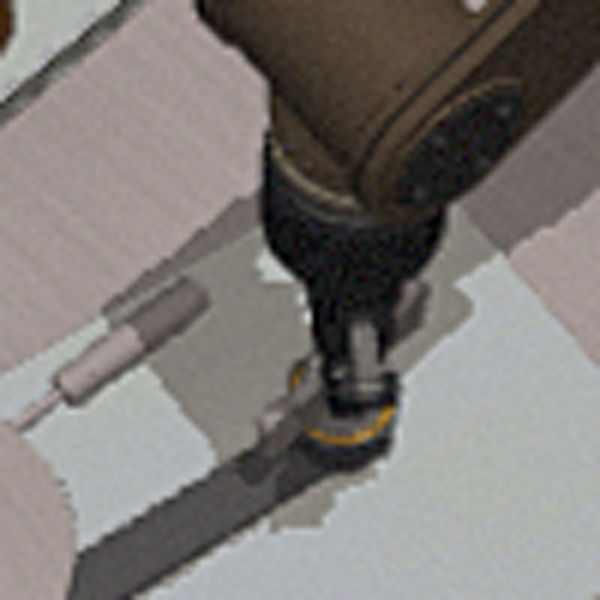

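>>> jog_arm:
  deltas:
    - [[0,0.05,-0.001],[0.0005,0.0002,0],0.33]
    - [[0,0.1,-0.001],[0.0005,0.0003,0],0.33]
    - [[0,0.15,-0.001],[0.0005,0.0003,0],0.33]
    - [[0,0.2,-0.001],[0.0005,0.0004,0],0.33]
    - [[0,0.2,-0.001],[0.0005,0.0004,0],0.33]

```text
time: 41.05
eef_pos: [0.582, 0.0055, 0.0902]
tcp_rot: [-0.301, -0.641, 0.641, 0.298]
contact_force: [-1.0, -6.4, 1.1]
opening: 0.332
```

```bash
python3 -c "
from h import *
st();print(ctrl.get_state()['joint_efforts'][5])"
```

```text
t 41.05 p [0.582  0.0055 0.0902] zaz -140.09 ydir [ 0.0031 -0.0017 -1.    ] q [-1.640e-01  2.390e-01  1.912e+00 -1.000e-03  9.870e-01  2.281e+00] F [-1.   -6.4   1.06] Tq [-0.85   0.108  0.305] op 0.332
0.48597821965813637
```

>>> jog_arm:
  deltas:
    - [[0,0.05,-0.001],[0.0005,0.0002,0],0.33]
    - [[0,0.1,-0.001],[0.0005,0.0003,0],0.33]
    - [[0,0.15,-0.001],[0.0005,0.0003,0],0.33]
    - [[0,0.2,-0.001],[0.0005,0.0004,0],0.33]
    - [[0,0.2,-0.001],[0.0005,0.0004,0],0.33]

```text
time: 41.47
eef_pos: [0.582, 0.0052, 0.09]
tcp_rot: [-0.362, -0.608, 0.608, 0.359]
contact_force: [-1.1, -4.9, 1.6]
opening: 0.334
```

```bash
python3 -c "
from h import *
st();print(ctrl.get_state()['joint_efforts'][5])"
```

```text
t 41.47 p [0.582  0.0052 0.09  ] zaz -151.35 ydir [ 0.0032 -0.0023 -1.    ] q [-1.650e-01  2.390e-01  1.912e+00 -2.000e-03  9.860e-01  2.478e+00] F [-1.13 -4.87  1.56] Tq [-0.882  0.227  0.268] op 0.334
0.43444035574793816
```

>>> jog_arm:
  deltas:
    - [[0,0.05,-0.001],[0.0005,0.0002,0],0.33]
    - [[0,0.1,-0.001],[0.0005,0.0003,0],0.33]
    - [[0,0.15,-0.001],[0.0005,0.0003,0],0.33]
    - [[0,0.2,-0.001],[0.0005,0.0004,0],0.33]
    - [[0,0.23,-0.001],[0.0005,0.0004,0],0.33]
    - [[0,0.23,-0.001],[0.0005,0.0004,0],0.33]

```text
time: 41.97
eef_pos: [0.5818, 0.0049, 0.0897]
tcp_rot: [-0.428, -0.563, 0.564, 0.425]
contact_force: [-1.7, -5.4, 0.5]
opening: 0.33
```

```bash
python3 -c "
from h import *
st();print(ctrl.get_state()['joint_efforts'][5])"; python3 look.py n18
```

```text
t 41.97 p [0.5818 0.0049 0.0897] zaz -164.28 ydir [ 0.003  -0.0029 -1.    ] q [-0.165  0.24   1.913 -0.003  0.986  2.704] F [-1.71 -5.36  0.52] Tq [-0.968  0.225  0.287] op 0.33
0.45077302493155
t 41.97 p [0.5818 0.0049 0.0897] zaz -164.28 ydir [ 0.003  -0.0029 -1.    ] q [-0.165  0.24   1.913 -0.003  0.986  2.704] F [-1.71 -5.36  0.52] Tq [-0.968  0.225  0.287] op 0.33
```

View pics/n18.png

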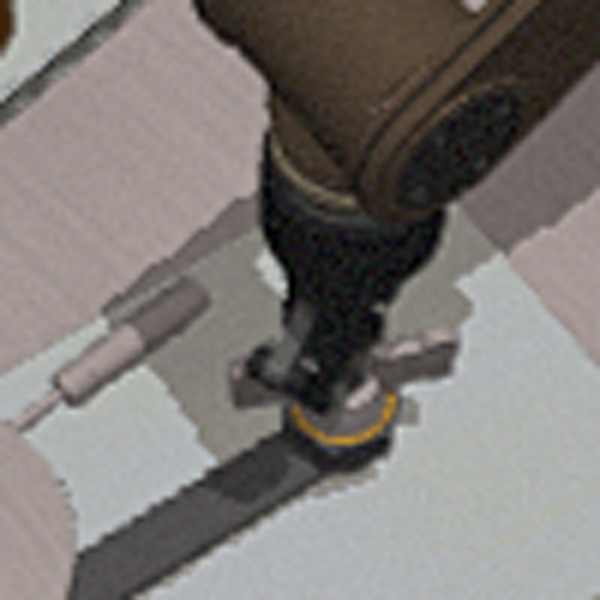

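>>> jog_arm:
  deltas:
    - [[0,-0.12,0],[0,0,0],0.33]
    - [[0,-0.24,0],[0,0,0],0.33]
    - [[0,-0.36,0],[0,0,0],0.33]
    - [[0,-0.48,0],[0,0,0],0.33]
    - [[0,-0.6,0],[0,0,0],0.33]
    - [[0,-0.65,0],[0,-0.005,0],0.33]
    - [[0,-0.65,0],[0,-0.02,0],0.33]
    - [[0,-0.65,0],[0,-0.04,0],0.33]
    - [[0,-0.65,0],[0,-0.055,0],0.33]
    - [[0,-0.72,0],[0,-0.058,0],0.33]

```text
time: 42.85
eef_pos: [0.5838, 0.0061, 0.1511]
tcp_rot: [0.203, 0.679, -0.677, -0.197]
contact_force: [0.7, 0.1, 0.6]
opening: 0.326
```

```bash
python3 wing.py; python3 look.py n19
```

```text
124 wing az 145.25360001410294 tips -0.050721800990494476 0.05121754271059278 off -0.0006730572239218341 top z [0.10951923 0.11226105]
t 42.9 p [0.5835 0.0061 0.1505] zaz -122.59 ydir [ 8.9e-03 -4.0e-04 -1.0e+00] q [-1.640e-01  1.620e-01  1.879e+00  1.000e-03  1.092e+00  1.975e+00] F [ 0.51 -0.66  0.28] Tq [ 0.006 -0.023  0.004] op 0.328
```

View pics/n19.png

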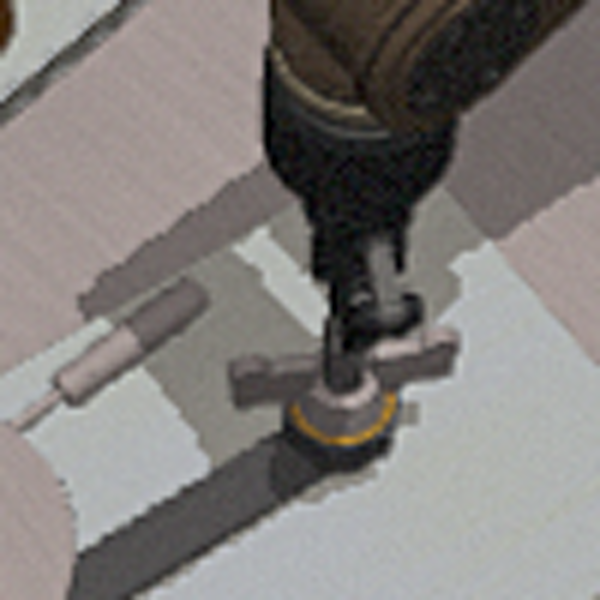

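>>> jog_arm:
  deltas:
    - [[0,-0.1,0],[0,0,0],0.33]
    - [[0,-0.22,0],[0,0,0],0.33]
    - [[0,-0.34,0],[0,0,0],0.33]
    - [[0,-0.46,0],[0,0,0],0.33]
    - [[0,-0.58,0],[0,0,0],0.33]
    - [[0,-0.7,0],[0,0,0],0.33]
    - [[0,-0.82,0],[0,0,0],0.33]
    - [[0,-0.94,0],[0,0,0],0.33]
    - [[0,-1.06,0],[0,0,0],0.33]
    - [[0,-1.18,0],[0,0,0],0.33]

```text
time: 43.78
eef_pos: [0.5822, 0.007, 0.1478]
tcp_rot: [-0.211, 0.674, -0.674, 0.215]
contact_force: [0.7, -0.6, -0.5]
opening: 0.325
```

>>> jog_arm:
  deltas:
    - [[0,-0.1,0],[0,0,0],0.33]
    - [[0,-0.22,0],[0,0,0],0.33]
    - [[0,-0.34,0],[0,0,0],0.33]
    - [[0,-0.46,0],[0,0,0],0.33]
    - [[0,-0.58,0],[0,0,0],0.33]
    - [[0,-0.7,0],[0,0,0],0.33]
    - [[0,-0.82,0],[0,0,0],0.33]
    - [[0,-0.94,0],[0,0,0],0.33]
    - [[0,-1.06,0],[0,0,0],0.33]
    - [[0,-1.18,0],[0,0,0],0.33]

```text
time: 44.62
eef_pos: [0.5816, 0.0078, 0.1465]
tcp_rot: [-0.551, 0.44, -0.441, 0.555]
contact_force: [-0.1, 0.2, -1.0]
opening: 0.323
```

```bash
python3 -c "
from h import *
st();goal([.581,.0065,.115],56)"
```

```text
t 44.62 p [0.5816 0.0078 0.1465] zaz 12.94 ydir [ 0.0037  0.0043 -1.    ] q [-0.163  0.165  1.883  0.005  1.09  -0.391] F [-0.06  0.16 -1.03] Tq [-0.019 -0.015 -0.029] op 0.323
rot [-0.0056, -0.7516, -0.0015] shift [0.0013, 0.0315, -0.0011] rows rot 6.0 lin 0.8
```

>>> jog_arm:
  deltas:
    - [[0,-0.12,0],[0,0,-0.001],0.33]
    - [[0,-0.24,0],[0,0,-0.001],0.33]
    - [[-0.002,-0.36,0],[0,0,-0.001],0.33]
    - [[-0.004,-0.48,0],[0.001,0,-0.001],0.33]
    - [[-0.005,-0.6,0],[0.001,0,-0.001],0.33]
    - [[-0.005,-0.7,0],[0.001,0,-0.001],0.33]
    - [[-0.005,-0.75,0],[0.001,0.005,-0.001],0.33]
    - [[-0.005,-0.75,0],[0.001,0.015,-0.001],0.33]
    - [[-0.005,-0.75,0],[0.001,0.025,-0.001],0.33]
    - [[-0.005,-0.75,0],[0.001,0.031,-0.001],0.33]

```text
time: 45.45
eef_pos: [0.5797, 0.0073, 0.1127]
tcp_rot: [-0.675, 0.209, -0.206, 0.677]
contact_force: [0.1, 0.3, 0.1]
opening: 0.332
```

```bash
python3 -c "
from h import *
st();goal([.581,.0065,.0895],55.5)"
```

```text
t 45.45 p [0.5797 0.0073 0.1127] zaz 55.83 ydir [-0.0038  0.003  -1.    ] q [-0.163  0.207  1.903  0.003  1.036 -1.139] F [0.12 0.32 0.08] Tq [-0.005 -0.003 -0.045] op 0.332
rot [-0.0003, 0.0057, -0.0048] shift [0.0017, 0.0232, 0.0001] rows rot 0.1 lin 0.6
```

>>> jog_arm:
  deltas:
    - [[0,0,-0.004],[0.0015,0.008,0],0.33]
    - [[0,0,-0.004],[0.0015,0.016,0],0.33]
    - [[0,0,-0.004],[0.0015,0.021,0],0.33]
    - [[0,0,-0.004],[0.0015,0.023,0],0.33]
    - [[0,0.1,-0.004],[0.0015,0.023,0],0.33]
    - [[0,0.2,-0.004],[0.0015,0.023,0],0.33]
    - [[0,0.3,-0.004],[0.0015,0.023,0],0.33]
    - [[0,0.4,-0.004],[0.0015,0.023,0],0.33]
    - [[0,0.5,-0.004],[0.0015,0.023,0],0.33]
    - [[0,0.6,-0.004],[0.0015,0.023,0],0.33]

```text
time: 46.28
eef_pos: [0.5812, 0.0065, 0.0902]
tcp_rot: [0.583, -0.4, 0.4, -0.583]
contact_force: [-0.4, -1.4, 0.0]
opening: 0.328
```

>>> jog_arm:
  deltas:
    - [[0,0.05,0],[0,0,0],0.33]
    - [[0,0.1,0],[0,0,0],0.33]
    - [[0,0.15,0],[0,0,0],0.33]
    - [[0,0.2,0],[0,0,0],0.33]
    - [[0,0.2,0],[0,0,0],0.33]

```text
time: 46.7
eef_pos: [0.5809, 0.0053, 0.0901]
tcp_rot: [0.542, -0.455, 0.456, -0.54]
contact_force: [-1.9, -4.2, -0.3]
opening: 0.332
```

```bash
python3 -c "
from h import *
st();goal([.581,.0065,.0895],8);print(ctrl.get_state()['joint_efforts'][5])"
```

```text
t 46.7 p [0.5809 0.0053 0.0901] zaz 9.8 ydir [-0.0013 -0.0032 -1.    ] q [-0.164  0.239  1.912 -0.004  0.991 -0.333] F [-1.87 -4.25 -0.25] Tq [-0.772  0.272  0.342] op 0.332
rot [0.0018, 0.0314, 0.0029] shift [-0.0011, 0.0006, 0.0003] rows rot 0.3 lin 0.0
0.534275583922863
```

>>> jog_arm:
  deltas:
    - [[0,0.04,0.002],[-0.0005,0,0],0.33]
    - [[0,0.08,0.002],[-0.0005,0,0],0.33]
    - [[0,0.12,0.002],[-0.0005,0.0002,0],0.33]
    - [[0,0.16,0.002],[-0.0005,0.0002,0],0.33]
    - [[0,0.16,0.002],[-0.0005,0.0002,0],0.33]

```text
time: 47.12
eef_pos: [0.5808, 0.0052, 0.0899]
tcp_rot: [0.504, -0.497, 0.497, -0.502]
contact_force: [-0.7, -2.9, 0.0]
opening: 0.333
```

```bash
python3 -c "
from h import *
st();print(ctrl.get_state()['joint_efforts'][5])"
```

```text
t 47.12 p [0.5808 0.0052 0.0899] zaz 0.73 ydir [-0.0017 -0.0027 -1.    ] q [-0.164  0.24   1.912 -0.004  0.991 -0.175] F [-0.65 -2.88  0.01] Tq [-0.568  0.138  0.294] op 0.333
0.4798498749732971
```

>>> jog_arm:
  deltas:
    - [[0,0.04,0.002],[-0.001,0,0],0.33]
    - [[0,0.08,0.002],[-0.001,0,0],0.33]
    - [[0,0.12,0.002],[-0.001,0.0002,0],0.33]
    - [[0,0.16,0.002],[-0.001,0.0002,0],0.33]
    - [[0,0.16,0.002],[-0.001,0.0002,0],0.33]

```text
time: 47.53
eef_pos: [0.5808, 0.0053, 0.0897]
tcp_rot: [0.464, -0.534, 0.535, -0.461]
contact_force: [-1.3, -5.4, -0.7]
opening: 0.33
```

```bash
python3 -c "
from h import *
st();print(ctrl.get_state()['joint_efforts'][5])"
```

```text
t 47.53 p [0.5808 0.0053 0.0897] zaz -8.3 ydir [-0.0017 -0.003  -1.    ] q [-0.164  0.24   1.912 -0.004  0.991 -0.017] F [-1.29 -5.36 -0.7 ] Tq [-0.846  0.213  0.347] op 0.33
0.5592489615082741
```

>>> jog_arm:
  deltas:
    - [[0,0.04,0.002],[-0.001,0,0],0.33]
    - [[0,0.08,0.002],[-0.001,0,0],0.33]
    - [[0,0.12,0.002],[-0.001,0.0002,0],0.33]
    - [[0,0.16,0.002],[-0.001,0.0002,0],0.33]
    - [[0,0.16,0.002],[-0.001,0.0002,0],0.33]

```text
time: 47.95
eef_pos: [0.5807, 0.0053, 0.0895]
tcp_rot: [0.42, -0.569, 0.57, -0.418]
contact_force: [-1.4, -5.2, -0.9]
opening: 0.329
```

```bash
python3 -c "
from h import *
st();print(ctrl.get_state()['joint_efforts'][5])";python3 look.py n20
```

```text
t 47.95 p [0.5807 0.0053 0.0895] zaz -17.35 ydir [-0.0019 -0.0031 -1.    ] q [-0.164  0.24   1.912 -0.004  0.991  0.141] F [-1.43 -5.23 -0.85] Tq [-0.917  0.277  0.292] op 0.329
0.4225391987711191
t 47.95 p [0.5807 0.0053 0.0895] zaz -17.35 ydir [-0.0019 -0.0031 -1.    ] q [-0.164  0.24   1.912 -0.004  0.991  0.141] F [-1.43 -5.23 -0.85] Tq [-0.917  0.277  0.292] op 0.329
```

View pics/n20.png

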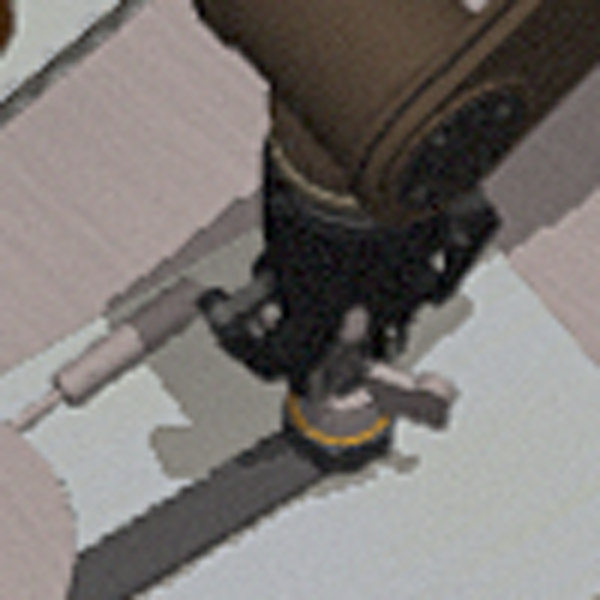

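>>> jog_arm:
  deltas:
    - [[0,0.04,0.002],[-0.001,0,0],0.33]
    - [[0,0.08,0.002],[-0.001,0,0],0.33]
    - [[0,0.12,0.002],[-0.001,0.0002,0],0.33]
    - [[0,0.16,0.002],[-0.001,0.0002,0],0.33]
    - [[0,0.16,0.002],[-0.001,0.0002,0],0.33]

```text
time: 48.42
eef_pos: [0.5807, 0.0052, 0.0893]
tcp_rot: [0.374, -0.6, 0.601, -0.372]
contact_force: [-1.4, -6.0, -0.1]
opening: 0.331
```

```bash
python3 -c "
from h import *
st();print(ctrl.get_state()['joint_efforts'][5])"
```

```text
t 48.42 p [0.5807 0.0052 0.0893] zaz -26.36 ydir [-0.0024 -0.0033 -1.    ] q [-0.164  0.241  1.912 -0.004  0.991  0.298] F [-1.39 -5.99 -0.09] Tq [-0.945  0.385  0.378] op 0.331
0.5214345082640648
```

>>> jog_arm:
  deltas:
    - [[0,0.04,0.002],[-0.001,0,0],0.33]
    - [[0,0.08,0.002],[-0.001,0,0],0.33]
    - [[0,0.12,0.002],[-0.001,0.0002,0],0.33]
    - [[0,0.16,0.002],[-0.001,0.0002,0],0.33]
    - [[0,0.16,0.002],[-0.001,0.0002,0],0.33]

```text
time: 48.83
eef_pos: [0.5806, 0.0052, 0.0891]
tcp_rot: [0.326, -0.628, 0.629, -0.323]
contact_force: [-2.8, -4.9, -0.1]
opening: 0.332
```

```bash
python3 -c "
from h import *
st();print(ctrl.get_state()['joint_efforts'][5])";python3 look.py n21
```

```text
t 48.83 p [0.5806 0.0052 0.0891] zaz -35.37 ydir [-0.0031 -0.0037 -1.    ] q [-0.164  0.241  1.912 -0.005  0.991  0.456] F [-2.82 -4.93 -0.13] Tq [-0.948  0.415  0.368] op 0.332
0.5499964579939842
t 48.83 p [0.5806 0.0052 0.0891] zaz -35.37 ydir [-0.0031 -0.0037 -1.    ] q [-0.164  0.241  1.912 -0.005  0.991  0.456] F [-2.82 -4.93 -0.13] Tq [-0.948  0.415  0.368] op 0.332
```

View pics/n21.png

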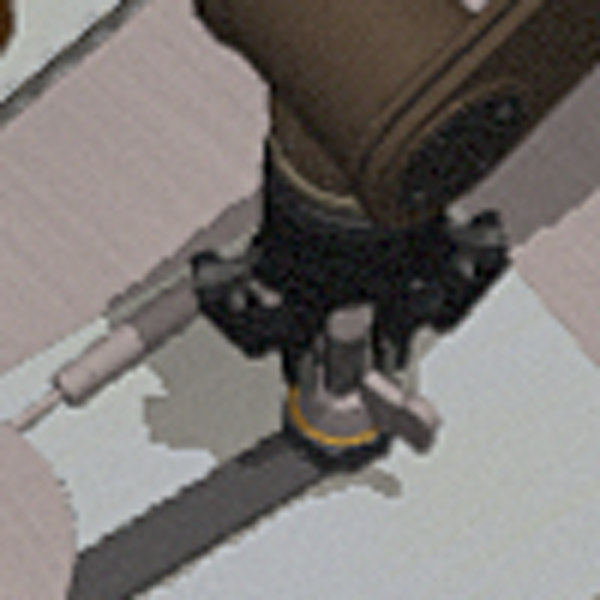

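>>> jog_arm:
  deltas:
    - [[0,0.03,0.002],[-0.001,0,0],0.33]
    - [[0,0.06,0.002],[-0.001,0,0],0.33]
    - [[0,0.1,0.002],[-0.001,0,0],0.33]
    - [[0,0.1,0.002],[-0.001,0,0],0.33]

```text
time: 49.22
eef_pos: [0.5805, 0.0052, 0.089]
tcp_rot: [0.295, -0.643, 0.644, -0.292]
contact_force: [-3.7, -5.1, -0.8]
opening: 0.331
```

```bash
python3 -c "
from h import *
st();print(ctrl.get_state()['joint_efforts'][5])"
```

```text
t 49.22 p [0.5805 0.0052 0.089 ] zaz -40.93 ydir [-0.0037 -0.0039 -1.    ] q [-0.164  0.241  1.912 -0.005  0.991  0.553] F [-3.7  -5.14 -0.75] Tq [-0.845  0.439  0.48 ] op 0.331
0.5875302292406559
```

>>> jog_arm:
  deltas:
    - [[0,0.03,0.002],[-0.001,0,0],0.33]
    - [[0,0.06,0.002],[-0.001,0,0],0.33]
    - [[0,0.06,0.002],[-0.001,0,0],0.33]

```text
time: 49.47
eef_pos: [0.5805, 0.0052, 0.089]
tcp_rot: [0.277, -0.651, 0.652, -0.273]
contact_force: [-2.2, -4.4, 0.2]
opening: 0.331
```

```bash
python3 -c "
from h import *
st();print(ctrl.get_state()['joint_efforts'][5])"
```

```text
t 49.47 p [0.5805 0.0052 0.089 ] zaz -44.25 ydir [-0.0044 -0.0039 -1.    ] q [-0.164  0.242  1.911 -0.005  0.992  0.612] F [-2.16 -4.45  0.18] Tq [-0.788  0.429  0.202] op 0.331
0.27482072822749615
```

```bash
python3 look.py n22
```

```text
t 49.47 p [0.5805 0.0052 0.089 ] zaz -44.25 ydir [-0.0044 -0.0039 -1.    ] q [-0.164  0.242  1.911 -0.005  0.992  0.612] F [-2.16 -4.45  0.18] Tq [-0.788  0.429  0.202] op 0.331
```

View pics/n22.png

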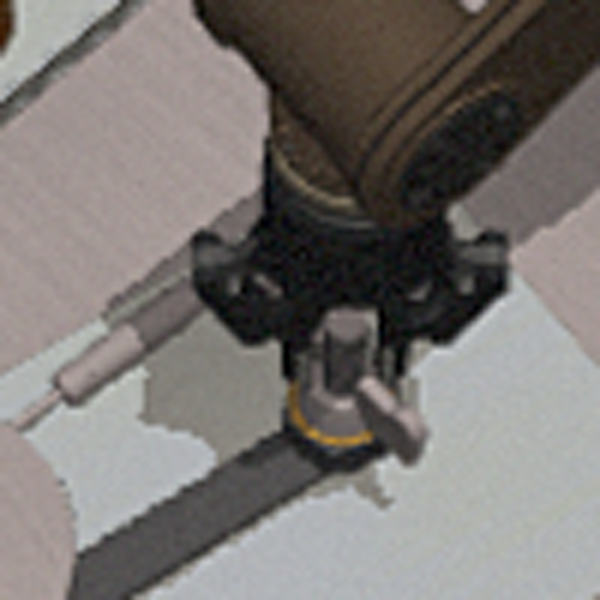

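>>> jog_arm:
  deltas:
    - [[0,0.03,0.002],[-0.001,0,0],0.33]
    - [[0,0.06,0.002],[-0.001,0,0],0.33]
    - [[0,0.06,0.002],[-0.001,0,0],0.33]

```text
time: 49.77
eef_pos: [0.5807, 0.0062, 0.0888]
tcp_rot: [-0.257, 0.66, -0.659, 0.254]
contact_force: [-2.8, -3.0, 0.7]
opening: 0.331
```

```bash
cat > w2.py <<'E'
from h import *
st();print(ctrl.get_state()['joint_efforts'][5])
d=ctrl.read_camera('scene');P=cloud(d).reshape(-1,3);ax=np.array([.5808,.008])
r=np.hypot(*(P[:,:2]-ax).T)
q=P[(r<.056)&(r>.038)&(P[:,2]>.085)&(P[:,2]<.118)&(P[:,0]>.575)]
g=d['pixels'].reshape(-1,3)[(r<.056)&(r>.038)&(P[:,2]>.085)&(P[:,2]<.118)&(P[:,0]>.575)].mean(1)
q=q[g>75]
a=np.degrees(np.arctan2(q[:,1]-ax[1],q[:,0]-ax[0]));print("wing az",len(q),np.percentile(a,[10,50,90]).round(1),"top",np.percentile(q[:,2],[90,98]))
E
python3 w2.py
```

```text
t 49.77 p [0.5807 0.0062 0.0888] zaz -47.69 ydir [-0.0046 -0.0012 -1.    ] q [-0.163  0.242  1.911 -0.002  0.992  0.67 ] F [-2.81 -3.02  0.66] Tq [-0.523  0.413  0.113] op 0.331
0.2580648008733988
wing az 24 [77.7 82.8 86.7] top [0.10903496 0.11090165]
```

>>> jog_arm:
  deltas:
    - [[0,0.03,0.002],[0,0,0],0.33]
    - [[0,0.06,0.002],[0,0,0],0.33]
    - [[0,0.06,0.002],[0,0,0],0.33]

```text
time: 50.07
eef_pos: [0.5806, 0.0061, 0.0888]
tcp_rot: [-0.237, 0.667, -0.666, 0.235]
contact_force: [-3.0, -3.0, 0.8]
opening: 0.336
```

```bash
python3 w2.py
```

```text
t 50.07 p [0.5806 0.0061 0.0888] zaz -50.96 ydir [-3.1e-03 -2.0e-04 -1.0e+00] q [-1.640e-01  2.420e-01  1.912e+00 -1.000e-03  9.910e-01  7.260e-01] F [-2.98 -2.99  0.8 ] Tq [-0.489  0.336  0.358] op 0.336
0.5784294381737709
wing az 22 [74.7 79.  84.9] top [0.11075903 0.11299981]
```

>>> jog_arm:
  deltas:
    - [[0,0.03,0.002],[0,0,0],0.33]
    - [[0,0.06,0.002],[0,0,0],0.33]
    - [[0,0.06,0.002],[0,0,0],0.33]

```text
time: 50.37
eef_pos: [0.5807, 0.0062, 0.0887]
tcp_rot: [-0.217, 0.674, -0.673, 0.216]
contact_force: [-1.9, -2.0, -1.1]
opening: 0.329
```

```bash
python3 w2.py
```

```text
t 50.37 p [0.5807 0.0062 0.0887] zaz -54.34 ydir [-0.0014  0.0012 -1.    ] q [-1.640e-01  2.410e-01  1.913e+00  1.000e-03  9.890e-01  7.830e-01] F [-1.9  -2.   -1.08] Tq [-0.47   0.227  0.135] op 0.329
0.21871306467801332
wing az 21 [69.7 74.  78.7] top [0.11066599 0.11176768]
```

```bash
python3 - <<'E'
from h import *
S=load("pics/scene0.npz");d=ctrl.read_camera('scene')
c=[cv2.resize(x["pixels"][255:295,305:350],None,fx=8.5,fy=8.5,interpolation=cv2.INTER_CUBIC) for x in(S,d)]
cv2.imwrite("pics/hex.png",np.clip(np.hstack(c).astype(float)*2.2,0,255).astype(np.uint8))
E
```

```text
(no output)
```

View pics/hex.png

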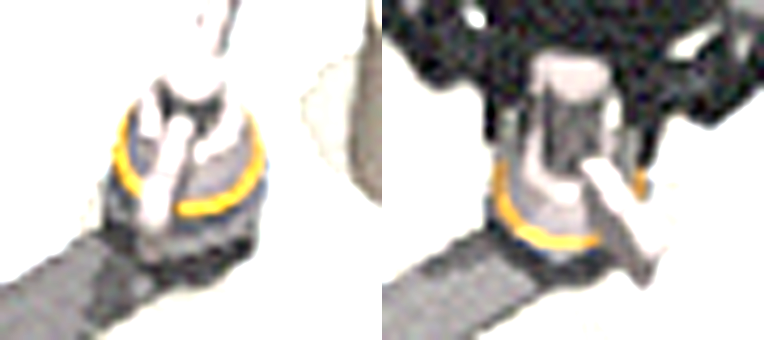

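>>> jog_arm:
  deltas:
    - [[0,-0.12,0],[0,0,0],0.33]
    - [[0,-0.24,0],[0,0,0],0.33]
    - [[0,-0.36,0],[0,0,0],0.33]
    - [[0,-0.48,0],[0,0,0],0.33]
    - [[0,-0.6,0],[0,0,0],0.33]
    - [[0,-0.66,0],[0,-0.005,0],0.33]
    - [[0,-0.67,0],[0,-0.02,0],0.33]
    - [[0,-0.67,0],[0,-0.04,0],0.33]
    - [[0,-0.67,0],[0,-0.065,0],0.33]
    - [[0,-0.67,0],[0,-0.1,0],0.33]

```text
time: 51.3
eef_pos: [0.5799, 0.0076, 0.1874]
tcp_rot: [-0.425, 0.567, -0.562, 0.426]
contact_force: [-0.0, -1.1, 0.2]
opening: 0.331
```

```bash
python3 wing.py; python3 - <<'E'
from h import *
st()
d=ctrl.read_camera('scene');np.savez("pics/s_late.npz",**d)
c=[cv2.resize(x["pixels"][250:295,300:355],None,fx=7,fy=7,interpolation=cv2.INTER_CUBIC) for x in(load("pics/scene0.npz"),d)]
cv2.imwrite("pics/hex2.png",np.clip(np.hstack(c).astype(float)*2.2,0,255).astype(np.uint8))
E
```

```text
79 wing az 71.18164232660544 tips -0.049563843741056525 0.05117721036612463 off -0.0012492853068120549 top z [0.1079078  0.11254005]
t 51.35 p [0.585  0.0069 0.1979] zaz -16.02 ydir [ 0.0121  0.0036 -0.9999] q [-0.164  0.113  1.841  0.006  1.176  0.113] F [2.27 0.17 4.81] Tq [-0.003 -0.108 -0.051] op 0.329
```

View pics/hex2.png

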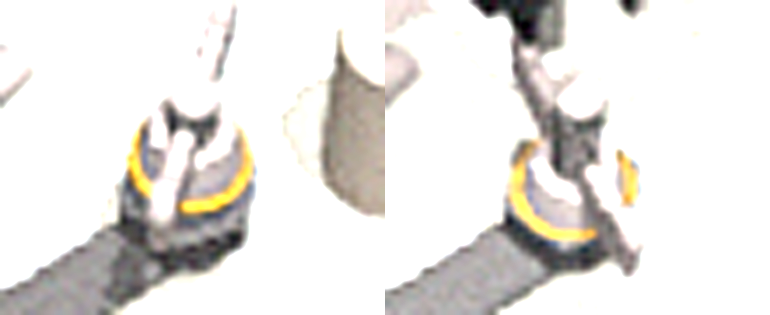

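```bash
python3 -c "
from h import *
goal([.46,-.22,.25],-16)"
```

```text
rot [-0.013, -0.0004, -0.007] shift [0.2522, -0.0559, -0.0574] rows rot 0.1 lin 6.3
```

```bash
python3 -c "
from h import *
goal([.47,.25,.25],-16)"
```

```text
rot [-0.013, -0.0004, -0.007] shift [-0.2023, -0.0543, -0.1775] rows rot 0.1 lin 6.6
```

>>> jog_arm:
  deltas:
    - [[-0.01,0,-0.007],[-0.012,-0.008,-0.01],0.33]
    - [[-0.01,0,-0.007],[-0.04,-0.016,-0.035],0.33]
    - [[-0.01,0,-0.007],[-0.068,-0.024,-0.06],0.33]
    - [[-0.01,0,-0.007],[-0.096,-0.032,-0.085],0.33]
    - [[-0.01,0,-0.007],[-0.124,-0.04,-0.11],0.33]
    - [[-0.01,0,-0.007],[-0.152,-0.046,-0.135],0.33]
    - [[-0.01,0,-0.007],[-0.178,-0.05,-0.158],0.33]
    - [[-0.01,0,-0.007],[-0.202,-0.054,-0.177],0.33]

```text
time: 52.07
eef_pos: [0.4692, 0.2524, 0.2503]
tcp_rot: [0.424, -0.564, 0.565, -0.427]
contact_force: [0.7, 0.6, -0.5]
opening: 0.328
```

```bash
python3 - <<'E'
from h import *
st()
T0=load("pics/top0.npz");d=ctrl.read_camera('top');np.savez("pics/t_late.npz",**d);s=ctrl.read_camera('scene');np.savez("pics/s_late2.npz",**s)
c=[cv2.resize(x["pixels"][215:265,265:315],None,fx=8,fy=8,interpolation=cv2.INTER_CUBIC) for x in(T0,d)]
cv2.imwrite("pics/hext.png",np.clip(np.hstack(c).astype(float)*1.8,0,255).astype(np.uint8))
c=[cv2.resize(x["pixels"][250:295,300:350],None,fx=8,fy=8,interpolation=cv2.INTER_CUBIC) for x in(load("pics/scene0.npz"),s)]
cv2.imwrite("pics/hexs.png",np.clip(np.hstack(c).astype(float)*1.8,0,255).astype(np.uint8))
E
```

```text
t 52.07 p [0.4692 0.2524 0.2503] zaz -15.98 ydir [ 0.004   0.0023 -1.    ] q [ 3.020e-01 -4.700e-02  1.907e+00  1.000e-03  1.277e+00  5.810e-01] F [ 0.73  0.58 -0.5 ] Tq [0.019 0.004 0.037] op 0.328
```

View pics/hext.png

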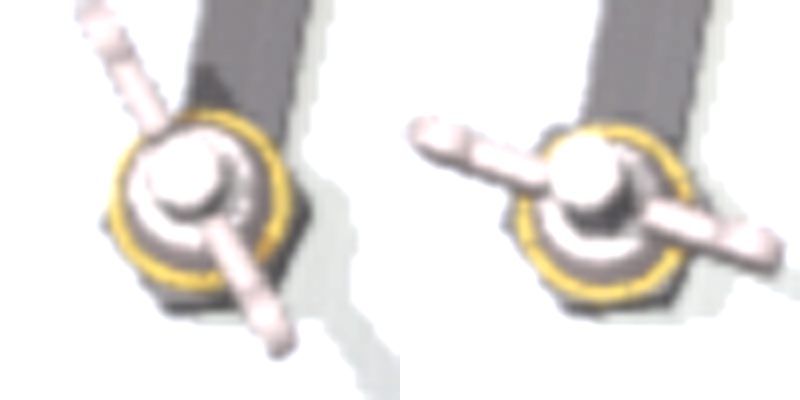

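View pics/hexs.png

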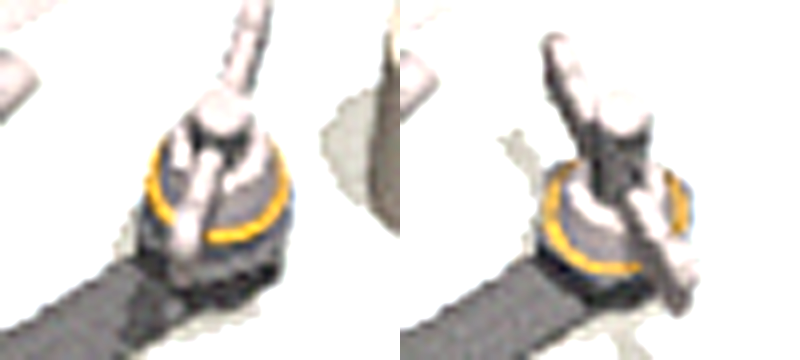

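```bash
python3 - <<'E'
from h import *
for f,ax in(("top0",(.5816,.0056)),("t_late",(.5816,.0056)),("scene0",(.5808,.008)),("s_late2",(.5808,.008))):
    d=load(f"pics/{f}.npz");P=cloud(d).reshape(-1,3);ax=np.array(ax);r=np.hypot(*(P[:,:2]-ax).T)
    late="late" in f
    lo,hi=(.095,.12) if late else(.12,.145)
    q=P[(r>.03)&(r<.056)&(P[:,2]>lo)&(P[:,2]<hi)]
    w,v=np.linalg.eigh(np.cov(q[:,:2].T));u=v[:,1]
    h=cv2.cvtColor(d["pixels"],cv2.COLOR_BGR2HSV).reshape(-1,3)
    b=(h[:,1]>110)&(r<.03)&(P[:,2]>.05)&(P[:,2]<.1)
    hub=P[(r>.0125)&(r<.019)&(P[:,2]>(.075 if late else .1))&(P[:,2]<(.095 if late else .118))]
    x=P[(r>.0252)&(r<.0275)&(P[:,2]>.055)&(P[:,2]<.08)]
    print(f,"az",np.degrees(np.arctan2(u[1],u[0])).round(1),"wingtop",np.median(q[:,2]).round(4),np.percentile(q[:,2],90).round(4),"brass",np.percentile(P[b][:,2],[10,50,90]).round(4),"hub",len(hub),np.median(hub[:,2]).round(4),"hex",len(x),np.percentile(x[:,2],[50,75,90]).round(4))
E
```

```text
top0 az -150.6 wingtop 0.1332 0.1362 brass [0.0847 0.0882 0.0902] hub 110 0.1085 hex 24 [0.0666 0.0678 0.0693]
t_late az 70.6 wingtop 0.1063 0.1099 brass [0.063  0.0648 0.0672] hub 86 0.0814 hex 36 [0.0646 0.0658 0.0667]
scene0 az -150.8 wingtop 0.1346 0.1375 brass [0.0837 0.0883 0.0915] hub 62 0.108 hex 19 [0.0675 0.0686 0.0711]
s_late2 az 70.8 wingtop 0.1074 0.112 brass [0.062  0.0654 0.0709] hub 57 0.0818 hex 21 [0.0651 0.0675 0.0692]
```

```bash
python3 - <<'E'
from h import *
for a,b,ax in(("top0","t_late",(.5816,.0056)),("scene0","s_late2",(.5808,.008))):
    A,B=load(f"pics/{a}.npz"),load(f"pics/{b}.npz");ax=np.array(ax)
    PA,PB=cloud(A),cloud(B)
    def m(d,P):
        r=np.hypot(P[...,0]-ax[0],P[...,1]-ax[1]);h=cv2.cvtColor(d["pixels"],cv2.COLOR_BGR2HSV)
        return (r<.031)&(r>.02)&(P[...,2]>.045)&(P[...,2]<.08)&(h[...,1]<110),r
    ma,ra=m(A,PA);mb,rb=m(B,PB);both=ma&mb
    ys,xs=np.nonzero(both)
    print(a,both.sum(),"dz median",np.median(PB[both][:,2]-PA[both][:,2]),"col diff",np.abs(A["pixels"][both].astype(int)-B["pixels"][both]).mean())
    for P,mm,r in((PA,ma,ra),(PB,mb,rb)):
        k=mm&(P[...,2]>.058); q=P[k]; t=np.degrees(np.arctan2(q[:,1]-ax[1],q[:,0]-ax[0]));rr=r[k]
        # outer radius vs angle
        o=[]
        for g in range(-180,180,10):
            s=(t>=g)&(t<g+10)
            o.append((g+5,round(rr[s].max()*1000,1),round(np.percentile(q[s,2],70)*1000,1)) if s.sum() else (g+5,))
        print([x for x in o if len(x)>1])
for n in("top0","t_late"):
    d=load(f"pics/{n}.npz");print(n);g=d["pixels"].max(2)[222:256,276:306]
    print("\n".join(" ".join("%3d"%v for v in row) for row in g[18:]))
E
```

```text
top0 61 dz median -0.0014317059674824328 col diff 13.420765027322405
[(-175, np.float64(24.9), np.float64(67.2)), (-165, np.float64(24.6), np.float64(67.1)), (-135, np.float64(26.0), np.float64(66.0)), (-125, np.float64(24.8), np.float64(67.5)), (-115, np.float64(24.1), np.float64(66.9)), (-105, np.float64(24.8), np.float64(65.9)), (-95, np.float64(26.0), np.float64(67.4)), (-85, np.float64(28.1), np.float64(67.6)), (-75, np.float64(26.8), np.float64(67.5)), (-65, np.float64(24.1), np.float64(68.3)), (-55, np.float64(25.3), np.float64(65.5)), (-35, np.float64(26.5), np.float64(67.4)), (-25, np.float64(28.5), np.float64(67.2)), (-15, np.float64(28.1), np.float64(63.6)), (85, np.float64(26.0), np.float64(65.6)), (95, np.float64(27.8), np.float64(69.2)), (105, np.float64(26.3), np.float64(68.5)), (115, np.float64(23.8), np.float64(66.5)), (125, np.float64(24.2), np.float64(68.0)), (135, np.float64(24.1), np.float64(69.6)), (145, np.float64(26.0), np.float64(67.5)), (155, np.float64(27.5), np.float64(68.6)), (165, np.float64(26.9), np.float64(67.5)), (175, np.float64(23.9), np.float64(66
[... 6393 characters left out ...]
 169 127 108 126 144 145 123 105 100  94  99 109 112 136 144 134 109  86  61  92 125 133 132 132 132
174 174 174 173 173 172 161 130 106 111 127 134 142 146 146 146 145 127 126 112  99  83  64  67 113 131 133 132 133 133
174 174 174 174 173 174 172 161 122  95  94  99 106 114 116 109  99  85  78  66  58  55  53  91 123 133 133 131 132 135
174 173 174 173 173 173 173 170 141  98  68  62  59  64  70  68  64  62  66  67  77  80  84 114 131 134 133 131 132 139
174 174 174 174 174 174 174 173 164 140 113 102  91  84  97 115 120 120 119 119 122 122 121 127 133 137 136 135 138 158
174 174 174 174 173 174 173 174 173 167 162 160 156 136 131 135 136 136 134 135 135 135 133 134 139 158 164 165 165 171
```

```bash
python3 - <<'E'
from h import *
A,B=load("pics/scene0.npz"),load("pics/s_late2.npz")
p=[proj(A,[.5808,.008,z]) for z in(.05,.065,.09,.11,.135)];print(np.round(p,2), "dv/dmm",(p[0][1]-p[2][1])/40)
for n,d in(("s0",A),("late",B)):
    print(n);g=d["pixels"][262:298,316:342]
    for i,row in enumerate(g): print(262+i," ".join("%3d%s"%(v.max(),"b" if int(v[2])-int(v[0])>35 else " ") for v in row))
E
```

```text
[[326.41 279.45]
 [326.59 276.82]
 [326.91 272.32]
 [327.17 268.61]
 [327.51 263.83]] dv/dmm 0.17815415459654815
s0
262 162  160  168  163  164  165  168  168  148  147  148  151  151  155  147  142  174  167  166  164  161  163  169  164  165  169 
263 163  166  165  166  166  167  171  152  127  152  151  150  150  156  155  158  177  169  167  163  166  163  162  164  168  163 
264 162  168  165  167  164  170  151   95  106  154  156  158  152  151  138  119  168  164  166  168  163  167  167  171  173  153 
265 166  162  164  164  168  153  120   81   55  122  156  155  157  145  110  105  163  166  167  167  166  167  167  166  148  115 
266 165  161  163  172  146  118  151   87   35   67   97  132  122   90   62  113  151  137  168  165  167  170  170  152  111  122 
267 163  165  169  160  115   97  150  101   26   44   55   44   51   40   41  102  149  128  165  174  167  167  167  156  117  124 
268 168  169  167  151b  63  103  169  147   29   76   90   52   44   46   63  130  155  127  127b 167  170  167  167  157  113  124 
269 163  170  166  151b  50   98  170  139   8
[... 7967 characters left out ...]
  173  173  175  174  171  171 
293  67   64  108  145  153  188  186  183  181  184  164  121  123  121  134  175  174  174  175  172  176  173  169  172  174  172 
294 105  132  152  187  183  178  182  178  174  180  168  127  122  127  119  136  178  178  172  173  171  173  174  172  172  174 
295 161  192  183  180  177  175  176  174  175  172  181  170  131  122  126  139  180  180  170  171  172  175  169  172  169  172 
296 181  175  173  175  174  177  177  174  175  171  176  177  171  133  131  144  180  174  171  171  169  172  172  173  169  174 
297 179  177  176  179  175  173  174  178  174  171  177  179  178  182  180  181  174  169  175  174  169  171  168  174  172  170
```

```bash
python3 - <<'E'
from h import *
A=load("pics/scene0.npz")
for z in(.0655,.068,.046,.039):
    print(z,[(a,np.round(proj(A,[.5808+.0289*np.cos(np.radians(a)),.008+.0289*np.sin(np.radians(a)),z]),1).tolist()) for a in(-25,5,35,65,95)])
print("wing tip low",proj(A,[.5808+.052*np.cos(.513),.008+.052*np.sin(.513),.1]),proj(A,[.5808+.052*np.cos(.513),.008+.052*np.sin(.513),.136]))
a=cv2.resize(A["pixels"][262:296,312:346],None,fx=11,fy=11,interpolation=cv2.INTER_NEAREST);B=load("pics/s_late2.npz")
b=cv2.resize(B["pixels"][262:296,312:346],None,fx=11,fy=11,interpolation=cv2.INTER_NEAREST)
cv2.imwrite("pics/hx3.png",np.clip(np.hstack([a,b]).astype(float)*2.5,0,255).astype(np.uint8))
E
```

```text
0.0655 [(-25, [316.5, 279.9]), (5, [319.7, 284.0]), (35, [324.9, 286.2]), (65, [330.5, 285.8]), (95, [335.0, 282.9])]
0.068 [(-25, [316.5, 279.5]), (5, [319.7, 283.6]), (35, [324.9, 285.8]), (65, [330.5, 285.4]), (95, [335.1, 282.5])]
0.046 [(-25, [316.4, 283.3]), (5, [319.6, 287.4]), (35, [324.6, 289.5]), (65, [330.2, 289.1]), (95, [334.7, 286.3])]
0.039 [(-25, [316.3, 284.5]), (5, [319.5, 288.6]), (35, [324.6, 290.7]), (65, [330.1, 290.3]), (95, [334.5, 287.5])]
wing tip low [321.87168254 287.54087567] [322.23479158 280.97865515]
```

View pics/hx3.png

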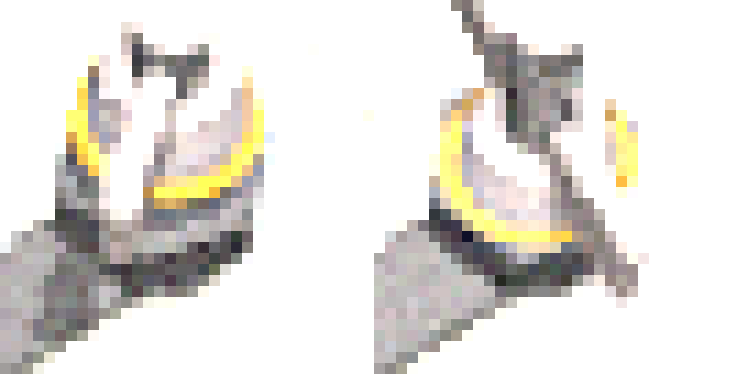

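```bash
python3 -c "
from h import *
goal([.581,.0065,.16],-19)"
```

```text
rot [-0.0035, 0.0573, -0.0045] shift [0.2082, 0.0905, 0.1745] rows rot 0.5 lin 6.9
```

>>> jog_arm:
  deltas:
    - [[-0.003,0.02,-0.004],[0.015,0.005,0.012],0.33]
    - [[-0.003,0.057,-0.004],[0.045,0.015,0.037],0.33]
    - [[-0.003,0.057,-0.004],[0.075,0.025,0.062],0.33]
    - [[-0.003,0.057,-0.004],[0.105,0.035,0.088],0.33]
    - [[-0.003,0.057,-0.004],[0.135,0.045,0.113],0.33]
    - [[-0.003,0.057,-0.004],[0.165,0.055,0.138],0.33]
    - [[-0.003,0.057,-0.004],[0.19,0.07,0.159],0.33]
    - [[-0.003,0.057,-0.004],[0.205,0.083,0.172],0.33]
    - [[-0.003,0.057,-0.004],[0.208,0.09,0.1745],0.33]
    - [[-0.003,0.057,-0.004],[0.208,0.09,0.1745],0.33]

```text
time: 53.0
eef_pos: [0.5803, 0.0052, 0.1578]
tcp_rot: [-0.41, 0.578, -0.575, 0.409]
contact_force: [0.1, -0.3, -0.7]
opening: 0.332
```

```bash
python3 -c "
from h import *
st();goal([.581,.0065,.0885],-19)"
```

```text
t 53.0 p [0.5803 0.0052 0.1578] zaz -19.17 ydir [-0.0033  0.002  -1.    ] q [-0.166  0.153  1.874  0.002  1.118  0.168] F [ 0.11 -0.32 -0.67] Tq [0.012 0.048 0.   ] op 0.332
rot [0.0038, -0.003, -0.0009] shift [-0.0014, 0.0693, 0.0005] rows rot 0.0 lin 1.7
```

>>> jog_arm:
  deltas:
    - [[0.003,0,0],[-0.001,0.01,0],0.33]
    - [[0.003,0,0],[-0.0014,0.025,0.0005],0.33]
    - [[0.003,0,0],[-0.0014,0.04,0.0005],0.33]
    - [[0.003,0,0],[-0.0014,0.055,0.0005],0.33]
    - [[0.003,0,0],[-0.0014,0.065,0.0005],0.33]
    - [[0.003,0.05,0],[-0.0014,0.069,0.0005],0.33]
    - [[0.003,0.17,0],[-0.0014,0.069,0.0005],0.33]
    - [[0.003,0.29,0],[-0.0014,0.069,0.0005],0.33]
    - [[0.003,0.41,0],[-0.0014,0.069,0.0005],0.33]
    - [[0.003,0.53,0],[-0.0014,0.069,0.0005],0.33]

```text
time: 53.83
eef_pos: [0.581, 0.0078, 0.0891]
tcp_rot: [-0.243, 0.664, -0.664, 0.243]
contact_force: [0.2, -0.2, -0.1]
opening: 0.335
```

>>> jog_arm:
  deltas:
    - [[0,0.05,0],[0,0,0],0.33]
    - [[0,0.1,0],[0,0,0],0.33]
    - [[0,0.14,0],[0,0,0],0.33]
    - [[0,0.14,0],[0,0,0],0.33]

```text
time: 54.17
eef_pos: [0.5816, 0.009, 0.0897]
tcp_rot: [-0.195, 0.679, -0.679, 0.197]
contact_force: [1.7, 0.3, -0.7]
opening: 0.329
```

```bash
python3 w2.py
```

```text
t 54.17 p [0.5816 0.009  0.0897] zaz -57.77 ydir [ 0.0027  0.0011 -1.    ] q [-0.159  0.239  1.913  0.002  0.987  0.848] F [ 1.68  0.35 -0.72] Tq [ 0.071 -0.253  0.049] op 0.329
0.21792675834149122
wing az 24 [66.6 71.2 75.4] top [0.1102485  0.11147741]
```

```bash
python3 -c "
from h import *
goal([.581,.0066,.089],-57.77)"
```

```text
rot [-0.0004, 0.0013, -0.0026] shift [0.0017, 0.0006, 0.0017] rows rot 0.0 lin 0.1
```

>>> jog_arm:
  deltas:
    - [[0,0,-0.002],[0.0017,0,0.0017],0.33]
    - [[0,0.03,-0.002],[0.0017,0,0.0017],0.33]
    - [[0,0.06,-0.002],[0.0017,0,0.0017],0.33]
    - [[0,0.06,-0.002],[0.0017,0,0.0017],0.33]

```text
time: 54.55
eef_pos: [0.5811, 0.0071, 0.09]
tcp_rot: [0.177, -0.685, 0.685, -0.177]
contact_force: [0.1, 1.6, 0.3]
opening: 0.332
```

```bash
python3 w2.py
```

```text
t 54.55 p [0.5811 0.0071 0.09  ] zaz -61.0 ydir [ 1.1e-03  2.0e-04 -1.0e+00] q [-0.162  0.239  1.913  0.     0.989  0.902] F [0.09 1.56 0.26] Tq [ 0.279 -0.109  0.377] op 0.332
0.5210551992058754
wing az 22 [65.2 69.5 73.7] top [0.11000478 0.11071507]
```

>>> jog_arm:
  deltas:
    - [[0,0.03,0],[0,0,0],0.33]
    - [[0,0.06,0],[0,0,0],0.33]
    - [[0,0.06,0],[0,0,0],0.33]

```text
time: 54.85
eef_pos: [0.5811, 0.0071, 0.09]
tcp_rot: [0.157, -0.689, 0.69, -0.158]
contact_force: [0.5, -0.7, -0.4]
opening: 0.33
```

```bash
python3 w2.py
```

```text
t 54.85 p [0.5811 0.0071 0.09  ] zaz -64.23 ydir [ 1.2e-03 -6.0e-04 -1.0e+00] q [-1.620e-01  2.390e-01  1.913e+00 -1.000e-03  9.880e-01  9.590e-01] F [ 0.46 -0.73 -0.41] Tq [ 0.103 -0.178  0.656] op 0.33
0.7529934681952
wing az 25 [63.2 67.4 71.1] top [0.11197358 0.11316464]
```

>>> jog_arm:
  deltas:
    - [[0,0.025,0],[0,0,0],0.33]
    - [[0,0.04,0],[0,0,0],0.33]
    - [[0,0.04,0],[0,0,0],0.33]

```text
time: 55.15
eef_pos: [0.5812, 0.0071, 0.0899]
tcp_rot: [0.143, -0.692, 0.693, -0.144]
contact_force: [1.4, -0.1, -1.6]
opening: 0.333
```

```bash
python3 w2.py
```

```text
t 55.15 p [0.5812 0.0071 0.0899] zaz -66.64 ydir [ 1.5e-03 -1.0e-04 -1.0e+00] q [-0.162  0.239  1.913  0.     0.988  1.001] F [ 1.38 -0.13 -1.61] Tq [ 0.043 -0.235  0.106] op 0.333
0.13817043509334326
wing az 23 [57.7 62.6 67.2] top [0.10932555 0.11174626]
```

```bash
python3 - <<'E'
from h import *
d=ctrl.read_camera("scene");np.savez("pics/s3.npz",**d);B=load("pics/s_late2.npz")
g=[cv2.resize(x["pixels"][266:296,310:344],None,fx=11,fy=11,interpolation=cv2.INTER_NEAREST) for x in(B,d)]
cv2.imwrite("pics/hx4.png",np.clip(np.hstack(g).astype(float)*2.5,0,255).astype(np.uint8))
for x in (B,d):
    for r in range(279,291): print(r," ".join("%3d"%v for v in x["pixels"][r,314:340].max(1)))
    print()
E
```

```text
279 167 120 120  77 116 176 124  88  98  97 100  97 106 100  74  53  79 136 155 123 118 106 144 179 172 170
280 170 132 119  51  88 145 165  88  89  96 103 101 106  92  69  56  48  63 110 148 147 143 144 179 175 172
281 168 128 115  24  37  78 136 147 118  91  87  97  96  97  72  60  59  60  77 140 170 158 160 170 176 171
282 110  77  50  29  27  31  72 148 175 127 107 105 109 104  80  76  59  52  61 118 164 157 145 143 176 171
283  68  75  76  45  38  29  16  49 104 147 176 157 158 153 120 118  73  62  55  81 126 129 148 160 174 174
284  76  79  79  79  43  36  38  34  40  70  78  95 101 100  90  51  51  62  54  62 104 132 128 142 178 172
285  78  80  80  84  79  53  35  32  33  37  58  79  68  37  37  37  30  44  60  57  75 107  98 139 176 176
286  78  81  75  73  79  78  56  43  32  32  42  37  34  31  36  31  37  42  68  57  62  63 107 185 176 166
287  79  77  75  76  80  81  82  81  50  16  28  30  35  40  35  28  57  84 100  60  70  64 107 184 174 170
288  77  77  81  83  83  80  82  81  78  46  44  44  54  55  54  71 108 142 126  91  63  82 130 182 171 176
289  76  84  80  79 
[... 792 characters left out ...]
  73  68  54  68 125 163 156 137  92 138 134 134 152
285  61  57  53  67  57  49  37  29  33  33  57  85  78  38  28  42  52  88 146 142 132 121 129 128 147 189
286  62  65  68  85  88  77  51  47  30  37  32  38  38  43  39  48  60  78 111 101 110 134 132 128 149 186
287  85  82  78  85  82  88  89  80  50  36  45  39  31  31  32  46  58  59  75  69 106 144 136 152 185 183
288  82  82  83  82  84  83  83  88  82  52  64  52  56  56  62  71  75  55  69 105 171 192 188 186 181 179
289  83  85  85  81  82  80  83  81  72  64  87 106 122 120 128 145 116  72  72 107 171 186 186 179 179 178
290  83  81  82  86  79  80  77  63  70 116 144 144 141 136 138 146 146 134 116 152 185 180 183 181 180 181
```

View pics/hx4.png

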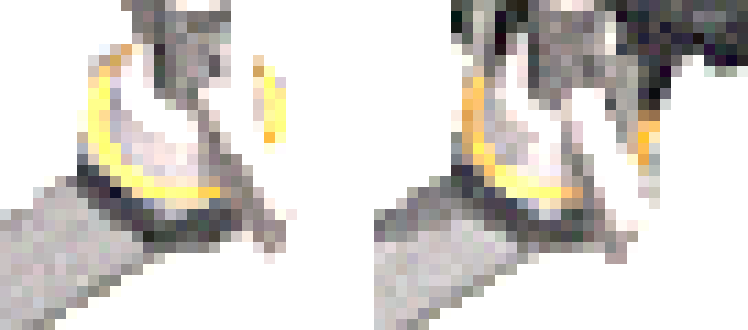

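>>> jog_arm:
  deltas:
    - [[0,0.03,0],[0,0,0],0.33]
    - [[0,0.06,0],[0,0,0],0.33]
    - [[0,0.06,0],[0,0,0],0.33]

```text
time: 55.5
eef_pos: [0.5812, 0.0069, 0.0899]
tcp_rot: [-0.121, 0.697, -0.696, 0.123]
contact_force: [1.5, -0.4, -0.2]
opening: 0.33
```

```bash
python3 w2.py
```

```text
t 55.5 p [0.5812 0.0069 0.0899] zaz -70.13 ydir [ 1.6e-03  3.0e-04 -1.0e+00] q [-1.630e-01  2.390e-01  1.913e+00  1.000e-03  9.880e-01  1.061e+00] F [ 1.54 -0.36 -0.22] Tq [ 0.027 -0.25   0.242] op 0.33
0.3029316198080778
wing az 23 [54.1 59.5 63.8] top [0.11116098 0.11234473]
```

>>> jog_arm:
  deltas:
    - [[0,0.03,0],[0,0,0],0.33]
    - [[0,0.06,0],[0,0,0],0.33]
    - [[0,0.06,0],[0,0,0],0.33]

```text
time: 55.8
eef_pos: [0.5813, 0.0069, 0.0899]
tcp_rot: [0.101, -0.7, 0.7, -0.103]
contact_force: [2.1, 0.3, -0.8]
opening: 0.331
```

```bash
python3 w2.py
```

```text
t 55.8 p [0.5813 0.0069 0.0899] zaz -73.42 ydir [ 1.7e-03 -1.0e-04 -1.0e+00] q [-0.163  0.239  1.913  0.     0.988  1.119] F [ 2.1   0.33 -0.84] Tq [ 0.012 -0.294  0.554] op 0.331
0.6651435792446136
wing az 22 [51.7 56.9 60.5] top [0.11044098 0.11169477]
```

>>> jog_arm:
  deltas:
    - [[0,-0.12,0],[0,0,0],0.33]
    - [[0,-0.24,0],[0,0,0],0.33]
    - [[0,-0.36,0],[0,0,0],0.33]
    - [[0,-0.48,0],[0,0,0],0.33]
    - [[0,-0.6,0],[0,0,0],0.33]
    - [[0,-0.68,0],[0,-0.005,0],0.33]
    - [[0,-0.69,0],[0,-0.02,0],0.33]
    - [[0,-0.69,0],[0,-0.045,0],0.33]
    - [[0,-0.69,0],[0,-0.08,0],0.33]
    - [[0,-0.69,0],[0,-0.11,0],0.33]

```text
time: 56.68
eef_pos: [0.5803, 0.0069, 0.2009]
tcp_rot: [-0.333, 0.624, -0.624, 0.333]
contact_force: [1.1, -0.8, 0.8]
opening: 0.328
```

```bash
python3 -c "
from h import *
st();goal([.47,.25,.25],-34)"
```

```text
t 56.68 p [0.5803 0.0069 0.2009] zaz -33.89 ydir [-6.e-04  7.e-04 -1.e+00] q [-1.630e-01  1.070e-01  1.842e+00  1.000e-03  1.193e+00  4.280e-01] F [ 1.06 -0.79  0.85] Tq [ 0.015 -0.032  0.013] op 0.328
rot [0.0009, 0.002, -0.0002] shift [-0.1403, -0.0488, -0.2271] rows rot 0.0 lin 6.5
```

>>> jog_arm:
  deltas:
    - [[0,0,0],[-0.01,-0.005,-0.017],0.33]
    - [[0,0,0],[-0.032,-0.012,-0.052],0.33]
    - [[0,0,0],[-0.054,-0.02,-0.087],0.33]
    - [[0,0,0],[-0.076,-0.028,-0.123],0.33]
    - [[0,0,0],[-0.098,-0.035,-0.159],0.33]
    - [[0,0,0],[-0.12,-0.042,-0.194],0.33]
    - [[0,0,0],[-0.14,-0.049,-0.227],0.33]

```text
time: 57.27
eef_pos: [0.4686, 0.2502, 0.2503]
tcp_rot: [-0.333, 0.625, -0.624, 0.332]
contact_force: [1.5, 0.4, -0.3]
opening: 0.327
```

```bash
python3 - <<'E'
from h import *
st()
d=ctrl.read_camera('top');np.savez("pics/t_4.npz",**d);s=ctrl.read_camera('scene');np.savez("pics/s_4.npz",**s)
for f,ax in(("top0",(.5816,.0056)),("t_late",(.5816,.0056)),("t_4",(.5816,.0056)),("scene0",(.5808,.008)),("s_late2",(.5808,.008)),("s_4",(.5808,.008))):
    x=load(f"pics/{f}.npz");P=cloud(x).reshape(-1,3);a=np.array(ax);r=np.hypot(*(P[:,:2]-a).T)
    late=not f.endswith("0");lo,hi=(.095,.12) if late else(.12,.145)
    q=P[(r>.03)&(r<.056)&(P[:,2]>lo)&(P[:,2]<hi)]
    w,v=np.linalg.eigh(np.cov(q[:,:2].T));u=v[:,1]
    h=cv2.cvtColor(x["pixels"],cv2.COLOR_BGR2HSV).reshape(-1,3)
    b=(h[:,1]>110)&(r<.03)&(P[:,2]>.05)&(P[:,2]<.1)
    hub=P[(r>.0125)&(r<.019)&(P[:,2]>(.073 if late else .1))&(P[:,2]<(.093 if late else .12))]
    print(f,"az",np.degrees(np.arctan2(u[1],u[0])).round(1),"wingtop",np.median(q[:,2]).round(4),np.percentile(q[:,2],90).round(4),"brass",np.median(P[b][:,2]).round(4),"hub",len(hub),np.percentile(hub[:,2],[50,80]).round(4))
g=[cv2.resize(x["pixels"][215:265,265:315],None,fx=5.2,fy=5.2,interpolation=cv2.INTER_CUBIC) for x in(load("pics/top0.npz"),load("pics/t_late.npz"),d)]
g2=[cv2.resize(x["pixels"][250:300,302:352],None,fx=5.2,fy=5.2,interpolation=cv2.INTER_CUBIC) for x in(load("pics/scene0.npz"),load("pics/s_late2.npz"),s)]
cv2.imwrite("pics/cmp.png",np.clip(np.vstack([np.hstack(g),np.hstack(g2)]).astype(float)*1.8,0,255).astype(np.uint8))
E
```

```text
t 57.27 p [0.4686 0.2502 0.2503] zaz -33.94 ydir [-1.9e-03  6.0e-04 -1.0e+00] q [ 2.990e-01 -4.700e-02  1.907e+00  1.000e-03  1.283e+00  8.910e-01] F [ 1.52  0.43 -0.35] Tq [ 0.012 -0.079 -0.015] op 0.327
top0 az -150.6 wingtop 0.1332 0.1362 brass 0.0882 hub 112 [0.1086 0.1106]
t_late az 70.6 wingtop 0.1063 0.1099 brass 0.0648 hub 95 [0.0811 0.0837]
t_4 az 58.4 wingtop 0.1063 0.1098 brass nan hub 94 [0.0811 0.0843]
scene0 az -150.8 wingtop 0.1346 0.1375 brass 0.0883 hub 62 [0.108  0.1111]
s_late2 az 70.8 wingtop 0.1074 0.112 brass 0.0654 hub 61 [0.0812 0.0851]
s_4 az 58.4 wingtop 0.106 0.11 brass nan hub 59 [0.0811 0.0846]
  return _methods._mean(a, axis=axis, dtype=dtype,
  ret = ret.dtype.type(ret / rcount)
```

View pics/cmp.png

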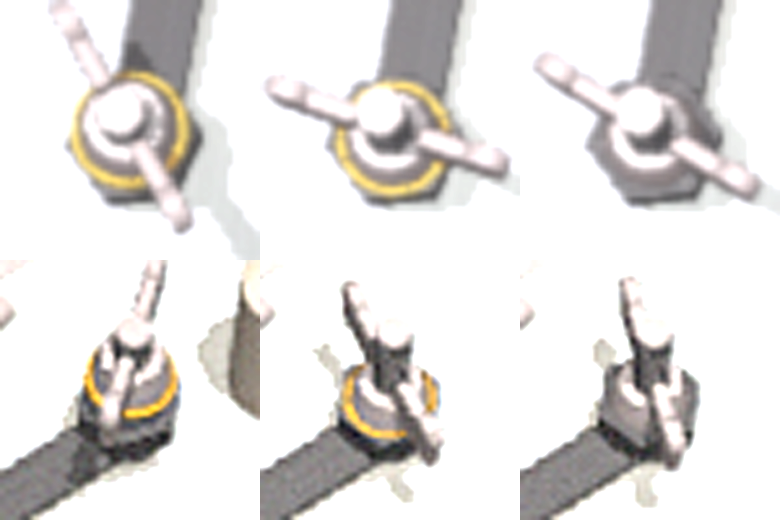

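The brass ring, still visible in the middle column, has now gone under the hub in both views, so the washer looks squeezed flat. The hex outline looks unchanged. I'll run final checks on the hex angle, the bottle and the other items.

```bash
python3 - <<'E'
from h import *
A,B=load("pics/top0.npz"),load("pics/t_4.npz")
for r in range(244,256): print(" ".join("%3d"%v for v in A["pixels"][r,274:300].max(1)),"|"," ".join("%3d"%v for v in B["pixels"][r,274:300].max(1)))
P=cloud(B).reshape(-1,3);m=(np.hypot(P[:,0]-.444,P[:,1]+.309)<.03)&(P[:,2]>.1);q=P[m]
n=q[q[:,2]>.125];k=q[(q[:,2]<.118)];print("bottle nozzle",n.mean(0),n[:,2].max(),"shoulder",k.mean(0),"mat top-cam (.4445,-.3095)")
cv2.imwrite("pics/fin.png",B["pixels"])
E
```

```text
167 167 166 156 125 127 140 108  89  97 114 143 154 155 155 150 137 147 152 144 120  87  71  80 114 127 | 174 174 173 161 130  99  86  85  91 118 152 162 152 116  98  98  94  88 103 109 106 127 145 158 160 155
166 167 167 165 155 120 139 122  95  88  91 102 118 128 135 142 118 132 151 150 134  99  76  96 112  95 | 174 174 174 172 161 117  87  83  87  96 118 151 161 155 152 152 152 151 151 147 126  98 105 134 150 159
167 167 167 167 164 135 128 138 120  97  87  85  91  96  99 103  94 114 143 152 146 126  92 104  99  71 | 174 174 174 174 170 140 101  85  84  87  94 118 146 158 161 161 160 159 154 130 104  81  76  88 112 140
167 166 167 167 166 158 129 129 139 130 106  90  85  83  83  83  81  88 128 151 151 138 112  96  76  58 | 173 174 174 174 173 164 132  99  85  83  86  94 106 112 124 126 122 118 111  96  85  78  72  68  75  93
167 167 167 167 167 166 156 129 120 139 143 130 106  91  85  84  81  85 111 140 152 149 127  89  62  50 | 174 174 174 174 174 172 163 132  98  83  82  85  87  89  94  93  91  89  85  82  79  76  72  77  68  65
167 167 168 167 167 167 166 155 112 105 130 144 14
[... 865 characters left out ...]
  61  74 110 139 150 152 144 | 174 174 174 174 174 174 174 174 174 170 141  96  65  58  55  54  59  63  61  60  64  67  77  80  84 115
167 166 167 167 167 167 166 167 167 167 159 133 108  99  98  97 109 115 116 115 114 110 142 155 154 146 | 174 174 174 174 174 174 174 174 174 173 164 139 102  97  91  84  98 115 120 120 119 120 123 121 121 127
167 167 167 167 167 167 167 167 167 167 166 161 155 154 152 135 131 132 131 130 129 126 137 149 149 143 | 174 174 174 173 174 173 174 174 174 174 172 167 160 159 156 136 131 136 137 136 135 135 135 134 134 135
bottle nozzle [ 0.44617626 -0.30807748  0.13468206] 0.14376873735362283 shoulder [ 0.44609245 -0.30571896  0.11340074] mat top-cam (.4445,-.3095)
```

View pics/fin.png

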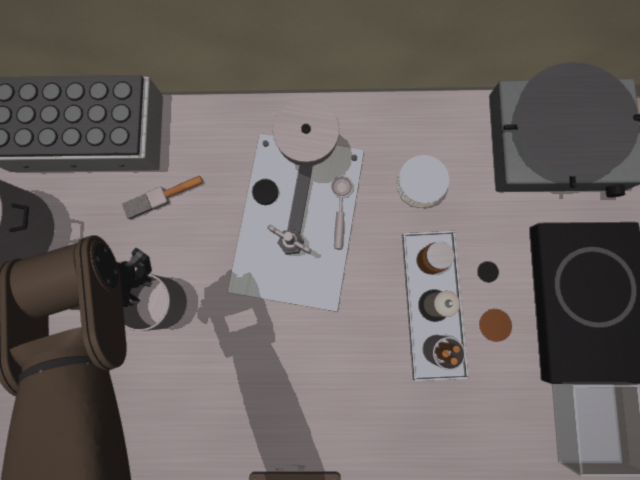

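The hex outline matches the start to the pixel, the bottle stands on the mat, everything else is in place, and the gripper is clear above the jug. I'm handing the job in.

```bash
python3 -c "
from plant import ctrl
print(ctrl.sign_off())"
```

```text
the job is handed in; nothing more can be done
None
```

I moved the squeeze bottle upright onto the black mat in the middle place of the tray, then ran the wing nut down in several sweeps and tightened it against the hex nut. I handed in at about 57 s; no verdict was reported.

**What the last checks showed:**
- **Bottle:** it stands upright, within 2–4 mm of the mat's centre.
- **Washer:** the brass ring was no longer visible under the wing nut from either camera, so I take it to be flat. Wrist torque peaked at about 0.65 N m, above the 0.35 N m given for squeezing the washer.
- **Hex nut:** its outline from above matches the starting picture to the pixel, so I take it as unturned. A turn of exactly 60° would look the same. Depth readings put its top 1–2 mm lower than at the start, while pixel rows in the scene picture suggested under 1 mm.
- **Everything else:** nothing else looked moved, and the gripper ended clear of everything.

**What disagreed:**
- **Turn and depth:** I counted about 870° of turn, which at 12 mm a turn is 29 mm. The depth pictures showed only about 26–27 mm of descent, and the task text allows 2.3 turns (828°) at most.
- **Torque near the end:** it rose and dropped in steps instead of stopping cleanly. So I take the washer as flat from the pictures and the peak torque, and did not feel a clear hard stop.

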